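# Pack castings, block the tray on its skid and stack the next tray

## Robot

A 6-joint arm with a two-finger parallel gripper is mounted at the origin on the work surface. World frame = base frame: x ahead of the robot, y to its left, z up, the work surface at z = 0. Lengths are in m, angles in rad, forces in N, time in s.
With the tool pointing down it reaches from about 0.3 to 0.75 m from the base axis. Payload 8.5 kg.
Tool frame: the origin (TCP) lies midway between the tips of the shut fingers; the grasp point (between the pads) lies 19 mm behind it; z points along the fingers, y is the line along which they close (so a half turn about z gives the same grasp; the last joint's range is limited). The gripper opens to 85 mm and grips with 20 to 120 N. Pads are 22 mm wide; open, the fingers measure 114 mm over their backs; the gripper's body (76 mm by 85 mm) begins 54 mm behind the grasp point. The pads swing forward as they close: fully open they stand 13 mm farther back than shut.
Start: joints at [-1.359, 0.381, 1.297, -0, 1.464, -0.215], TCP at [0.228, -0.501, 0.231] pointing down, gripper open.
Joint ranges: [-3.11, 3.11], [-0.89, 2.33], [0.22, 2.48], [-1.42, 4.56], [0.17, 2.85], [-2.88, 2.88]. Speed limits (rad/s): [2.39, 2.39, 3.14, 3.14, 3.14, 3.14].

## Interface

Orientations are given as a 3x3 rotation matrix whose columns are the frame's x, y, z axes.
In Python, from plant import manip gives the robot as it stands.
- The arm moves only by the shell command python3 inch.py 'ROWS' [FORCE]. ROWS is rows parted by semicolons, their numbers by spaces, 1 to 5 of them, each of 7 numbers: a rotation vector rx, ry, rz in rad, then dx, dy, dz in m, then the finger opening in m; each row is the pose to reach, as a shift and turn from the pose commanded when the command began, along the tool's axes at that moment; what a row does not reach only later rows make up. A row lasts 1/12 s, in which the tool goes at most 0.0417 m and 0.125 rad, less where a joint would pass 70% of its speed; a pose out of reach is approached as far as the arm can. The fingers move at their own pace and stop on an object; FORCE is the grip in N (left out, the last holds). Time passes only in rows, so rows that do not move let the fingers close. It prints the time, the measured TCP pose, the force, the opening and the grip force at its end.
- manip.observe(): the state, without advancing time (a new reading comes with each control period).
- manip.grab_frame(name): name is "scene" or "top" or "wrist"; returns a dict with "img" (384x512x3 uint8, blue, green, red), "mtx" (3x3 intrinsics, pixels), "dist_coeffs" ([k1, k2, p1, p2, k3] as OpenCV has them; the pictures are not rectified), "world_from_camera" (4x4, takes a point from camera to world coordinates). Camera axes: x right, y down, z forward; pixel columns grow to the right and rows downward; lengths in m; the calibration is good to about 2 mm. A picture is of the moment at which its call begins. There is no depth.
- manip.close_job(): hands the job in; it is judged then, once.
The state is a dict: "time": time; "joint_positions": joint angles; "joint_vel": joint speeds; "joint_efforts": joint torques, N m; "tool_pos": TCP position; "tool_rot": TCP orientation; "wrist_force": force on the tool from outside, world axes, zero at the start; "moment": the same for the moment, N m; "gripper_width": finger opening in m; "grasp_force": force on a finger pad.
Only numpy, scipy, OpenCV 4.12 (cv2) and the standard library are available. Lean on these libraries where they do the work, as an engineer would, in place of code of your own. Each camera call takes 0.05 s, during which the arm holds its last target. There are 200 camera calls.

## Task

Load every casting on the bench, stem up, into the lower tray on the skid, one per cell and flat on the floor, and block that tray by standing the thickest packing block that will go into the gap between it and the stop bar, upright and right down on the deck. Then stack the empty tray on the loaded one with all four feet home on the seats inside the corner angles. Leave the flask and the roll of tape where they are.

Things in the scene. Friction and masses are not known exactly. Their poses are not given: they have to be found in the camera images.
- skid: transport skid, fixed to the bench: aluminium deck 290 by 180 mm whose top is 18 mm above the bench. A cream end lip, 10 mm thick and 30 mm above the deck, has its inner face at x -140 mm; low side rails (12 mm above the deck) with inner faces at y -77.5 and +77.5 mm. Origin: on the underside, 150 mm from the lip's outer face, in the middle of the width; x along the skid away from the lip, z up
- stop_bar: cream stop bar across the deck, 20 mm thick (its x), 150 mm wide, 34 mm tall, clamped to the skid at a setting that differs from job to job. Between it and the end lip, beside the 200 mm tray, a gap is left that in all is its distance along the skid's x from the skid's origin less 70 mm: 31 to 47 mm. Origin: centre of the underside, on the deck; axes as the skid's
- lower_tray: black stacking tray, 200 (its x) by 150 mm (y), same both ways round. Origin: centre, level with its feet's undersides; z up. Floor top at z 20, low outer walls up to z 36, 10 mm ribs on the floor between six cells, corner posts up to z 79, all in mm. The lower one: empty, heavy (1.8 kg), loose on the deck, about 1 mm off the end lip, x along the skid's
- upper_tray: black stacking tray, 200 (its x) by 150 mm (y), same both ways round. Origin: centre, level with its feet's undersides; z up. Floor top at z 20, low outer walls up to z 36, 10 mm ribs on the floor between six cells, corner posts up to z 79, all in mm. The empty one to be stacked, 350 g, on the bench
- upper_handle (a point): middle of the upper tray's carrying handle (the lower has the same): a bar 78 mm long along the tray's x, 12 mm thick (y), 14 mm deep (this point is at its centre, 65 mm above the tray's origin), open beneath, on two 10 mm posts 34 mm either side of the middle; free on both sides for fingers from above
- lower_seats (a point): midpoint of the lower tray's four corner seats, 64 mm above its origin. Each seat is a 14 mm square ledge in a corner angle that rises upright 8 mm above it and flares outward for 7 mm more. Home, the upper tray's four feet rest on the seats and its origin is at this point, axes parallel or half a turn apart
- upper_feet (a point): midpoint between the upper tray's four feet, at their undersides (its origin). The feet are 34 by 28 mm, 16 mm tall, outer faces 95.5 mm (x) and 68.5 mm (y) from the middle; between the lower tray's corner angles they have 2.5 mm play a side, the flare takes in about 4 mm more
- lower_cells (a point): middle of the lower tray, on its floor (20 mm above its origin). Six cells, centred at -63, 0 and +63 mm along the tray's x and -36 and +36 mm along its y from here, each about 62 (x) by 68 mm (y), between ribs 10 mm high, outer walls 16 mm high and (middle cells) the handle. A cell takes one casting; lowered within 5 mm of its middle it clears the corner seats
- casting1: loose aluminium casting, one of up to six, all alike: round flange 50 mm across and 12 mm thick, on it an upright square stem, 20 by 20 mm (sides along its x and y), 46 mm tall overall, about 92 g. Stands on its flange, stem up. Origin: centre of the flange's underside, z up the stem. Four to six are there; None from the start: absent
- casting2: loose aluminium casting, one of up to six, all alike: round flange 50 mm across and 12 mm thick, on it an upright square stem, 20 by 20 mm (sides along its x and y), 46 mm tall overall, about 92 g. Stands on its flange, stem up. Origin: centre of the flange's underside, z up the stem. Four to six are there; None from the start: absent
- casting3: loose aluminium casting, one of up to six, all alike: round flange 50 mm across and 12 mm thick, on it an upright square stem, 20 by 20 mm (sides along its x and y), 46 mm tall overall, about 92 g. Stands on its flange, stem up. Origin: centre of the flange's underside, z up the stem. Four to six are there; None from the start: absent
- casting4: loose aluminium casting, one of up to six, all alike: round flange 50 mm across and 12 mm thick, on it an upright square stem, 20 by 20 mm (sides along its x and y), 46 mm tall overall, about 92 g. Stands on its flange, stem up. Origin: centre of the flange's underside, z up the stem. Four to six are there; None from the start: absent
- casting5: loose aluminium casting, one of up to six, all alike: round flange 50 mm across and 12 mm thick, on it an upright square stem, 20 by 20 mm (sides along its x and y), 46 mm tall overall, about 92 g. Stands on its flange, stem up. Origin: centre of the flange's underside, z up the stem. Four to six are there; None from the start: absent
- casting6: loose aluminium casting, one of up to six, all alike: round flange 50 mm across and 12 mm thick, on it an upright square stem, 20 by 20 mm (sides along its x and y), 46 mm tall overall, about 92 g. Stands on its flange, stem up. Origin: centre of the flange's underside, z up the stem. Four to six are there; None from the start: absent
- block_a: cream nylon packing block on end, 50 mm wide (its y), 78 mm tall, about 160 g, lowest 9 mm bevelled 3 mm on both broad faces. One of three differing only in thickness (its x): 30, 36 and 42 mm. Which one this is is not marked and must be felt, by closing the fingers on it or trying it in the gap. Origin: centre of the underside, z up
- block_b: cream nylon packing block on end, 50 mm wide (its y), 78 mm tall, about 160 g, lowest 9 mm bevelled 3 mm on both broad faces. One of three differing only in thickness (its x): 30, 36 and 42 mm. Which one this is is not marked and must be felt, by closing the fingers on it or trying it in the gap. Origin: centre of the underside, z up
- block_c: cream nylon packing block on end, 50 mm wide (its y), 78 mm tall, about 160 g, lowest 9 mm bevelled 3 mm on both broad faces. One of three differing only in thickness (its x): 30, 36 and 42 mm. Which one this is is not marked and must be felt, by closing the fingers on it or trying it in the gap. Origin: centre of the underside, z up
- flask: bystander: steel vacuum flask, 70 mm diameter, 220 mm tall, origin under its centre
- tape: bystander: roll of tape lying flat, 100 mm diameter, 48 mm high, origin under its centre

How it is judged:
By the outcome, as a careful person would: the job done as asked, in the order asked, and still so for the second after the job is handed in, with the robot touching nothing.
Of casting1, casting2, casting3, casting4, casting5, casting6 only 4 to 6 are there at a start; the rules pass over those that are not, and their reading is None.
At some moment in a run one of casting1, casting2, casting3, casting4, casting5, casting6, upper_tray may be knocked a few centimetres aside while the robot is not near it.
It also fails if it takes over 208 s, if anything falls off the work surface, if the arm or the gripper's body presses on something with over 40 N, if the wrist force passes 120 N, or if a joint passes its speed limit or range.

## Working session

There is one attempt and no reset: what is moved stays moved. The work goes in short steps, Python scripts to look and compute and a shell command to move; the robot and the scene stay as the last step left them, time stands still between calls to the robot, and variables do not carry over. Pictures are saved under pics/ and viewed, at most 14 in all, crops included, and the job is handed in when it is done.

```bash
ls; mkdir -p pics; python3 - <<'E'
from plant import manip
import cv2
for n in("top","scene"):
    f=manip.grab_frame(n); cv2.imwrite(f"pics/{n}0.png",cv2.resize(f["img"],(800,600),interpolation=cv2.INTER_CUBIC))
    print(f["mtx"],f["dist_coeffs"],f["world_from_camera"])
print(manip.observe())
E
```

```text
inch.py
pics
plant.py
[[439.85704893   0.         257.98771838]
 [  0.         439.85704893 187.2359789 ]
 [  0.           0.           1.        ]] [0.0307863 0.        0.        0.        0.       ] [[-0.0174767  -0.99206685  0.12449072  0.41976223]
 [-0.99968755  0.01956337  0.01555886 -0.05971188]
 [-0.01787089 -0.1241799  -0.99209878  1.25582851]
 [ 0.          0.          0.          1.        ]]
[[410.82958631   0.         258.73721414]
 [  0.         410.82958631 188.88428264]
 [  0.           0.           1.        ]] [-0.14383132  0.          0.          0.          0.        ] [[ 0.30896977  0.63783695 -0.70547978  1.28542228]
 [ 0.95086969 -0.22246049  0.21530945 -0.28995629]
 [-0.01960905 -0.73734345 -0.67523339  0.78551169]
 [ 0.          0.          0.          1.        ]]
{'time': 0.1, 'joint_positions': array([-1.35929994e+00,  3.81124205e-01,  1.29814585e+00, -7.43090905e-06,
        1.46359938e+00, -2.15273383e-01]), 'joint_vel': array([-0.00050093, -0.00252996, -0.00405458,  0.00153601,  0.00037634,
        0.00063716]), 'joint_efforts': array([ 4.23410616e-03, -4.49221087e+01, -2.31657743e+01, -1.94212107e-04,
        3.70412847e-03,  1.31042304e-05]), 'tool_pos': array([ 0.22761724, -0.50040852,  0.23078908]), 'tool_rot': array([[ 9.10307298e-01,  4.13933022e-01, -2.75250971e-04],
       [ 4.13933029e-01, -9.10306483e-01,  1.24678723e-03],
       [ 2.65523665e-04, -1.24889499e-03, -9.99999185e-01]]), 'wrist_force': array([-0.52922535,  0.45690135,  0.81048808]), 'moment': array([0.02115891, 0.00886316, 0.04980006]), 'grasp_force': 0.0, 'gripper_width': 0.08565454059746513}
```
View pics/top0.png

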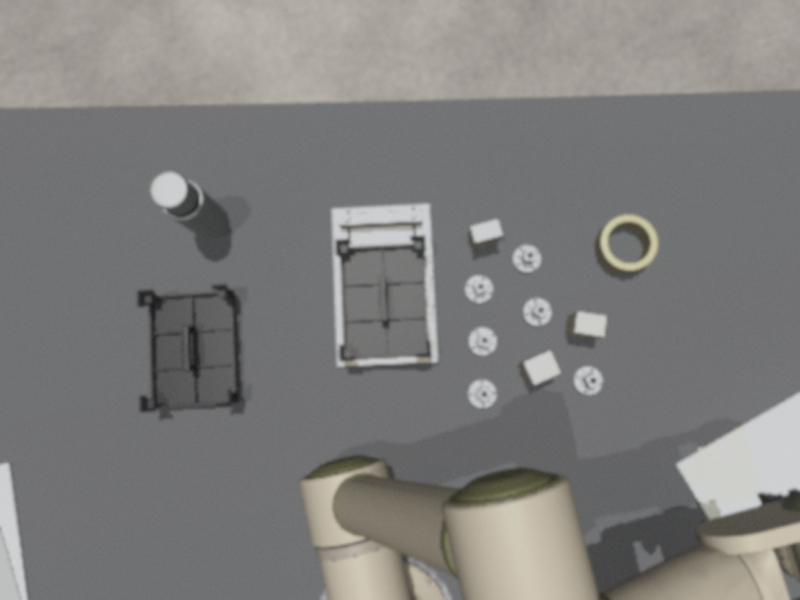

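View pics/scene0.png

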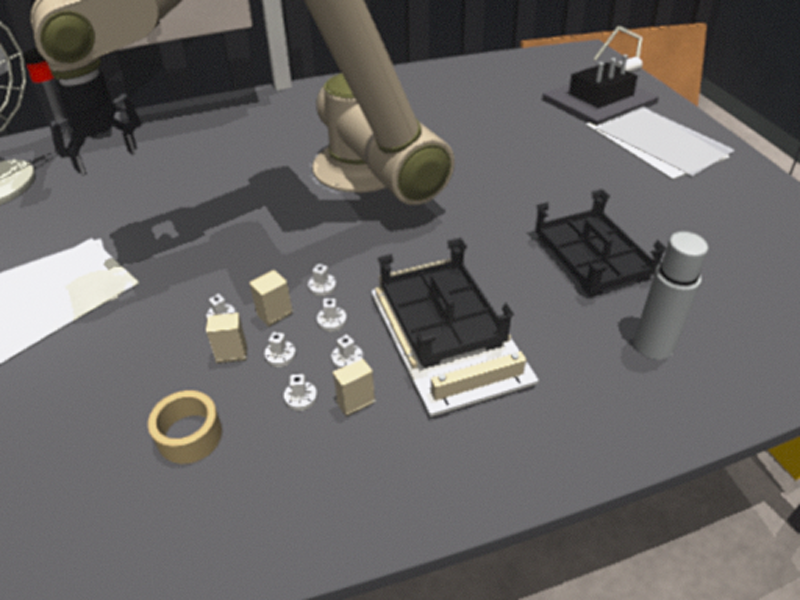

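```bash
cat > h.py <<'E'
import numpy as np, cv2
from plant import manip
from scipy.spatial.transform import Rotation as R
def ray(f,p):
    u=cv2.undistortPoints(np.array(p,float).reshape(-1,1,2),f["mtx"],np.array(f["dist_coeffs"]))[:,0]
    T=f["world_from_camera"]; d=np.c_[u,np.ones(len(u))]@T[:3,:3].T
    return T[:3,3],d
def px(f,p,z):
    o,d=ray(f,p); z=np.broadcast_to(z,len(d)); return o+d*((z-o[2])/d[:,2])[:,None]
def proj(f,P):
    T=np.linalg.inv(f["world_from_camera"]); rv=cv2.Rodrigues(T[:3,:3])[0]
    return cv2.projectPoints(np.array(P,float).reshape(-1,1,3),rv,T[:3,3],f["mtx"],np.array(f["dist_coeffs"]))[0][:,0]
def go(target,yaw=None):
    """tool-frame shift to world target TCP, and yaw (world angle of tool y axis, mod pi) turn about tool z"""
    s=manip.observe(); M=s["tool_rot"]; d=M.T@(np.array(target)-s["tool_pos"])
    out="shift "+str(np.round(d,4))
    if yaw is not None:
        c=np.arctan2(M[1,1],M[0,1]); a=-(yaw-c); a=(a+np.pi/2)%np.pi-np.pi/2; out+=f" rz {a:.4f}"
    out+=" tilt "+str(np.round(R.from_matrix(M).as_euler('zyx')[1:],4)); print(out)
def grab(n,name):
    f=manip.grab_frame(n); np.save(f"pics/{name}.npy",f,allow_pickle=True); return f
def load(name): return np.load(f"pics/{name}.npy",allow_pickle=True).item()
def crop(f,name,x0,y0,x1,y1,k):
    cv2.imwrite(f"pics/{name}.png",cv2.resize(f["img"][y0:y1,x0:x1],None,fx=k,fy=k,interpolation=cv2.INTER_CUBIC))
E
python3 - <<'E'
from h import *
f=grab("top","top1"); k=1.5625
P=np.array([(527,256),(480,288),(537,311),(483,340),(482,393),(589,380)])/k
print("cast",px(f,P,0.046).round(3))
print("blk",px(f,np.array([(486,231),(590,324),(541,367)])/k,0.078).round(3))
print("ut handle",px(f,np.array([(194,352)])/k,0.072).round(3))
print("skid corners",px(f,np.array([(332,207),(430,205),(437,362),(339,366)])/k,0.018).round(3))
print("tape,flask",px(f,np.array([(628,243),(171,190)])/k,[0.048,0.22]).round(3))
E
```

```text
cast [[ 0.633 -0.262  0.046]
 [ 0.577 -0.177  0.046]
 [ 0.534 -0.276  0.046]
 [ 0.485 -0.179  0.046]
 [ 0.393 -0.175  0.046]
 [ 0.412 -0.36   0.046]]
blk [[ 0.673 -0.188  0.078]
 [ 0.507 -0.359  0.078]
 [ 0.436 -0.273  0.078]]
ut handle [[0.472 0.321 0.072]]
skid corners [[ 0.737  0.088  0.018]
 [ 0.737 -0.093  0.018]
 [ 0.449 -0.099  0.018]
 [ 0.445  0.077  0.018]]
tape,flask [[ 0.652 -0.441  0.048]
 [ 0.717  0.314  0.22 ]]
```

```bash
python3 - <<'E'
from h import *
go([0.48,-0.26,0.40],0.0+np.pi/2)
E
```

```text
shift [ 0.3293 -0.1146 -0.1689] rz 0.4267 tilt [-2.0000e-04 -3.1406e+00]
```

```bash
python3 inch.py '0 0 0 0.03 -0.01 -0.02 0.085;0 0 0 0.06 -0.02 -0.04 0.085;0 0 0 0.09 -0.03 -0.06 0.085;0 0 0 0.12 -0.04 -0.08 0.085;0 0 0 0.155 -0.05 -0.1 0.085'; python3 inch.py '0 0 0.1 0.035 -0.013 -0.014 0.085;0 0 0.2 0.07 -0.026 -0.028 0.085;0 0 0.3 0.105 -0.039 -0.042 0.085;0 0 0.4 0.14 -0.052 -0.056 0.085;0 0 0.427 0.174 -0.0646 -0.069 0.085'; python3 inch.py '0 0 0 0 0 0 0.085;0 0 0 0 0 0 0.085'; python3 - <<'E'
from h import *
f=grab("wrist","w1"); crop(f,"w1",0,0,512,384,1.5625); print(manip.observe()["time"],manip.observe()["tool_rot"].round(3))
g=grab("top","t2"); crop(g,"t2",80,120,290,275,3.8)
E
```

```text
time: 0.57
tool_pos: [0.3485, -0.3899, 0.3321]
tool_rot: [[0.911, 0.413, -0.0], [0.413, -0.911, 0.0], [-0.0, -0.0, -1.0]]
wrist_force: [0.8, -0.6, 0.1]
gripper_width: 0.0849
grasp_force: 0.0
time: 0.98
tool_pos: [0.4807, -0.2584, 0.4011]
tool_rot: [[1.0, -0.005, 0.0], [-0.005, -1.0, -0.0], [0.0, 0.0, -1.0]]
wrist_force: [-0.2, -0.2, 0.5]
gripper_width: 0.0849
grasp_force: 0.0
time: 1.15
tool_pos: [0.4807, -0.2589, 0.4004]
tool_rot: [[1.0, 0.003, 0.0], [0.003, -1.0, -0.0], [0.0, 0.0, -1.0]]
wrist_force: [-0.1, -1.0, -0.6]
gripper_width: 0.0852
grasp_force: 0.0
1.2 [[ 1.     0.001 -0.001]
 [ 0.001 -1.     0.   ]
 [-0.001 -0.    -1.   ]]
```

View pics/w1.png

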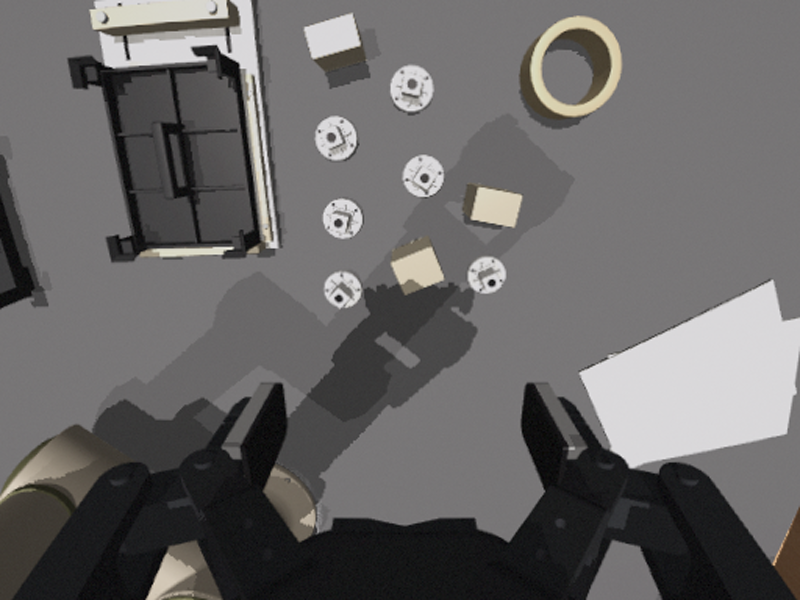

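```bash
python3 - <<'E'
from h import *
f=load("w1"); crop(f,"c1",190,5,345,117,5.1); crop(f,"c2",190,90,345,202,5.1)
E
```

```text
(no output)
```

View pics/c1.png

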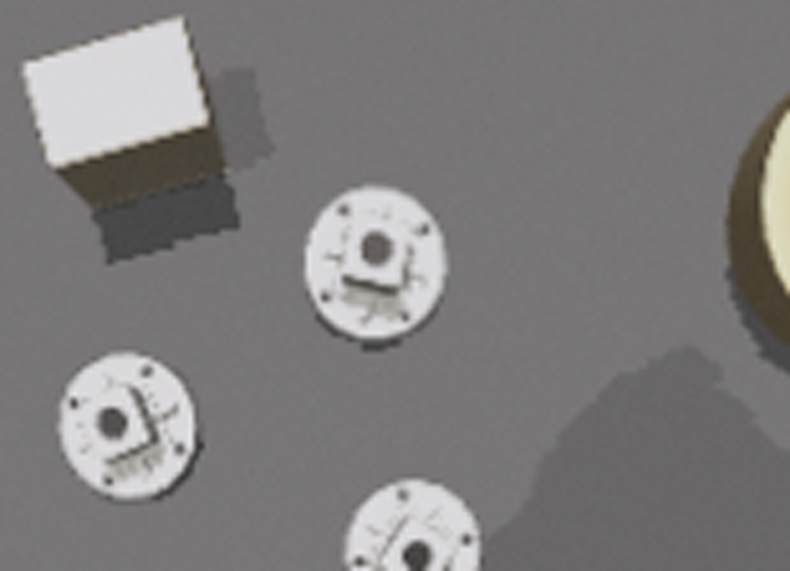

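View pics/c2.png

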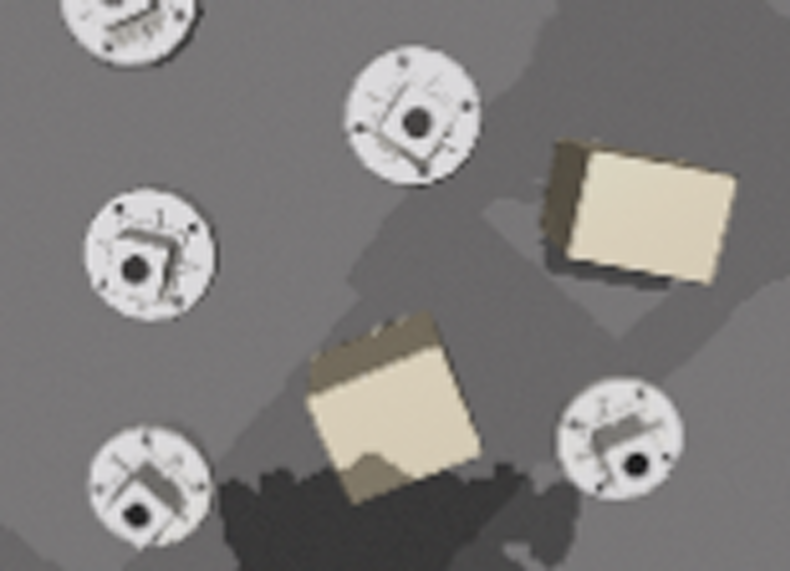

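```bash
python3 - <<'E'
from h import *
f=load("w1")
def c(P,y0): return (np.array(P,float)+.5)/5.1-.5+[190,y0]
C={'A':(5,(376,248),[(343,210),(425,228),(406,317),(326,298)]),'B':(5,(113,423),[(147,371),(180,449),(109,481),(73,403)]),
'C':(90,(417,122),[(403,61),(466,105),(359,128)]),'D':(90,(134,269),[(119,209),(193,228),(178,300),(102,285)]),
'E':(90,(137,514),[(146,439),(201,487),(98,487)]),'F':(90,(637,463),[(640,394),(600,487),(575,424)])}
for k,(y,h,b) in C.items():
    t=px(f,c([h],y),.046)[0]; B=px(f,c(b,y),.012)[:,:2]
    ctr=B.mean(0) if len(B)==4 else None
    if ctr is None:
        d=[(np.linalg.norm(B[i]-B[j]),i,j) for i in range(3) for j in range(i)]; _,i,j=max(d); ctr=(B[i]+B[j])/2
    v=B-ctr; a=np.angle(np.mean(np.exp(4j*np.arctan2(v[:,1],v[:,0]))))/4; yaw=(a+np.pi/4+np.pi/4)%(np.pi/2)-np.pi/4
    print(k,"top",t[:2].round(4),"boltctr",ctr.round(4),"yaw",yaw.round(3),"r",np.linalg.norm(v,axis=1).round(3))
for k,y,b in (('P',5,[(24,64),(183,17),(209,125),(52,166)]),('Q',90,[(593,150),(736,177),(711,285),(568,256)]),('S',90,[(306,399),(438,347),(481,455),(353,503)])):
    B=px(f,c(b,y),.078)[:,:2]; d=B-np.roll(B,1,0); L=np.linalg.norm(d,axis=1); u=(B[1]-B[0])+(B[2]-B[3]); ang=np.arctan2(u[1],u[0])
    print(k,B.mean(0).round(4),"sides",L.round(4),"widthdir",ang.round(3))
E
```

```text
A top [ 0.6373 -0.2685] boltctr [ 0.6371 -0.2688] yaw -0.207 r [0.021 0.021 0.021 0.021]
B top [ 0.5827 -0.1798] boltctr [ 0.5826 -0.1794] yaw 0.393 r [0.02  0.021 0.02  0.021]
C top [ 0.539  -0.2835] boltctr [ 0.5391 -0.2834] yaw -0.582 r [0.02 0.02 0.02]
D top [ 0.4877 -0.1828] boltctr [ 0.4873 -0.1831] yaw -0.239 r [0.02  0.021 0.02  0.021]
E top [ 0.3946 -0.1796] boltctr [ 0.3944 -0.1797] yaw -0.776 r [0.02  0.021 0.021]
F top [ 0.4154 -0.3686] boltctr [ 0.4142 -0.3685] yaw 0.44 r [0.02 0.02 0.02]
P [ 0.676 -0.19 ] sides [0.029  0.0494 0.0302 0.0492] widthdir -1.334
Q [ 0.5104 -0.3608] sides [0.0353 0.0487 0.0363 0.0499] widthdir -1.751
S [ 0.438  -0.2759] sides [0.0413 0.0488 0.0416 0.0482] widthdir -1.188
```

View pics/t2.png

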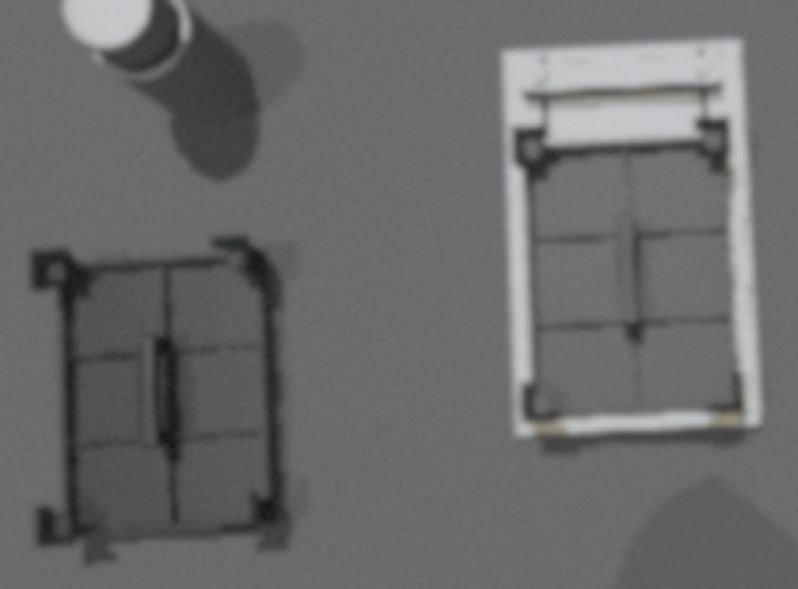

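```bash
python3 inch.py '0 0 0 0.01 -0.04 -0.003 0.085;0 0 0 0.02 -0.08 -0.006 0.085;0 0 0 0.03 -0.12 -0.009 0.085;0 0 0 0.04 -0.16 -0.012 0.085;0 0 0 0.05 -0.2 -0.015 0.085'; python3 inch.py '0 0 0 0 -0.04 -0.003 0.085;0 0 0 0 -0.08 -0.006 0.085;0 0 0 0 -0.12 -0.009 0.085;0 0 0 0 -0.16 -0.012 0.085;0 0 0 0 -0.189 -0.015 0.085'|head -2; python3 inch.py '0 0 0 0 0 0 0.085;0 0 0 0 0 0 0.085;0 0 0 0 0 0 0.085'; python3 - <<'E'
from h import *
f=grab("wrist","w2"); crop(f,"w2",0,0,512,384,1.5625)
E
```

```text
time: 1.67
tool_pos: [0.5293, -0.0597, 0.415]
tool_rot: [[1.0, -0.003, -0.001], [-0.003, -1.0, 0.0], [-0.001, -0.0, -1.0]]
wrist_force: [1.1, 0.3, -0.1]
gripper_width: 0.0851
grasp_force: 0.0
time: 2.08
tool_pos: [0.5293, 0.1303, 0.4301]
time: 2.33
tool_pos: [0.5299, 0.1275, 0.4298]
tool_rot: [[1.0, -0.002, -0.001], [-0.002, -1.0, -0.0], [-0.001, 0.0, -1.0]]
wrist_force: [-0.5, -0.4, -0.2]
gripper_width: 0.0852
grasp_force: 0.0
```

View pics/w2.png

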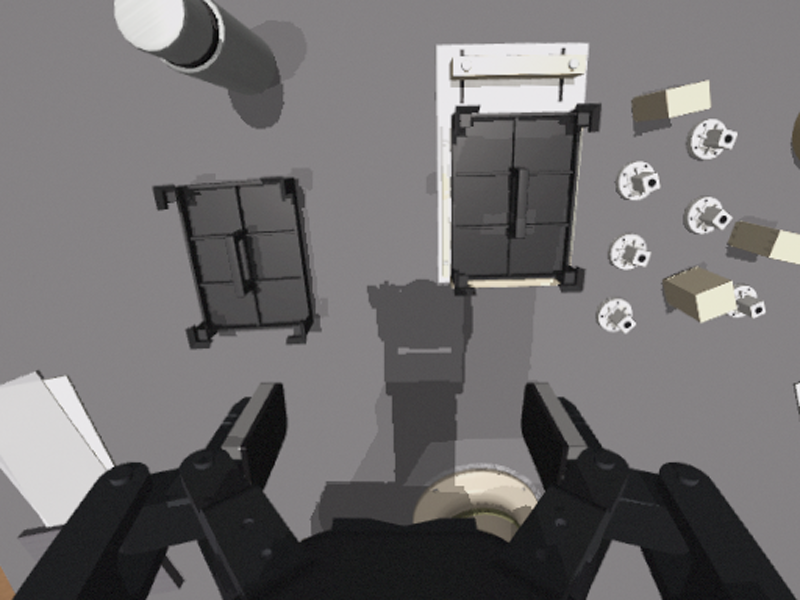

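```bash
python3 - <<'E'
from h import *
f=load("w2"); g=(255*(f["img"]/255.)**0.5).astype(np.uint8)
r=lambda x0,y0,x1,y1,k: cv2.resize(g[y0:y1,x0:x1],None,fx=k,fy=k,interpolation=cv2.INTER_CUBIC)
a=r(275,20,390,195,3.4); b=r(95,105,205,225,3.6)
o=np.zeros((a.shape[0],a.shape[1]+b.shape[1],3),np.uint8); o[:,:a.shape[1]]=a; o[:b.shape[0],a.shape[1]:]=b
print(a.shape,b.shape); cv2.imwrite("pics/m1.png",o)
E
```

```text
(595, 391, 3) (432, 396, 3)
```

View pics/m1.png

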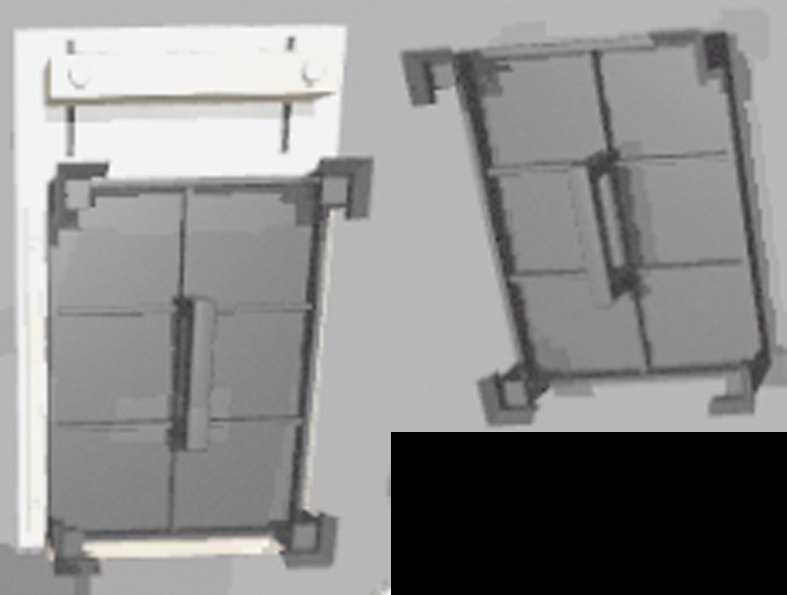

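```bash
cat > fit.py <<'E'
from h import *
from scipy.optimize import least_squares
# rows: (pixel, z, X or None, Y or None)
def fit(f,obs,z0,x0):
    W=np.array([px(f,[o[0]],z0+o[1])[0,:2] for o in obs])
    def r(p,full=False):
        c,s=np.cos(p[2]),np.sin(p[2]); L=(W-p[:2])@np.array([[c,-s],[s,c]])
        return np.array([[L[i,k]-o[2+k] if o[2+k] is not None else 0 for k in(0,1)] for i,o in enumerate(obs)]).ravel()*1000
    q=least_squares(r,x0,loss="soft_l1",x_scale=[.01,.01,.1]); print(q.x.round(4)); print(r(q.x).reshape(-1,2).round(1).tolist()); return q.x
E
python3 - <<'E'
from fit import *
f=load("w2")
a=lambda u,v:(275+(u+.5)/3.4-.5,20+(v+.5)/3.4-.5); b=lambda u,v:(95+(u-391+.5)/3.6-.5,105+(v+.5)/3.6-.5)
def obs(m,h,s,r1,r2,ct):
    o=[(m(*p),.072,X,Y) for p,(X,Y) in zip(h,[(.039,.006),(.039,-.006),(-.039,-.006),(-.039,.006)])]
    o+=[(m(*p),.064,X*.091,Y*.064) for p,X,Y in s]
    o+=[(m(*p),.030,.0315,None) for p in r1]+[(m(*p),.030,-.0315,None) for p in r2]+[(m(*p),.030,None,0.) for p in ct]; return o
print("lower")
pl=fit(f,obs(a,[(191,298),(212,300),(208,449),(187,449)],[((79,194),1,1),((337,190),1,-1),((69,544),-1,1),((303,536),-1,-1)],[(70,311),(290,308)],[(70,423),(290,418)],[(184,200),(173,520)]),.018,[.57,0,0])
print("upper")
pu=fit(f,obs(b,[(574,168),(592,167),(614,302),(598,304)],[((443,75),1,1),((514,391),-1,1),((738,383),-1,-1)],[(490,169),(725,153)],[(515,273),(740,261)],[(598,55),(647,365)]),0,[.46,.31,0])
W=px(f,[a(14,30),a(347,25),a(15,548)],.018); print("skid TL TR BL",W[:,:2].round(4).tolist(),"yaw",np.arctan2(*(W[0]-W[2])[[1,0]]),np.arctan2(-(W[1]-W[0])[0],(W[0]-W[1])[1]))
B=px(f,[a(50,94),a(330,90),a(46,58),a(340,55)],.052)[:,:2]
c,s=np.cos(pl[2]),np.sin(pl[2]); print("bar in tray coords",((B-pl[:2])@np.array([[c,-s],[s,c]])).round(4).tolist())
E
```

```text
lower
[ 0.5603 -0.0066  0.028 ]
[[-0.1, 0.8], [-1.2, 2.1], [0.5, -0.2], [0.7, -1.0], [-1.0, -1.0], [-1.2, -2.7], [-0.5, 2.0], [0.4, -1.2], [0.3, 0.0], [-0.6, 0.0], [1.6, 0.0], [1.3, 0.0], [0.0, 2.0], [0.0, 0.0]]
upper
[0.4842 0.3322 0.0479]
[[-2.5, -2.0], [-2.5, 0.3], [1.1, 1.4], [0.4, -1.5], [-3.3, 4.3], [-0.1, 3.0], [-1.3, -0.1], [0.2, 0.0], [1.5, 0.0], [1.2, 0.0], [1.4, 0.0], [0.0, -2.3], [0.0, -0.3]]
skid TL TR BL [[0.7361, 0.0881], [0.7417, -0.0928], [0.4451, 0.0816]] yaw 0.02205729449533728 -0.030779595468198775
bar in tray coords [[0.1407, 0.0741], [0.1408, -0.0711], [0.1577, 0.0761], [0.1574, -0.0751]]
```

```bash
cat > plan.py <<'E'
from h import *
PL=np.array([.5603,-.0066,.028]); G={'A':(.6372,-.2686,-.207),'B':(.5827,-.1796,.393),'C':(.5390,-.2834,-.582),'D':(.4875,-.1829,-.239),'E':(.3945,-.1796,-.776),'F':(.4150,-.3686,.44)}
def cell(X,Y): c,s=np.cos(PL[2]),np.sin(PL[2]); return PL[:2]+[c*X-s*Y,s*X+c*Y]
TP=np.pi/2+PL[2]
def plan(wps,start=None):
    """wps: (x,y,z,theta[,maxstep per row]); prints per command: rows rz dx dy dz"""
    s=manip.observe(); M=s["tool_rot"]
    p=np.array(s["tool_pos"]); th=np.arctan2(M[1,0],M[0,0])
    if start is not None: p,th=np.array(start[:3]),start[3]
    for w in wps:
        t=np.array(w[:3]); d=np.linalg.norm(t-p); a=w[3]-th; n=max(1,int(np.ceil(d/.205)),int(np.ceil(abs(a)/.62)))
        for i in range(n):
            q=p+(t-p)/(n-i); an=th+(w[3]-th)/(n-i); v=q-p
            c,sn=np.cos(th),np.sin(th); l=[c*v[0]+sn*v[1],sn*v[0]-c*v[1],-v[2]]
            r=int(np.ceil(max(np.linalg.norm(v)/.041,abs(an-th)/.123)-1e-6))
            print(f"{r} rows: rz {-(an-th):.3f} d {l[0]:.4f} {l[1]:.4f} {l[2]:.4f}"); p,th=q,an
def cyc(k,X,Y,start=None):
    x,y,a=G[k]; T=a+np.pi/2; u,v=cell(X,Y)
    plan([(x,y,.15,T),(x,y,.045,T),(x,y,.018,T),(x,y,.15,T),(u,v,.15,TP),(u,v,.075,TP),(u,v,.057,TP),(u,v,.15,TP)],start)
tpl=load("top1")["img"]
O={'A':(337,164),'B':(307,184),'C':(344,199),'D':(309,218),'E':(308,252),'F':(377,243),'U':(124,225)}
def check(skip=""):
    g=manip.grab_frame("top")["img"]; 
    for k,(x,y) in O.items():
        if k in skip: continue
        w,m=(12,20) if k!='U' else (30,25)
        r=cv2.matchTemplate(g[y-w-m:y+w+m,x-w-m:x+w+m],tpl[y-w:y+w,x-w:x+w],cv2.TM_CCOEFF_NORMED); _,v,_,l=cv2.minMaxLoc(r)
        print(k,l[0]-m,l[1]-m,round(v,2),end=' | ')
    print()
E
python3 - <<'E'
from plan import *
check(); print(manip.observe()["joint_positions"]); cyc('A',.063,.036)
E
```

```text
A 0 0 1.0 | B 0 0 1.0 | C 0 0 1.0 | D 0 0 1.0 | E 0 0 1.0 | F 0 0 1.0 | U 17 -22 0.41 | 
[ 1.83694296e-02  3.22022149e-01  8.31884610e-01 -1.72956713e-04
  1.98851808e+00  1.59174241e+00]
5 rows: rz -0.455 d 0.0361 0.1318 0.0933
5 rows: rz -0.455 d -0.0256 0.1343 0.0933
5 rows: rz -0.455 d -0.0820 0.1093 0.0933
3 rows: rz -0.000 d 0.0000 0.0000 0.1050
1 rows: rz -0.000 d 0.0000 0.0000 0.0270
4 rows: rz -0.000 d 0.0000 0.0000 -0.1320
4 rows: rz -0.117 d 0.1451 -0.0381 -0.0000
4 rows: rz -0.118 d 0.1486 -0.0208 -0.0000
2 rows: rz -0.000 d 0.0000 0.0000 0.0750
1 rows: rz -0.000 d 0.0000 0.0000 0.0180
3 rows: rz -0.000 d 0.0000 0.0000 -0.0930
```

```bash
python3 inch.py '0 0 -0.455 0.0361 0.1318 0.0933 0.05;0 0 -0.455 0.0361 0.1318 0.0933 0.05;0 0 -0.455 0.0361 0.1318 0.0933 0.05;0 0 -0.455 0.0361 0.1318 0.0933 0.05;0 0 -0.455 0.0361 0.1318 0.0933 0.05' 40 >/dev/null
python3 inch.py '0 0 -0.455 -0.0256 0.1343 0.0933 0.05;0 0 -0.455 -0.0256 0.1343 0.0933 0.05;0 0 -0.455 -0.0256 0.1343 0.0933 0.05;0 0 -0.455 -0.0256 0.1343 0.0933 0.05;0 0 -0.455 -0.0256 0.1343 0.0933 0.05'>/dev/null
python3 inch.py '0 0 -0.455 -0.082 0.1093 0.0933 0.05;0 0 -0.455 -0.082 0.1093 0.0933 0.05;0 0 -0.455 -0.082 0.1093 0.0933 0.05;0 0 -0.455 -0.082 0.1093 0.0933 0.05;0 0 -0.455 -0.082 0.1093 0.0933 0.05' >/dev/null
python3 inch.py '0 0 0 0 0 0 0.05;0 0 0 0 0 0 0.05;0 0 0 0 0 0 0.05'; python3 - <<'E'
from plan import *
f=grab("wrist","w3"); s=manip.observe(); print(s["tool_pos"],s["joint_positions"][[0,5]])
x,y,a=G['A']; plan([(x,y,.15,a+np.pi/2)])
print(proj(f,[(x,y,.046)])*1.5625)
crop(f,"w3",0,0,512,384,1.5625)
E
```

```text
time: 3.93
tool_pos: [0.6379, -0.2662, 0.1521]
tool_rot: [[0.205, 0.979, 0.002], [0.979, -0.205, -0.001], [-0.001, 0.002, -1.0]]
wrist_force: [-0.7, 0.6, 0.9]
gripper_width: 0.0498
grasp_force: 0.0
[ 0.63803547 -0.26594731  0.15214917] [-0.56578136 -0.35997533]
1 rows: rz 0.001 d -0.0028 -0.0003 0.0021
[[401.94352822 298.48600771]]
```

View pics/w3.png

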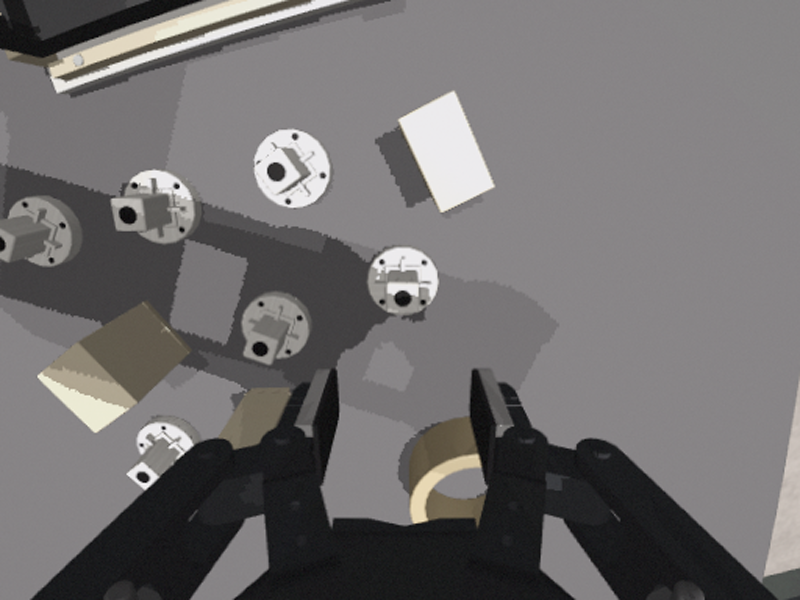

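```bash
python3 inch.py '0 0 0 -0.0028 -0.0003 0.04 0.05;0 0 0 -0.0028 -0.0003 0.08 0.05;0 0 0 -0.0028 -0.0003 0.105 0.05;0 0 0 -0.0028 -0.0003 0.12 0.05;0 0 0 -0.0028 -0.0003 0.134 0.05'; python3 inch.py '0 0 0 0 0 0 0.01;0 0 0 0 0 0 0.01;0 0 0 0 0 0 0.01;0 0 0 0 0 0 0.01;0 0 0 0 0 0 0.01' 40;  python3 inch.py '0 0 0 0 0 0 0.01;0 0 0 0 0 -0.03 0.01;0 0 0 0 0 -0.07 0.01;0 0 0 0 0 -0.11 0.01;0 0 0 0 0 -0.132 0.01'; python3 - <<'E'
from plan import *
u,v=cell(.063,.036); plan([(u,v,.15,TP)]); print(u,v); check("A")
E
```

```text
time: 4.4
tool_pos: [0.6369, -0.2683, 0.016]
tool_rot: [[0.204, 0.979, -0.0], [0.979, -0.204, 0.0], [0.0, -0.0, -1.0]]
wrist_force: [0.9, 0.3, 0.5]
gripper_width: 0.0499
grasp_force: 0.0
time: 4.82
tool_pos: [0.6376, -0.2694, 0.0182]
tool_rot: [[0.204, 0.979, 0.002], [0.979, -0.204, -0.001], [-0.001, 0.003, -1.0]]
wrist_force: [0.3, 1.5, 4.0]
gripper_width: 0.0191
grasp_force: 41.5
time: 5.23
tool_pos: [0.6378, -0.2699, 0.1538]
tool_rot: [[0.205, 0.979, 0.005], [0.979, -0.205, -0.004], [-0.002, 0.006, -1.0]]
wrist_force: [0.8, -0.8, -0.6]
gripper_width: 0.0197
grasp_force: 40.8
4 rows: rz -0.117 d 0.1458 -0.0384 0.0019
4 rows: rz -0.117 d 0.1492 -0.0211 0.0019
0.6222674373202668 0.031149658434995176
B -1 0 0.57 | C -14 2 0.45 | D 11 2 0.54 | E -8 3 0.47 | F 0 0 1.0 | U 0 0 0.99 |
```

```bash
python3 inch.py '0 0 -0.117 0.1458 -0.0384 0.0 0.01;0 0 -0.117 0.1458 -0.0384 0.0 0.01;0 0 -0.117 0.1458 -0.0384 0.0 0.01;0 0 -0.117 0.1458 -0.0384 0.0 0.01' >/dev/null;  python3 inch.py '0 0 -0.117 0.1492 -0.0211 0 0.01;0 0 -0.117 0.1492 -0.0211 0 0.01;0 0 -0.117 0.1492 -0.0211 0 0.01;0 0 -0.117 0.1492 -0.0211 0 0.01'>/dev/null; python3 inch.py '0 0 0 0 0 0 0.01;0 0 0 0 0 0 0.01;0 0 0 0 0 0 0.01';  python3 - <<'E'
from plan import *
u,v=cell(.063,.036); plan([(u,v,.057,TP)]); check("A")
f=grab("wrist","w4"); crop(f,"w4",0,0,512,384,1.5625); print(proj(f,[(u,v,.064)])*1.5625)
E
```

```text
time: 6.2
tool_pos: [0.6214, 0.0311, 0.1483]
tool_rot: [[-0.028, 1.0, -0.0], [1.0, 0.028, -0.0], [-0.0, -0.0, -1.0]]
wrist_force: [0.4, -0.5, -0.5]
gripper_width: 0.0195
grasp_force: 40.7
3 rows: rz -0.000 d 0.0001 0.0008 0.0913
B 0 0 1.0 | C 0 0 1.0 | D 0 0 1.0 | E 0 0 1.0 | F 0 0 1.0 | U 0 0 0.99 | 
[[404.47862728 305.81655141]]
```

View pics/w4.png

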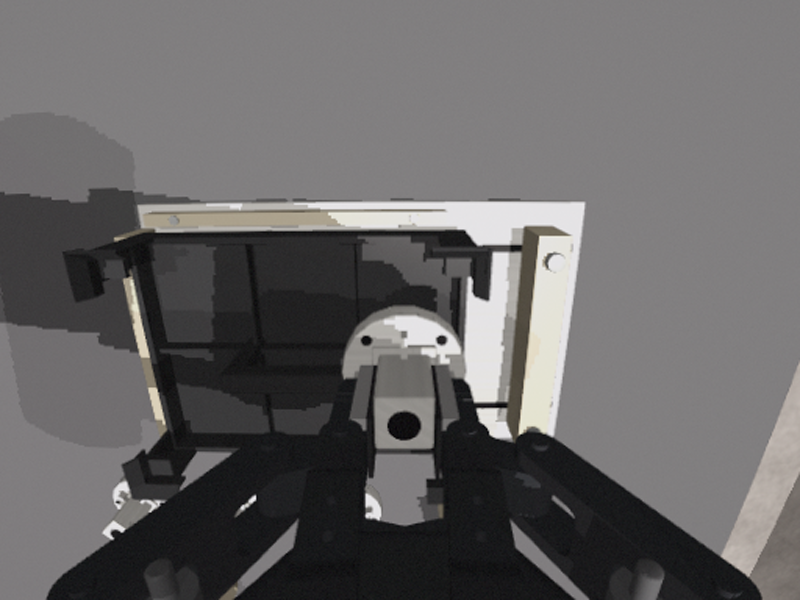

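```bash
python3 inch.py '0 0 0 0.0001 0.0008 0.04 0.01;0 0 0 0.0001 0.0008 0.065 0.01;0 0 0 0.0001 0.0008 0.08 0.01;0 0 0 0.0001 0.0008 0.088 0.01;0 0 0 0.0001 0.0008 0.091 0.01'; python3 inch.py '0 0 0 0 0 0 0.01;0 0 0 0 0 0 0.01'
```

```text
time: 6.72
tool_pos: [0.6219, 0.0308, 0.0562]
tool_rot: [[-0.027, 1.0, -0.002], [1.0, 0.027, 0.0], [0.0, -0.002, -1.0]]
wrist_force: [-0.4, -0.3, -0.7]
gripper_width: 0.019
grasp_force: 40.8
time: 6.88
tool_pos: [0.6229, 0.0314, 0.0585]
tool_rot: [[-0.027, 1.0, 0.002], [1.0, 0.027, -0.0], [-0.0, 0.002, -1.0]]
wrist_force: [0.6, -0.2, -0.6]
gripper_width: 0.0192
grasp_force: 40.8
```

```bash
python3 inch.py '0 0 0 0 0 0.0015 0.01;0 0 0 0 0 0.003 0.01;0 0 0 0 0 0.003 0.01'|grep -E 'pos|force'; python3 inch.py '0 0 0 0 0 0 0.04;0 0 0 0 0 0 0.04;0 0 0 0 0 0 0.04;0 0 0 0 0 -0.02 0.04' ; python3 inch.py '0 0 0 0 0 -0.04 0.05;0 0 0 0 0 -0.075 0.05;0 0 0 0 0 -0.075 0.05'|grep -E pos; python3 - <<'E'
from plan import *
check("A"); cyc('C',0,.036)
E
```

```text
tool_pos: [0.6229, 0.0317, 0.0561]
wrist_force: [-1.5, -0.2, 6.2]
grasp_force: 41.7
time: 7.47
tool_pos: [0.6205, 0.032, 0.0714]
tool_rot: [[-0.028, 1.0, -0.007], [1.0, 0.028, 0.001], [0.001, -0.007, -1.0]]
wrist_force: [-0.4, 0.5, -0.6]
gripper_width: 0.0403
grasp_force: 0.0
tool_pos: [0.625, 0.0316, 0.1568]
B 0 0 1.0 | C 0 0 1.0 | D 0 0 1.0 | E 0 0 1.0 | F 0 0 1.0 | U 0 0 0.99 | 
4 rows: rz 0.305 d -0.1563 -0.0468 0.0016
4 rows: rz 0.305 d -0.1631 0.0023 0.0016
3 rows: rz -0.000 d 0.0000 0.0000 0.1050
1 rows: rz -0.000 d 0.0000 0.0000 0.0270
4 rows: rz -0.000 d 0.0000 0.0000 -0.1320
4 rows: rz -0.305 d 0.1362 -0.0775 -0.0000
4 rows: rz -0.305 d 0.1532 -0.0330 -0.0000
2 rows: rz -0.000 d 0.0000 0.0000 0.0750
1 rows: rz -0.000 d 0.0000 0.0000 0.0180
3 rows: rz -0.000 d 0.0000 0.0000 -0.0930
```

```bash
python3 inch.py '0 0 0.305 -0.1563 -0.0468 0 0.05;0 0 0.305 -0.1563 -0.0468 0 0.05;0 0 0.305 -0.1563 -0.0468 0 0.05;0 0 0.305 -0.1563 -0.0468 0 0.05;0 0 0.305 -0.1563 -0.0468 0 0.05'>/dev/null;python3 inch.py '0 0 0.305 -0.1631 0.0023 0 0.05;0 0 0.305 -0.1631 0.0023 0 0.05;0 0 0.305 -0.1631 0.0023 0 0.05;0 0 0.305 -0.1631 0.0023 0 0.05;0 0 0.305 -0.1631 0.0023 0 0.05'>/dev/null;python3 inch.py '0 0 0 0 0 0 0.05;0 0 0 0 0 0 0.05;0 0 0 0 0 0 0.05'>/dev/null; python3 - <<'E'
from plan import *
s=manip.observe(); print(s["tool_pos"],s["time"]); cyc('C',0,.036)
E
```

```text
[ 0.53768793 -0.28182396  0.14897121] 8.85
1 rows: rz 0.002 d -0.0006 0.0020 -0.0010
3 rows: rz -0.000 d 0.0000 0.0000 0.1050
1 rows: rz -0.000 d 0.0000 0.0000 0.0270
4 rows: rz -0.000 d 0.0000 0.0000 -0.1320
4 rows: rz -0.305 d 0.1362 -0.0775 -0.0000
4 rows: rz -0.305 d 0.1532 -0.0330 -0.0000
2 rows: rz -0.000 d 0.0000 0.0000 0.0750
1 rows: rz -0.000 d 0.0000 0.0000 0.0180
3 rows: rz -0.000 d 0.0000 0.0000 -0.0930
```

```bash
python3 inch.py '0 0 0 -0.0006 0.002 0.04 0.05;0 0 0 -0.0006 0.002 0.08 0.05;0 0 0 -0.0006 0.002 0.105 0.05;0 0 0 -0.0006 0.002 0.12 0.05;0 0 0 -0.0006 0.002 0.131 0.05' | grep -E 'pos|force'; python3 inch.py '0 0 0 0 0 0 0.01;0 0 0 0 0 0 0.01;0 0 0 0 0 0 0.01;0 0 0 0 0 0 0.01;0 0 0 0 0 0 0.01' 40| grep -E 'pos|force|width';  python3 inch.py '0 0 0 0 0 0 0.01;0 0 0 0 0 -0.03 0.01;0 0 0 0 0 -0.07 0.01;0 0 0 0 0 -0.11 0.01;0 0 0 0 0 -0.132 0.01'|grep -E 'pos|width'
python3 inch.py '0 0 -0.305 0.1362 -0.0775 0 0.01;0 0 -0.305 0.1362 -0.0775 0 0.01;0 0 -0.305 0.1362 -0.0775 0 0.01;0 0 -0.305 0.1362 -0.0775 0 0.01;0 0 -0.305 0.1362 -0.0775 0 0.01'>/dev/null; python3 inch.py '0 0 -0.305 0.1532 -0.033 0 0.01;0 0 -0.305 0.1532 -0.033 0 0.01;0 0 -0.305 0.1532 -0.033 0 0.01;0 0 -0.305 0.1532 -0.033 0 0.01;0 0 -0.305 0.1532 -0.033 0 0.01'>/dev/null;python3 inch.py '0 0 0 0 0 0 0.01;0 0 0 0 0 0 0.01;0 0 0 0 0 0 0.01'; python3 - <<'E'
from plan import *
check("AC"); u,v=cell(0,.036); plan([(u,v,.057,TP)]); cyc('F',-.063,.036,(u,v,.15,TP))
E
```

```text
tool_pos: [0.5386, -0.2829, 0.0164]
wrist_force: [0.6, 0.7, 0.2]
grasp_force: 0.0
tool_pos: [0.5393, -0.285, 0.0196]
wrist_force: [0.1, 0.3, 1.9]
gripper_width: 0.0196
grasp_force: 40.9
tool_pos: [0.5395, -0.2855, 0.1552]
gripper_width: 0.019
time: 11.18
tool_pos: [0.5591, 0.0267, 0.1504]
tool_rot: [[-0.026, 1.0, 0.0], [1.0, 0.026, -0.0], [-0.0, -0.0, -1.0]]
wrist_force: [-0.0, -0.7, -1.4]
gripper_width: 0.0194
grasp_force: 40.4
B 0 0 1.0 | D 0 0 1.0 | E 0 0 1.0 | F 0 0 1.0 | U 0 0 0.99 | 
3 rows: rz -0.002 d 0.0027 0.0003 0.0934
4 rows: rz -0.137 d -0.1313 -0.0518 -0.0000
4 rows: rz -0.137 d -0.1229 -0.0693 -0.0000
4 rows: rz -0.137 d -0.1123 -0.0855 -0.0000
3 rows: rz -0.000 d 0.0000 0.0000 0.1050
1 rows: rz -0.000 d 0.0000 0.0000 0.0270
4 rows: rz -0.000 d 0.0000 0.0000 -0.1320
5 rows: rz 0.206 d 0.1619 0.1212 -0.0000
5 rows: rz 0.206 d 0.1833 0.0855 -0.0000
2 rows: rz -0.000 d 0.0000 0.0000 0.0750
1 rows: rz -0.000 d 0.0000 0.0000 0.0180
3 rows: rz -0.000 d 0.0000 0.0000 -0.0930
```

```bash
python3 inch.py '0 0 0 0.0027 0.0003 0.04 0.01;0 0 0 0.0027 0.0003 0.065 0.01;0 0 0 0.0027 0.0003 0.08 0.01;0 0 0 0.0027 0.0003 0.089 0.01;0 0 0 0.0027 0.0003 0.092 0.01'>/dev/null; python3 inch.py '0 0 0 0 0 0.001 0.01;0 0 0 0 0 0.002 0.01;0 0 0 0 0 0.003 0.01'|grep -E 'pos|force'; python3 inch.py '0 0 0 0 0 0 0.04;0 0 0 0 0 0 0.04;0 0 0 0 0 0 0.04;0 0 0 0 0 -0.02 0.04;0 0 0 0 0 -0.05 0.04' | grep width; python3 inch.py '0 0 0 0 0 -0.04 0.05;0 0 0 0 0 -0.046 0.05'|grep -E pos
python3 inch.py '0 0 -0.137 -0.1313 -0.0518 0 0.05;0 0 -0.137 -0.1313 -0.0518 0 0.05;0 0 -0.137 -0.1313 -0.0518 0 0.05;0 0 -0.137 -0.1313 -0.0518 0 0.05'>/dev/null
python3 inch.py '0 0 -0.137 -0.1229 -0.0693 0 0.05;0 0 -0.137 -0.1229 -0.0693 0 0.05;0 0 -0.137 -0.1229 -0.0693 0 0.05;0 0 -0.137 -0.1229 -0.0693 0 0.05'>/dev/null
python3 inch.py '0 0 -0.137 -0.1123 -0.0855 0 0.05;0 0 -0.137 -0.1123 -0.0855 0 0.05;0 0 -0.137 -0.1123 -0.0855 0 0.05;0 0 -0.137 -0.1123 -0.0855 0 0.05'>/dev/null
python3 inch.py '0 0 0 0 0 0 0.05;0 0 0 0 0 0 0.05;0 0 0 0 0 0 0.05' | grep -E 'time|pos'; python3 - <<'E'
from plan import *
cyc('F',-.063,.036)
E
```

```text
tool_pos: [0.5599, 0.03, 0.0575]
wrist_force: [-8.2, -0.8, 22.2]
grasp_force: 43.4
gripper_width: 0.0401
tool_pos: [0.5617, 0.0303, 0.1576]
time: 13.73
tool_pos: [0.415, -0.3666, 0.1514]
1 rows: rz -0.001 d -0.0018 -0.0008 0.0014
3 rows: rz -0.000 d 0.0000 0.0000 0.1050
1 rows: rz -0.000 d 0.0000 0.0000 0.0270
4 rows: rz -0.000 d 0.0000 0.0000 -0.1320
5 rows: rz 0.206 d 0.1619 0.1212 -0.0000
5 rows: rz 0.206 d 0.1833 0.0855 -0.0000
2 rows: rz -0.000 d 0.0000 0.0000 0.0750
1 rows: rz -0.000 d 0.0000 0.0000 0.0180
3 rows: rz -0.000 d 0.0000 0.0000 -0.0930
```

```bash
python3 inch.py '0 0 0 -0.0018 -0.0008 0.04 0.05;0 0 0 -0.0018 -0.0008 0.08 0.05;0 0 0 -0.0018 -0.0008 0.107 0.05;0 0 0 -0.0018 -0.0008 0.122 0.05;0 0 0 -0.0018 -0.0008 0.133 0.05' | grep -E 'pos|force'; python3 inch.py '0 0 0 0 0 0 0.01;0 0 0 0 0 0 0.01;0 0 0 0 0 0 0.01;0 0 0 0 0 0 0.01;0 0 0 0 0 0 0.01' 40| grep -E 'pos|force|width';  python3 inch.py '0 0 0 0 0 0 0.01;0 0 0 0 0 -0.03 0.01;0 0 0 0 0 -0.07 0.01;0 0 0 0 0 -0.11 0.01;0 0 0 0 0 -0.132 0.01'|grep -E 'pos|width'
python3 inch.py '0 0 0.206 0.1619 0.1212 0 0.01;0 0 0.206 0.1619 0.1212 0 0.01;0 0 0.206 0.1619 0.1212 0 0.01;0 0 0.206 0.1619 0.1212 0 0.01;0 0 0.206 0.1619 0.1212 0 0.01'>/dev/null; python3 inch.py '0 0 0.206 0.1833 0.0855 0 0.01;0 0 0.206 0.1833 0.0855 0 0.01;0 0 0.206 0.1833 0.0855 0 0.01;0 0 0.206 0.1833 0.0855 0 0.01;0 0 0.206 0.1833 0.0855 0 0.01'>/dev/null;python3 inch.py '0 0 0 0 0 0 0.01;0 0 0 0 0 0 0.01;0 0 0 0 0 0 0.01'; python3 - <<'E'
from plan import *
check("ACF"); u,v=cell(-.063,.036); plan([(u,v,.057,TP)]); cyc('B',.063,-.036,(u,v,.15,TP))
E
```

```text
tool_pos: [0.415, -0.3672, 0.0166]
wrist_force: [-0.3, 0.0, 0.1]
grasp_force: 0.0
tool_pos: [0.4152, -0.3693, 0.0193]
wrist_force: [0.9, 1.0, 2.8]
gripper_width: 0.0194
grasp_force: 40.4
tool_pos: [0.4154, -0.3701, 0.155]
gripper_width: 0.0192
time: 16.07
tool_pos: [0.4965, 0.0267, 0.1505]
tool_rot: [[-0.028, 1.0, 0.0], [1.0, 0.028, -0.0], [-0.0, 0.0, -1.0]]
wrist_force: [0.6, -0.1, -0.5]
gripper_width: 0.0192
grasp_force: 39.8
B 0 0 1.0 | D 0 0 1.0 | E 0 0 1.0 | U 0 0 0.99 | 
3 rows: rz -0.002 d 0.0015 -0.0001 0.0935
3 rows: rz -0.183 d -0.1048 0.0403 -0.0000
3 rows: rz -0.182 d -0.1103 0.0206 -0.0000
3 rows: rz -0.000 d 0.0000 0.0000 0.1050
1 rows: rz -0.000 d 0.0000 0.0000 0.0270
4 rows: rz -0.000 d 0.0000 0.0000 -0.1320
4 rows: rz 0.365 d 0.1123 0.0916 -0.0000
2 rows: rz -0.000 d 0.0000 0.0000 0.0750
1 rows: rz -0.000 d 0.0000 0.0000 0.0180
3 rows: rz -0.000 d 0.0000 0.0000 -0.0930
```

```bash
python3 inch.py '0 0 0 0.0015 0 0.04 0.01;0 0 0 0.0015 0 0.065 0.01;0 0 0 0.0015 0 0.08 0.01;0 0 0 0.0015 0 0.089 0.01;0 0 0 0.0015 0 0.092 0.01'>/dev/null; python3 inch.py '0 0 0 0 0 0.001 0.01;0 0 0 0 0 0.002 0.01;0 0 0 0 0 0.0025 0.01'|grep -E 'pos|force'; python3 inch.py '0 0 0 0 0 0 0.04;0 0 0 0 0 0 0.04;0 0 0 0 0 0 0.04;0 0 0 0 0 -0.02 0.04;0 0 0 0 0 -0.05 0.04' | grep width; python3 inch.py '0 0 0 0 0 -0.04 0.05;0 0 0 0 0 -0.046 0.05'|grep -E pos
python3 inch.py '0 0 -0.183 -0.1048 0.0403 0 0.05;0 0 -0.183 -0.1048 0.0403 0 0.05;0 0 -0.183 -0.1048 0.0403 0 0.05;0 0 -0.183 -0.1048 0.0403 0 0.05'>/dev/null
python3 inch.py '0 0 -0.182 -0.1103 0.0206 0 0.05;0 0 -0.182 -0.1103 0.0206 0 0.05;0 0 -0.182 -0.1103 0.0206 0 0.05;0 0 -0.182 -0.1103 0.0206 0 0.05'>/dev/null
python3 inch.py '0 0 0 0 0 0 0.05;0 0 0 0 0 0 0.05;0 0 0 0 0 0 0.05' | grep -E 'time|pos'; python3 - <<'E'
from plan import *
cyc('B',.063,-.036)
E
```

```text
tool_pos: [0.4972, 0.0278, 0.0572]
wrist_force: [-2.7, -1.8, 10.5]
grasp_force: 41.3
gripper_width: 0.04
tool_pos: [0.4988, 0.0281, 0.1576]
time: 18.28
tool_pos: [0.5825, -0.1776, 0.152]
1 rows: rz 0.000 d -0.0019 -0.0005 0.0020
3 rows: rz -0.000 d 0.0000 0.0000 0.1050
1 rows: rz -0.000 d 0.0000 0.0000 0.0270
4 rows: rz -0.000 d 0.0000 0.0000 -0.1320
4 rows: rz 0.365 d 0.1123 0.0916 -0.0000
2 rows: rz -0.000 d 0.0000 0.0000 0.0750
1 rows: rz -0.000 d 0.0000 0.0000 0.0180
3 rows: rz -0.000 d 0.0000 0.0000 -0.0930
```

```bash
python3 inch.py '0 0 0 -0.0019 -0.0005 0.04 0.05;0 0 0 -0.0019 -0.0005 0.08 0.05;0 0 0 -0.0019 -0.0005 0.107 0.05;0 0 0 -0.0019 -0.0005 0.122 0.05;0 0 0 -0.0019 -0.0005 0.133 0.05' | grep -E 'pos|force'; python3 inch.py '0 0 0 0 0 0 0.01;0 0 0 0 0 0 0.01;0 0 0 0 0 0 0.01;0 0 0 0 0 0 0.01;0 0 0 0 0 0 0.01' 40| grep -E 'pos|force|width';  python3 inch.py '0 0 0 0 0 0 0.01;0 0 0 0 0 -0.03 0.01;0 0 0 0 0 -0.07 0.01;0 0 0 0 0 -0.11 0.01;0 0 0 0 0 -0.132 0.01'|grep -E 'pos|width'
python3 inch.py '0 0 0.365 0.1123 0.0916 0 0.01;0 0 0.365 0.1123 0.0916 0 0.01;0 0 0.365 0.1123 0.0916 0 0.01;0 0 0.365 0.1123 0.0916 0 0.01;0 0 0.365 0.1123 0.0916 0 0.01'>/dev/null;python3 inch.py '0 0 0 0 0 0 0.01;0 0 0 0 0 0 0.01;0 0 0 0 0 0 0.01'; python3 - <<'E'
from plan import *
check("ACFB"); u,v=cell(.063,-.036); plan([(u,v,.057,TP)]); cyc('D',0,-.036,(u,v,.15,TP))
E
```

```text
tool_pos: [0.5822, -0.1793, 0.0172]
wrist_force: [0.1, 0.3, -0.1]
grasp_force: 0.0
tool_pos: [0.5836, -0.181, 0.0203]
wrist_force: [1.2, 1.4, 3.4]
gripper_width: 0.0189
grasp_force: 40.5
tool_pos: [0.5839, -0.1813, 0.1558]
gripper_width: 0.0192
time: 20.2
tool_pos: [0.6246, -0.0432, 0.151]
tool_rot: [[-0.026, 1.0, -0.0], [1.0, 0.026, -0.0], [-0.0, -0.0, -1.0]]
wrist_force: [-0.2, 0.9, -1.9]
gripper_width: 0.019
grasp_force: 39.7
D 0 0 1.0 | E 0 0 0.99 | U 0 0 0.99 | 
3 rows: rz -0.002 d 0.0025 -0.0002 0.0940
5 rows: rz 0.267 d -0.1382 -0.1407 -0.0000
3 rows: rz -0.000 d 0.0000 0.0000 0.1050
1 rows: rz -0.000 d 0.0000 0.0000 0.0270
4 rows: rz -0.000 d 0.0000 0.0000 -0.1320
4 rows: rz -0.267 d 0.1538 0.0385 -0.0000
2 rows: rz -0.000 d 0.0000 0.0000 0.0750
1 rows: rz -0.000 d 0.0000 0.0000 0.0180
3 rows: rz -0.000 d 0.0000 0.0000 -0.0930
```

```bash
python3 inch.py '0 0 0 0.0025 0 0.04 0.01;0 0 0 0.0025 0 0.065 0.01;0 0 0 0.0025 0 0.08 0.01;0 0 0 0.0025 0 0.089 0.01;0 0 0 0.0025 0 0.092 0.01'>/dev/null; python3 inch.py '0 0 0 0 0 0.001 0.01;0 0 0 0 0 0.002 0.01;0 0 0 0 0 0.0025 0.01'|grep -E 'pos|force'; python3 inch.py '0 0 0 0 0 0 0.04;0 0 0 0 0 0 0.04;0 0 0 0 0 0 0.04;0 0 0 0 0 -0.02 0.04;0 0 0 0 0 -0.05 0.04' | grep width; python3 inch.py '0 0 0 0 0 -0.04 0.05;0 0 0 0 0 -0.046 0.05'|grep -E pos
python3 inch.py '0 0 0.267 -0.1382 -0.1407 0 0.05;0 0 0.267 -0.1382 -0.1407 0 0.05;0 0 0.267 -0.1382 -0.1407 0 0.05;0 0 0.267 -0.1382 -0.1407 0 0.05;0 0 0.267 -0.1382 -0.1407 0 0.05'>/dev/null
python3 inch.py '0 0 0 0 0 0 0.05;0 0 0 0 0 0 0.05;0 0 0 0 0 0 0.05' | grep -E 'time|pos'; python3 - <<'E'
from plan import *
cyc('D',0,-.036)
E
```

```text
tool_pos: [0.625, -0.0403, 0.0583]
wrist_force: [-5.3, -0.3, 10.5]
grasp_force: 41.3
gripper_width: 0.04
tool_pos: [0.6271, -0.0401, 0.1592]
time: 22.17
tool_pos: [0.4883, -0.1815, 0.1527]
1 rows: rz -0.001 d -0.0016 -0.0004 0.0027
3 rows: rz -0.000 d 0.0000 0.0000 0.1050
1 rows: rz -0.000 d 0.0000 0.0000 0.0270
4 rows: rz -0.000 d 0.0000 0.0000 -0.1320
4 rows: rz -0.267 d 0.1538 0.0385 -0.0000
2 rows: rz -0.000 d 0.0000 0.0000 0.0750
1 rows: rz -0.000 d 0.0000 0.0000 0.0180
3 rows: rz -0.000 d 0.0000 0.0000 -0.0930
```

```bash
python3 inch.py '0 0 0 -0.0016 -0.0004 0.04 0.05;0 0 0 -0.0016 -0.0004 0.08 0.05;0 0 0 -0.0016 -0.0004 0.107 0.05;0 0 0 -0.0016 -0.0004 0.122 0.05;0 0 0 -0.0016 -0.0004 0.1345 0.05' | grep -E 'pos|force'; python3 inch.py '0 0 0 0 0 0 0.01;0 0 0 0 0 0 0.01;0 0 0 0 0 0 0.01;0 0 0 0 0 0 0.01;0 0 0 0 0 0 0.01' 40| grep -E 'pos|force|width';  python3 inch.py '0 0 0 0 0 0 0.01;0 0 0 0 0 -0.03 0.01;0 0 0 0 0 -0.07 0.01;0 0 0 0 0 -0.11 0.01;0 0 0 0 0 -0.132 0.01'|grep -E 'pos|width'
python3 inch.py '0 0 -0.267 0.1538 0.0385 0 0.01;0 0 -0.267 0.1538 0.0385 0 0.01;0 0 -0.267 0.1538 0.0385 0 0.01;0 0 -0.267 0.1538 0.0385 0 0.01;0 0 -0.267 0.1538 0.0385 0 0.01'>/dev/null;python3 inch.py '0 0 0 0 0 0 0.01;0 0 0 0 0 0 0.01;0 0 0 0 0 0 0.01'; python3 - <<'E'
from plan import *
check("ACFBD"); u,v=cell(0,-.036); plan([(u,v,.057,TP)]); cyc('E',-.063,-.036,(u,v,.15,TP))
E
```

```text
tool_pos: [0.4874, -0.1816, 0.0159]
wrist_force: [-0.6, -0.7, 0.2]
grasp_force: 0.0
tool_pos: [0.4875, -0.183, 0.0187]
wrist_force: [-0.2, 0.3, -0.7]
gripper_width: 0.0193
grasp_force: 40.6
tool_pos: [0.4879, -0.1835, 0.1544]
gripper_width: 0.0194
time: 24.08
tool_pos: [0.5606, -0.0437, 0.15]
tool_rot: [[-0.026, 1.0, -0.0], [1.0, 0.026, -0.0], [-0.0, -0.0, -1.0]]
wrist_force: [-0.1, 0.2, -0.8]
gripper_width: 0.0191
grasp_force: 40.6
E 0 0 1.0 | U 0 0 0.99 | 
3 rows: rz -0.003 d 0.0012 0.0007 0.0930
4 rows: rz 0.402 d -0.0661 -0.0853 -0.0000
4 rows: rz 0.402 d -0.0942 -0.0526 -0.0000
3 rows: rz -0.000 d 0.0000 0.0000 0.1050
1 rows: rz -0.000 d 0.0000 0.0000 0.0270
4 rows: rz -0.000 d 0.0000 0.0000 -0.1320
4 rows: rz -0.402 d 0.0846 -0.0103 -0.0000
4 rows: rz -0.402 d 0.0819 0.0236 -0.0000
2 rows: rz -0.000 d 0.0000 0.0000 0.0750
1 rows: rz -0.000 d 0.0000 0.0000 0.0180
3 rows: rz -0.000 d 0.0000 0.0000 -0.0930
```

```bash
python3 inch.py '0 0 0 0.0012 0.0007 0.04 0.01;0 0 0 0.0012 0.0007 0.065 0.01;0 0 0 0.0012 0.0007 0.08 0.01;0 0 0 0.0012 0.0007 0.089 0.01;0 0 0 0.0012 0.0007 0.092 0.01'>/dev/null; python3 inch.py '0 0 0 0 0 0.001 0.01;0 0 0 0 0 0.002 0.01;0 0 0 0 0 0.0025 0.01'|grep -E 'pos|force'; python3 inch.py '0 0 0 0 0 0 0.04;0 0 0 0 0 0 0.04;0 0 0 0 0 0 0.04;0 0 0 0 0 -0.02 0.04;0 0 0 0 0 -0.05 0.04' | grep width; python3 inch.py '0 0 0 0 0 -0.04 0.05;0 0 0 0 0 -0.046 0.05'|grep -E pos
python3 inch.py '0 0 0.402 -0.0661 -0.0853 0 0.05;0 0 0.402 -0.0661 -0.0853 0 0.05;0 0 0.402 -0.0661 -0.0853 0 0.05;0 0 0.402 -0.0661 -0.0853 0 0.05'>/dev/null
python3 inch.py '0 0 0.402 -0.0942 -0.0526 0 0.05;0 0 0.402 -0.0942 -0.0526 0 0.05;0 0 0.402 -0.0942 -0.0526 0 0.05;0 0 0.402 -0.0942 -0.0526 0 0.05'>/dev/null
python3 inch.py '0 0 0 0 0 0 0.05;0 0 0 0 0 0 0.05;0 0 0 0 0 0 0.05' | grep -E 'time|pos'; python3 - <<'E'
from plan import *
cyc('E',-.063,-.036)
E
```

```text
tool_pos: [0.5622, -0.0419, 0.0565]
wrist_force: [0.2, -1.9, 5.7]
grasp_force: 41.5
gripper_width: 0.0402
tool_pos: [0.5639, -0.042, 0.1577]
time: 26.3
tool_pos: [0.3952, -0.178, 0.1515]
1 rows: rz 0.001 d -0.0016 0.0007 0.0015
3 rows: rz -0.000 d 0.0000 0.0000 0.1050
1 rows: rz -0.000 d 0.0000 0.0000 0.0270
4 rows: rz -0.000 d 0.0000 0.0000 -0.1320
4 rows: rz -0.402 d 0.0846 -0.0103 -0.0000
4 rows: rz -0.402 d 0.0819 0.0236 -0.0000
2 rows: rz -0.000 d 0.0000 0.0000 0.0750
1 rows: rz -0.000 d 0.0000 0.0000 0.0180
3 rows: rz -0.000 d 0.0000 0.0000 -0.0930
```

```bash
python3 inch.py '0 0 0 -0.0016 0.0007 0.04 0.05;0 0 0 -0.0016 0.0007 0.08 0.05;0 0 0 -0.0016 0.0007 0.107 0.05;0 0 0 -0.0016 0.0007 0.122 0.05;0 0 0 -0.0016 0.0007 0.1335 0.05' | grep -E 'pos|force'; python3 inch.py '0 0 0 0 0 0 0.01;0 0 0 0 0 0 0.01;0 0 0 0 0 0 0.01;0 0 0 0 0 0 0.01;0 0 0 0 0 0 0.01' 40| grep -E 'pos|force|width';  python3 inch.py '0 0 0 0 0 0 0.01;0 0 0 0 0 -0.03 0.01;0 0 0 0 0 -0.07 0.01;0 0 0 0 0 -0.11 0.01;0 0 0 0 0 -0.132 0.01'|grep -E 'pos|width'
python3 inch.py '0 0 -0.402 0.0846 -0.0103 0 0.01;0 0 -0.402 0.0846 -0.0103 0 0.01;0 0 -0.402 0.0846 -0.0103 0 0.01;0 0 -0.402 0.0846 -0.0103 0 0.01'>/dev/null; python3 inch.py '0 0 -0.402 0.0819 0.0236 0 0.01;0 0 -0.402 0.0819 0.0236 0 0.01;0 0 -0.402 0.0819 0.0236 0 0.01;0 0 -0.402 0.0819 0.0236 0 0.01'>/dev/null;python3 inch.py '0 0 0 0 0 0 0.01;0 0 0 0 0 0 0.01;0 0 0 0 0 0 0.01'; python3 - <<'E'
from plan import *
check("ACFBDE"); u,v=cell(-.063,-.036); plan([(u,v,.057,TP)])
s=manip.observe(); f=grab("wrist","w5"); M=s["tool_rot"]; T=f["world_from_camera"]; print("cam in tool",M.T@(T[:3,3]-s["tool_pos"]),M.T@T[:3,:3])
plan([cell(.10,-.10).tolist()+[.30,TP]],(u,v,.15,TP))
E
```

```text
tool_pos: [0.3941, -0.179, 0.0161]
wrist_force: [-0.7, -0.4, 0.6]
grasp_force: 0.0
tool_pos: [0.3945, -0.18, 0.0186]
wrist_force: [0.0, -0.7, -0.4]
gripper_width: 0.0195
grasp_force: 39.2
tool_pos: [0.3947, -0.1804, 0.154]
gripper_width: 0.0196
time: 28.47
tool_pos: [0.4978, -0.0451, 0.15]
tool_rot: [[-0.025, 1.0, 0.0], [1.0, 0.025, 0.0], [0.0, 0.0, -1.0]]
wrist_force: [0.1, 0.3, -0.6]
gripper_width: 0.0194
grasp_force: 39.7
U 0 0 0.99 | 
3 rows: rz -0.003 d 0.0008 0.0005 0.0930
cam in tool [ 0.08373511  0.00033976 -0.14174849] [[-3.72971543e-04 -9.44267819e-01 -3.29177987e-01]
 [ 9.99999884e-01 -2.52278898e-04 -4.09361077e-04]
 [ 3.03501832e-04 -3.29178101e-01  9.44267804e-01]]
3 rows: rz -0.000 d -0.0320 0.0815 -0.0750
3 rows: rz -0.000 d -0.0320 0.0815 -0.0750
```

```bash
python3 inch.py '0 0 0 0.0008 0.0005 0.04 0.01;0 0 0 0.0008 0.0005 0.065 0.01;0 0 0 0.0008 0.0005 0.08 0.01;0 0 0 0.0008 0.0005 0.089 0.01;0 0 0 0.0008 0.0005 0.092 0.01'>/dev/null; python3 inch.py '0 0 0 0 0 0.001 0.01;0 0 0 0 0 0.002 0.01;0 0 0 0 0 0.0025 0.01'|grep -E 'pos|force'; python3 inch.py '0 0 0 0 0 0 0.04;0 0 0 0 0 0 0.04;0 0 0 0 0 0 0.04;0 0 0 0 0 -0.02 0.04;0 0 0 0 0 -0.05 0.04' | grep width; python3 inch.py '0 0 0 0 0 -0.04 0.05;0 0 0 0 0 -0.046 0.05'|grep -E pos
python3 inch.py '0 0 0 -0.012 0.09 -0.06 0.07;0 0 0 -0.012 0.09 -0.06 0.07;0 0 0 -0.012 0.09 -0.06 0.07'>/dev/null;python3 inch.py '0 0 0 -0.012 0.092 -0.06 0.07;0 0 0 -0.012 0.092 -0.06 0.07;0 0 0 -0.012 0.092 -0.06 0.07'>/dev/null;python3 inch.py '0 0 0 0 0 0 0.08;0 0 0 0 0 0 0.08;0 0 0 0 0 0 0.08'; python3 - <<'E'
from plan import *
f=grab("wrist","w6"); g=(255*(f["img"]/255.)**0.6).astype(np.uint8); cv2.imwrite("pics/w6.png",cv2.resize(g,None,fx=1.5625,fy=1.5625,interpolation=cv2.INTER_CUBIC))
E
```

```text
tool_pos: [0.4991, -0.0443, 0.0564]
wrist_force: [-1.7, -0.6, 7.7]
grasp_force: 40.9
gripper_width: 0.0402
tool_pos: [0.5006, -0.0446, 0.1571]
time: 30.57
tool_pos: [0.6803, -0.0629, 0.2703]
tool_rot: [[-0.027, 1.0, -0.002], [1.0, 0.027, 0.001], [0.001, -0.002, -1.0]]
wrist_force: [-1.1, 1.0, -0.2]
gripper_width: 0.0803
grasp_force: 0.0
```

View pics/w6.png

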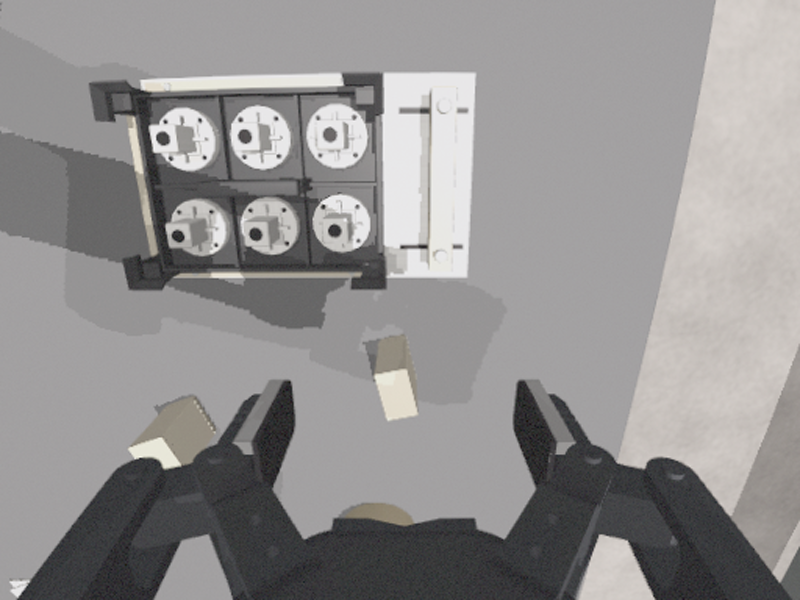

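```bash
python3 - <<'E'
from plan import *
f=load("w6"); crop(f,"c6",235,40,310,185,4.1)
g=f["img"].mean(2)
for y in (80,90,100,110,120,130,140): print(y,g[y-1:y+2,240:308].mean(0).astype(int).tolist())
E
```

```text
80 [80, 106, 106, 94, 117, 218, 218, 218, 218, 218, 218, 218, 218, 218, 218, 218, 218, 218, 218, 218, 218, 218, 218, 218, 218, 218, 218, 218, 205, 171, 171, 171, 171, 171, 145, 97, 183, 218, 218, 218, 217, 218, 218, 218, 218, 218, 218, 218, 218, 218, 218, 202, 209, 218, 218, 218, 218, 218, 218, 218, 218, 218, 208, 148, 119, 119, 119, 119]
90 [68, 104, 105, 102, 116, 218, 219, 218, 218, 218, 218, 218, 218, 218, 218, 218, 218, 218, 218, 218, 218, 218, 218, 218, 218, 218, 218, 218, 218, 207, 172, 173, 172, 165, 129, 117, 189, 218, 218, 217, 218, 218, 218, 218, 218, 218, 218, 218, 218, 218, 218, 202, 207, 218, 218, 218, 218, 218, 218, 218, 218, 218, 182, 132, 120, 119, 120, 120]
100 [58, 102, 102, 99, 117, 218, 218, 218, 218, 218, 218, 218, 218, 218, 218, 218, 218, 218, 218, 218, 218, 218, 218, 218, 218, 218, 218, 218, 208, 174, 169, 169, 169, 163, 129, 155, 210, 218, 218, 218, 218, 218, 218, 218, 218, 218, 218, 218, 218, 218, 215, 215, 218, 218, 218, 218, 218, 218, 218, 218, 218, 212, 168, 119, 119, 119, 120, 120]
110 [56, 89, 102, 97, 105, 191, 218, 218, 218, 218, 218, 218, 218, 218, 2
[... 585 characters left out ...]
0, 120, 120, 120, 119]
130 [47, 66, 95, 93, 90, 157, 218, 218, 218, 218, 219, 218, 218, 218, 218, 218, 219, 218, 219, 219, 218, 218, 218, 218, 218, 218, 218, 218, 208, 170, 171, 169, 170, 155, 95, 158, 217, 216, 216, 216, 217, 216, 217, 217, 216, 217, 217, 217, 217, 214, 213, 218, 218, 218, 219, 218, 218, 218, 218, 218, 201, 149, 121, 120, 119, 119, 120, 120]
140 [83, 58, 91, 92, 90, 145, 218, 218, 218, 218, 218, 219, 219, 218, 218, 218, 218, 218, 218, 218, 218, 218, 218, 218, 218, 218, 218, 218, 209, 170, 169, 170, 170, 154, 90, 166, 216, 216, 216, 216, 216, 216, 216, 217, 216, 216, 216, 217, 217, 208, 199, 218, 219, 218, 218, 218, 218, 218, 218, 218, 194, 121, 119, 119, 119, 119, 120, 119]
```

View pics/c6.png

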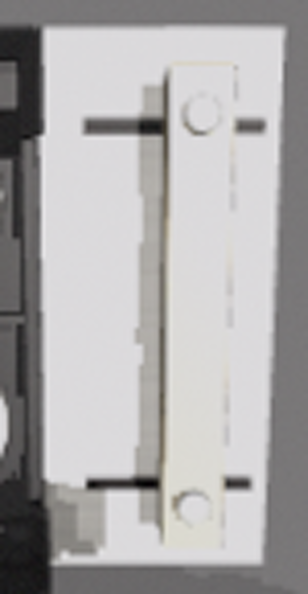

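```bash
python3 - <<'E'
from plan import *
f=load("w6"); c,s=np.cos(PL[2]),np.sin(PL[2])
T=lambda p,z:((px(f,[p],z)[0,:2]-PL[:2])@np.array([[c,-s],[s,c]])).round(4)
for y,l,d,r in((90,244.5,273.6,275.4),(110,244.6,273.4,275.1),(130,244.8,273.2,274.9)):
    print(y,"tray",[T((l,y),z)[0] for z in(.018,.034,.054)],"top-left edge",T((l-3.9,y),.054)[0],"bar bottom/top",T((d,y),.018),T((r,y),.052))
# skid far edge & bar far edge
for y,b,e in((90,291.3,302.2),(110,290.4,301.3),(130,289.6,300.7)): print("bar far",T((b,y),.052)[0],"deck end",T((e,y),.018)[0])
# lower tray corners etc
E
```

```text
90 tray [np.float64(0.0992), np.float64(0.1), np.float64(0.101)] top-left edge 0.0962 bar bottom/top [0.1392 0.0341] [0.1397 0.0332]
110 tray [np.float64(0.0989), np.float64(0.0998), np.float64(0.1008)] top-left edge 0.0958 bar bottom/top [0.1393 0.0074] [0.1398 0.0088]
130 tray [np.float64(0.0988), np.float64(0.0996), np.float64(0.1006)] top-left edge 0.0956 bar bottom/top [ 0.1395 -0.0203] [ 0.1399 -0.0165]
bar far 0.1597 deck end 0.1786
bar far 0.1594 deck end 0.1785
bar far 0.1592 deck end 0.1789
```

```bash
python3 - <<'E'
from plan import *
T=1.391; u,v=cell(.1197,0); print(u,v)
plan([(.5104,-.3608,.16,T),(.5104,-.3608,.044,T),(.5104,-.3608,.17,T),(u,v,.17,TP)])
E
```

```text
0.6799530806655167 -0.0032488379252329784
5 rows: rz 0.103 d -0.1466 -0.0888 0.0552
5 rows: rz 0.103 d -0.1550 -0.0732 0.0552
3 rows: rz -0.000 d 0.0000 0.0000 0.1160
4 rows: rz -0.000 d 0.0000 0.0000 -0.1260
5 rows: rz -0.104 d 0.1911 0.0514 -0.0000
5 rows: rz -0.104 d 0.1847 0.0710 -0.0000
```

```bash
python3 inch.py '0 0 0.103 -0.1466 -0.0888 0.0552 0.065;0 0 0.103 -0.1466 -0.0888 0.0552 0.065;0 0 0.103 -0.1466 -0.0888 0.0552 0.065;0 0 0.103 -0.1466 -0.0888 0.0552 0.065;0 0 0.103 -0.1466 -0.0888 0.0552 0.065'>/dev/null; python3 inch.py '0 0 0.103 -0.155 -0.0732 0.0552 0.065;0 0 0.103 -0.155 -0.0732 0.0552 0.065;0 0 0.103 -0.155 -0.0732 0.0552 0.065;0 0 0.103 -0.155 -0.0732 0.0552 0.065;0 0 0.103 -0.155 -0.0732 0.0552 0.065'>/dev/null; python3 inch.py '0 0 0 0 0 0 0.065;0 0 0 0 0 0 0.065;0 0 0 0 0 0 0.065'; python3 - <<'E'
from plan import *
T=1.391; plan([(.5104,-.3608,.044,T)])
f=manip.grab_frame("wrist"); print(proj(f,[(.5104,-.3608,.078)]))
g=f["img"].astype(int).mean(2); b=cv2.connectedComponentsWithStats(((g>170)).astype(np.uint8)); 
print([(b[2][i].tolist(),b[3][i].round(1).tolist()) for i in range(1,b[0]) if b[2][i][4]>300])
E
```

```text
time: 31.7
tool_pos: [0.5121, -0.3596, 0.1617]
tool_rot: [[0.177, 0.984, 0.001], [0.984, -0.177, -0.0], [0.0, 0.001, -1.0]]
wrist_force: [-0.8, 0.7, -0.1]
gripper_width: 0.0652
grasp_force: 0.0
3 rows: rz 0.002 d -0.0015 -0.0015 0.1177
[[255.92717107 198.21337605]]
[([116, 76, 73, 62, 2008], [153.8, 107.4]), ([239, 171, 38, 40, 832], [261.5, 184.4]), ([358, 193, 89, 82, 2272], [401.8, 232.2]), ([111, 336, 52, 48, 1536], [139.9, 364.0])]
```

```bash
python3 inch.py '0 0 0 -0.0015 -0.0015 0.035 0.065;0 0 0 -0.0015 -0.0015 0.07 0.065;0 0 0 -0.0015 -0.0015 0.095 0.065;0 0 0 -0.0015 -0.0015 0.11 0.065;0 0 0 -0.0015 -0.0015 0.1177 0.065' | grep -E 'pos|force'; python3 inch.py '0 0 0 0 0 0 0.02;0 0 0 0 0 0 0.02;0 0 0 0 0 0 0.02;0 0 0 0 0 0 0.02;0 0 0 0 0 0 0.02' 50;  python3 inch.py '0 0 0 0 0 -0.01 0.02;0 0 0 0 0 -0.03 0.02;0 0 0 0 0 -0.06 0.02;0 0 0 0 0 -0.1 0.02;0 0 0 0 0 -0.126 0.02'|grep -E 'pos|width'
python3 inch.py '0 0 -0.104 0.1911 0.0514 0 0.02;0 0 -0.104 0.1911 0.0514 0 0.02;0 0 -0.104 0.1911 0.0514 0 0.02;0 0 -0.104 0.1911 0.0514 0 0.02;0 0 -0.104 0.1911 0.0514 0 0.02' >/dev/null; python3 inch.py '0 0 -0.104 0.1847 0.071 0 0.02;0 0 -0.104 0.1847 0.071 0 0.02;0 0 -0.104 0.1847 0.071 0 0.02;0 0 -0.104 0.1847 0.071 0 0.02;0 0 -0.104 0.1847 0.071 0 0.02' >/dev/null; python3 inch.py '0 0 0 0 0 0 0.02;0 0 0 0 0 0 0.02;0 0 0 0 0 0 0.02';python3 - <<'E'
from plan import *
u,v=cell(.1197,0); plan([(u,v,.062,TP)]); f=grab("wrist","w7"); crop(f,"w7",0,0,512,384,1.5625); check("ACFBDE")
E
```

```text
tool_pos: [0.51, -0.3602, 0.0415]
wrist_force: [-1.2, -0.5, -0.5]
grasp_force: 0.0
time: 32.58
tool_pos: [0.5105, -0.3625, 0.0448]
tool_rot: [[0.178, 0.984, 0.002], [0.984, -0.178, -0.002], [-0.001, 0.002, -1.0]]
wrist_force: [-0.1, 1.6, 5.4]
gripper_width: 0.0352
grasp_force: 52.0
tool_pos: [0.51, -0.3626, 0.1735]
gripper_width: 0.0354
time: 34.08
tool_pos: [0.6787, -0.0049, 0.1696]
tool_rot: [[-0.029, 1.0, -0.0], [1.0, 0.029, -0.0], [-0.0, -0.0, -1.0]]
wrist_force: [-0.3, -0.2, -1.6]
gripper_width: 0.0353
grasp_force: 51.2
3 rows: rz 0.001 d 0.0016 0.0013 0.1076
U 0 -5 0.68 |
```

View pics/w7.png

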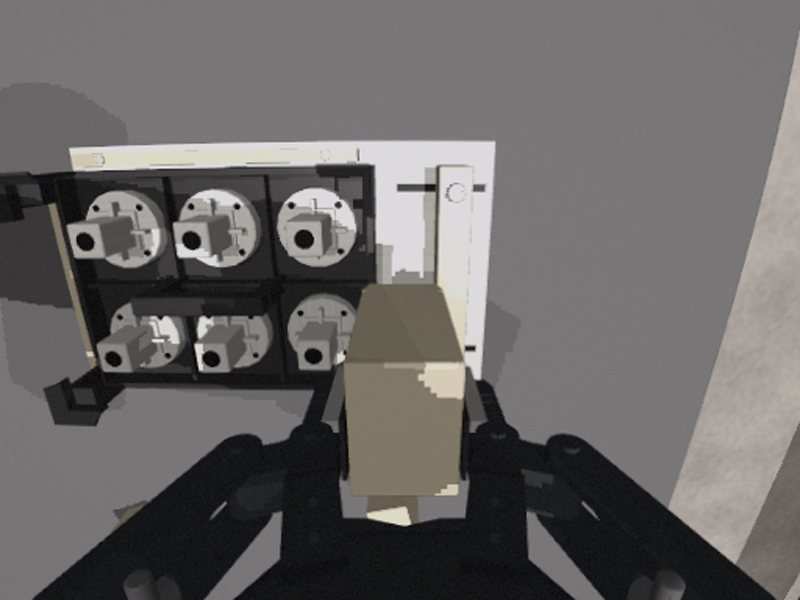

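```bash
python3 inch.py '0 0 0 0.0016 0.0013 0.03 0.02;0 0 0 0.0016 0.0013 0.055 0.02;0 0 0 0.0016 0.0013 0.065 0.02;0 0 0 0.0016 0.0013 0.07 0.02;0 0 0 0.0016 0.0013 0.07 0.02'| grep -E 'pos|force'; python3 inch.py '0 0 0 0 0 0.008 0.02;0 0 0 0 0 0.016 0.02;0 0 0 0 0 0.024 0.02;0 0 0 0 0 0.031 0.02;0 0 0 0 0 0.034 0.02'| grep -E 'pos|force'; python3 inch.py '0 0 0 0 0 0.001 0.02;0 0 0 0 0 0.002 0.02;0 0 0 0 0 0.003 0.02;0 0 0 0 0 0.003 0.02'
```

```text
tool_pos: [0.6801, -0.0036, 0.0991]
wrist_force: [-0.4, 0.3, -0.9]
grasp_force: 51.1
tool_pos: [0.6798, -0.0027, 0.064]
wrist_force: [0.9, 0.4, -1.8]
grasp_force: 51.1
time: 35.35
tool_pos: [0.6805, -0.0028, 0.0629]
tool_rot: [[-0.029, 1.0, 0.001], [1.0, 0.029, -0.0], [-0.0, 0.001, -1.0]]
wrist_force: [-0.4, 0.3, -0.1]
gripper_width: 0.0355
grasp_force: 51.4
```

```bash
python3 inch.py '0 0 0 0 0 0.001 0.02;0 0 0 0 0 0.002 0.02;0 0 0 0 0 0.002 0.02'|grep -E 'pos|force'
```

```text
tool_pos: [0.6805, -0.0028, 0.0628]
wrist_force: [-6.2, 0.8, 12.4]
grasp_force: 52.9
```

```bash
python3 inch.py '0 0 0 0 0 0 0.052;0 0 0 0 0 0 0.052;0 0 0 0 0 0 0.052;0 0 0 0 0 -0.02 0.052;0 0 0 0 0 -0.05 0.052'|grep -E 'force|width'; python3 inch.py '0 0 0 0 0 -0.04 0.052;0 0 0 0 0 -0.08 0.052;0 0 0 0 0 -0.12 0.052;0 0 0 0 0 -0.12 0.052'|grep pos; python3 - <<'E'
from plan import *
check("ACFBDE"); plan([(.42,.33,.38,.03)])
E
```

```text
wrist_force: [-0.6, -0.1, 0.7]
gripper_width: 0.0519
grasp_force: 0.0
tool_pos: [0.6825, -0.0031, 0.2396]
U 0 0 0.99 | 
5 rows: rz 0.523 d 0.1135 -0.0839 -0.0483
5 rows: rz 0.523 d 0.0564 -0.1294 -0.0483
5 rows: rz 0.523 d -0.0159 -0.1403 -0.0483
```

```bash
python3 inch.py '0 0 0.523 0.1135 -0.0839 -0.02 0.085;0 0 0.523 0.1135 -0.0839 -0.02 0.085;0 0 0.523 0.1135 -0.0839 -0.02 0.085;0 0 0.523 0.1135 -0.0839 -0.02 0.085;0 0 0.523 0.1135 -0.0839 -0.02 0.085'>/dev/null;python3 inch.py '0 0 0.523 0.0564 -0.1294 -0.02 0.085;0 0 0.523 0.0564 -0.1294 -0.02 0.085;0 0 0.523 0.0564 -0.1294 -0.02 0.085;0 0 0.523 0.0564 -0.1294 -0.02 0.085;0 0 0.523 0.0564 -0.1294 -0.02 0.085'>/dev/null;python3 inch.py '0 0 0.523 -0.0159 -0.1403 -0.02 0.085;0 0 0.523 -0.0159 -0.1403 -0.02 0.085;0 0 0.523 -0.0159 -0.1403 -0.02 0.085;0 0 0.523 -0.0159 -0.1403 -0.02 0.085;0 0 0.523 -0.0159 -0.1403 -0.02 0.085'>/dev/null;python3 inch.py '0 0 0 0 0 0 0.085;0 0 0 0 0 0 0.085;0 0 0 0 0 0 0.085';python3 - <<'E'
from plan import *
f=grab("wrist","w8"); g=(255*(f["img"]/255.)**0.5).astype(np.uint8); crop({"img":g},"w8",0,0,512,384,1.5625)
p=[.4842,.3322,.0479]; c,s=np.cos(p[2]),np.sin(p[2])
for X,Y,z in((.039,.006,.072),(.039,-.006,.072),(-.039,-.006,.072),(-.039,.006,.072),(.091,.064,.064),(-.091,-.064,.064)): print(proj(f,[(p[0]+c*X-s*Y,p[1]+s*X+c*Y,z)])*1.5625)
E
```

```text
time: 37.9
tool_pos: [0.4194, 0.3294, 0.2895]
tool_rot: [[0.999, 0.032, -0.001], [0.032, -0.999, -0.001], [-0.001, 0.001, -1.0]]
wrist_force: [0.7, -0.0, 0.6]
gripper_width: 0.0852
grasp_force: 0.0
[[392.39620083 127.6627949 ]]
[[407.49282507 127.39452191]]
[[408.75204822 225.06058182]]
[[394.6207392  225.29711942]]
[[317.00844883  60.07988284]]
[[473.30071683 279.94190818]]
```

View pics/w8.png

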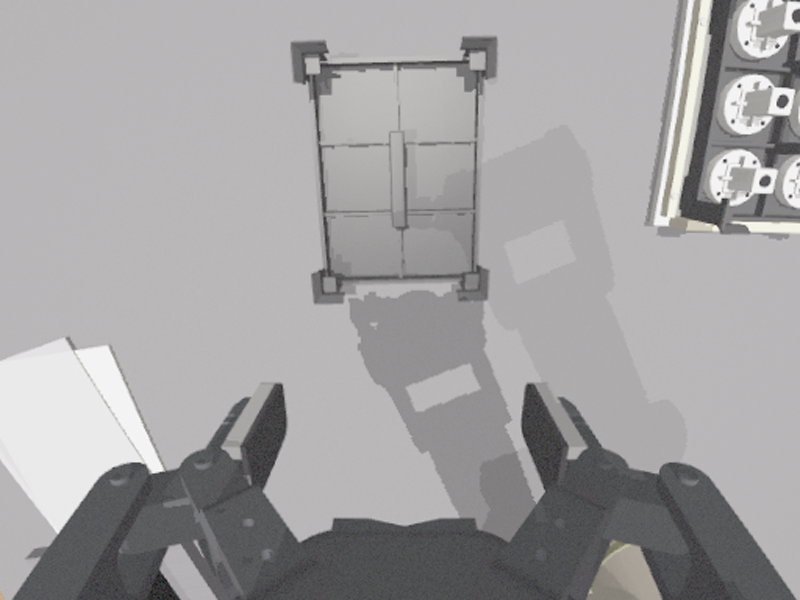

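```bash
python3 - <<'E'
from fit import *
k=1.5625; m=lambda p:((p[0]+.5)/k-.5,(p[1]+.5)/k-.5)
f=load("w8")
o=[(m(p),.072,X,Y) for p,(X,Y) in zip([(390,132),(403,132),(407,227),(394,227)],[(.039,.006),(.039,-.006),(-.039,-.006),(-.039,.006)])]
o+=[(m(p),.064,X*.091,Y*.064) for p,X,Y in [((313,65),1,1),((478,62),1,-1),((330,284),-1,1),((473,281),-1,-1)]]
o+=[(m(p),.030,.0315,None) for p in[(330,144),(470,142)]]+[(m(p),.030,-.0315,None) for p in[(330,211),(470,210)]]+[(m(p),.030,None,0.) for p in[(398,75),(401,265)]]
fit(f,o,0,[.484,.332,.05])
f=load("w6"); PL=np.array([.5603,-.0066,.028]); c,s=np.cos(PL[2]),np.sin(PL[2])
W=px(f,[m((475,73)),m((467,277))],.018)[:,:2]; print("deck end corners in tray",((W-PL[:2])@np.array([[c,-s],[s,c]])).round(4).tolist(), np.arctan2(*((W[1]-W[0])*[1,-1])))
# stem-top holes in w6 (floor .038+.046)
H=px(f,[m(p) for p in [(163,138),(246,135),(330,135),(179,235),(256,233),(335,230)]],.084)[:,:2]; print("stems in tray",((H-PL[:2])@np.array([[c,-s],[s,c]])).round(4).tolist())
# seats of w6 roughly
S=px(f,[m(p) for p in [(121,101),(367,97),(152,268),(372,266)]],.082)[:,:2]; print("seats?",((S-PL[:2])@np.array([[c,-s],[s,c]])).round(4).tolist())
E
```

```text
[0.4821 0.3341 0.0522]
[[-0.9, 0.0], [-1.2, 1.7], [0.6, -0.1], [0.9, -1.1], [-0.9, 1.2], [-1.6, -0.2], [0.9, 0.8], [1.0, -1.1], [-0.5, 0.0], [-1.4, 0.0], [2.8, 0.0], [0.9, 0.0], [0.0, -1.0], [0.0, 0.2]]
deck end corners in tray [[0.1784, 0.0891], [0.1792, -0.0906]] 0.03271588798014438
stems in tray [[-0.0613, 0.0371], [0.0022, 0.0377], [0.0644, 0.0368], [-0.0606, -0.0362], [0.002, -0.0352], [0.0646, -0.0332]]
seats? [[-0.0909, 0.0643], [0.0919, 0.0626], [-0.0896, -0.0637], [0.0926, -0.0627]]
```

```bash
python3 - <<'E'
from plan import *
check("ACFBDE"); plan([(.4821,.3341,.15,.052)])
E
```

```text
U 0 0 0.8 | 
4 rows: rz -0.021 d 0.0629 -0.0027 0.1398
```

```bash
python3 inch.py '0 0 -0.021 0.0629 -0.0027 0.1398 0.06;0 0 -0.021 0.0629 -0.0027 0.1398 0.06;0 0 -0.021 0.0629 -0.0027 0.1398 0.06;0 0 -0.021 0.0629 -0.0027 0.1398 0.06;0 0 -0.021 0.0629 -0.0027 0.1398 0.06'>/dev/null;python3 inch.py '0 0 0 0 0 0 0.06;0 0 0 0 0 0 0.06;0 0 0 0 0 0 0.06';python3 - <<'E'
from plan import *
plan([(.4821,.3341,.046,.052)])
f=grab("wrist","w9")
# predicted vs seen handle: profile across columns at handle far part
p=[.4821,.3341,.0522]; c,s=np.cos(p[2]),np.sin(p[2]); g=f["img"].mean(2)
for X in(.035,.03,.02):
    q=[proj(f,[(p[0]+c*X-s*Y,p[1]+s*X+c*Y,.072)])[0] for Y in(.006,-.006)]; y=int(round(q[0][1])); print(X,np.round(q,1).tolist(),int(q[0][0])-10,g[y,int(q[0][0])-10:int(q[1][0])+11].astype(int).tolist())
q=[proj(f,[(p[0]+c*X,p[1]+s*X,.072)])[0] for X in(.045,.039,.033)]; x=int(q[1][0]);print(np.round(q,1).tolist(),[int(v) for v in g[int(q[0][1])-5:int(q[2][1])+6,x]])
E
```

```text
time: 38.67
tool_pos: [0.4817, 0.3351, 0.153]
tool_rot: [[0.999, 0.052, 0.004], [0.052, -0.999, 0.002], [0.004, -0.001, -1.0]]
wrist_force: [-0.5, 0.7, 0.6]
gripper_width: 0.0599
grasp_force: 0.0
3 rows: rz 0.000 d 0.0003 0.0010 0.1070
0.035 [[251.0, 160.2], [265.3, 160.2]] 240 [101, 99, 100, 100, 101, 100, 100, 101, 101, 95, 75, 104, 121, 117, 118, 115, 112, 98, 96, 97, 99, 96, 78, 57, 43, 66, 100, 100, 98, 99, 100, 99, 99, 99, 98, 98]
0.03 [[251.0, 166.0], [265.2, 166.0]] 241 [98, 96, 97, 96, 98, 98, 97, 97, 91, 72, 101, 118, 119, 117, 115, 112, 108, 104, 96, 96, 94, 79, 59, 39, 65, 95, 97, 96, 96, 95, 96, 96, 95, 96, 94]
0.02 [[251.1, 177.4], [265.1, 177.4]] 241 [92, 91, 93, 90, 92, 91, 93, 92, 85, 64, 84, 95, 94, 93, 96, 94, 93, 92, 92, 92, 92, 75, 58, 61, 89, 90, 90, 92, 91, 89, 91, 92, 90, 90, 89]
[[258.1, 148.3], [258.1, 155.5], [258.1, 162.5]] [122, 120, 112, 87, 49, 42, 40, 39, 55, 65, 39, 46, 65, 85, 92, 97, 96, 96, 98, 103, 112, 112, 111, 104, 96]
```

```bash
python3 inch.py '0 0 0 0.0003 0 0.035 0.06;0 0 0 0.0003 0 0.07 0.06;0 0 0 0.0003 0 0.09 0.06;0 0 0 0.0003 0 0.102 0.06;0 0 0 0.0003 0 0.107 0.06'| grep -E 'pos|force'; python3 inch.py '0 0 0 0 0 0 0.0;0 0 0 0 0 0 0.0;0 0 0 0 0 0 0;0 0 0 0 0 0 0;0 0 0 0 0 0 0' 90; python3 inch.py '0 0 0 0 0 0 0.0;0 0 0 0 0 0 0.0;0 0 0 0 0 0 0' | grep -E 'pos|force|width'
```

```text
tool_pos: [0.4811, 0.3348, 0.043]
wrist_force: [-0.0, 0.3, 0.7]
grasp_force: 0.0
time: 39.55
tool_pos: [0.4823, 0.3353, 0.0452]
tool_rot: [[0.999, 0.052, 0.003], [0.052, -0.999, 0.001], [0.003, -0.001, -1.0]]
wrist_force: [-1.6, 0.9, 7.1]
gripper_width: 0.0103
grasp_force: 88.4
tool_pos: [0.4823, 0.3353, 0.0451]
wrist_force: [-1.5, 0.4, 6.1]
gripper_width: 0.0103
grasp_force: 88.4
```

```bash
python3 inch.py '0 0 0 0 0 -0.01 0;0 0 0 0 0 -0.03 0;0 0 0 0 0 -0.06 0;0 0 0 0 0 -0.1 0;0 0 0 0 0 -0.135 0'>/dev/null; python3 inch.py '0 0 0 0 0 -0.02 0;0 0 0 0 0 -0.02 0;0 0 0 0 0 -0.02 0'; python3 - <<'E'
from plan import *
plan([(.5608,-.0066,.20,.029)])
E
```

```text
time: 40.47
tool_pos: [0.4815, 0.3347, 0.1989]
tool_rot: [[0.999, 0.052, 0.001], [0.052, -0.999, 0.0], [0.001, -0.0, -1.0]]
wrist_force: [-0.6, -1.6, -4.4]
gripper_width: 0.0108
grasp_force: 88.2
5 rows: rz 0.011 d 0.0308 0.1725 -0.0005
5 rows: rz 0.011 d 0.0327 0.1721 -0.0005
```

```bash
python3 inch.py '0 0 0.002 0.004 0.02 0 0;0 0 0.004 0.01 0.055 0 0;0 0 0.006 0.017 0.094 0 0;0 0 0.009 0.024 0.133 0 0;0 0 0.011 0.0308 0.1725 0 0'>/dev/null; python3 inch.py '0 0 0.004 0.007 0.038 0 0;0 0 0.006 0.015 0.077 0 0;0 0 0.009 0.023 0.117 0 0;0 0 0.011 0.03 0.155 0 0;0 0 0.011 0.0327 0.1721 0 0'>/dev/null; python3 inch.py '0 0 0 0 0 0 0;0 0 0 0 0 0 0;0 0 0 0 0 0 0;0 0 0 0 0 0 0'; python3 - <<'E'
from plan import *
plan([(.5608,-.0066,.128,.029)])
f=grab("wrist","w10"); grab("top","t10"); grab("scene","s10")
# handle end visible? tilt check: project held tray seats
E
```

```text
time: 41.63
tool_pos: [0.5605, -0.0053, 0.1977]
tool_rot: [[1.0, 0.031, -0.002], [0.031, -1.0, 0.001], [-0.002, -0.001, -1.0]]
wrist_force: [-0.8, -0.0, -3.6]
gripper_width: 0.0097
grasp_force: 88.4
2 rows: rz 0.002 d 0.0002 0.0013 0.0697
```

```bash
python3 inch.py '0 0 0 0 0.0013 0.02 0;0 0 0 0 0.0013 0.038 0;0 0 0 0 0.0013 0.045 0;0 0 0 0 0.0013 0.045 0;0 0 0 0 0.0013 0.045 0'|grep -E 'pos|force'; python3 inch.py '0 0 0 0 0 0.003 0;0 0 0 0 0 0.006 0;0 0 0 0 0 0.009 0;0 0 0 0 0 0.012 0;0 0 0 0 0 0.014 0'|grep -E 'pos|force'
```

```text
tool_pos: [0.5613, -0.0076, 0.154]
wrist_force: [0.5, 0.3, -4.2]
grasp_force: 88.2
tool_pos: [0.5611, -0.0078, 0.1392]
wrist_force: [-0.9, 0.2, -4.3]
grasp_force: 88.4
```

```bash
python3 inch.py '0 0 0 0 0 0.001 0;0 0 0 0 0 0.002 0;0 0 0 0 0 0.003 0;0 0 0 0 0 0.004 0;0 0 0 0 0 0.005 0'|grep -E 'pos|force'; python3 inch.py '0 0 0 0 0 0.001 0;0 0 0 0 0 0.002 0;0 0 0 0 0 0.003 0;0 0 0 0 0 0.004 0'|grep -E 'pos|force';
```

```text
tool_pos: [0.5612, -0.0078, 0.1345]
wrist_force: [0.5, -0.1, -4.7]
grasp_force: 88.4
tool_pos: [0.5612, -0.0078, 0.1305]
wrist_force: [0.5, -0.0, -3.4]
grasp_force: 88.4
```

```bash
python3 inch.py '0 0 0 0 0 0.001 0;0 0 0 0 0 0.002 0;0 0 0 0 0 0.003 0'|grep -E 'pos|force'; python3 inch.py '0 0 0 0 0 0.0005 0;0 0 0 0 0 0.001 0;0 0 0 0 0 0.001 0'|grep -E 'pos|force'
```

```text
tool_pos: [0.5613, -0.0079, 0.129]
wrist_force: [-7.0, 1.1, 15.9]
grasp_force: 91.5
tool_pos: [0.5614, -0.0079, 0.129]
wrist_force: [-7.8, -0.4, 15.6]
grasp_force: 91.3
```

```bash
python3 inch.py '0 0 0 0 0 0 0.02;0 0 0 0 0 0 0.03;0 0 0 0 0 0 0.04;0 0 0 0 0 0 0.04' 40; python3 - <<'E'
from plan import *
grab("wrist","w11")
E
```

```text
time: 44.2
tool_pos: [0.5612, -0.0078, 0.1265]
tool_rot: [[1.0, 0.03, 0.0], [0.03, -1.0, -0.0], [0.0, 0.0, -1.0]]
wrist_force: [-0.9, 0.2, 0.2]
gripper_width: 0.04
grasp_force: 0.0
```

```bash
python3 inch.py '0 0 0 0 0 -0.02 0.045;0 0 0 0 0 -0.05 0.045;0 0 0 0 0 -0.06 0.0;0 0 0 0 0 -0.06 0;0 0 0 0 0 -0.06 0'|grep -E 'pos|force'; python3 inch.py '0 0 0 0 0 0 0;0 0 0 0 0 0 0;0 0 0 0 0 0.01 0;0 0 0 0 0 0.02 0;0 0 0 0 0 0.024 0'|grep -E 'pos|force|width';python3 inch.py '0 0 0 0 0 0.002 0;0 0 0 0 0 0.004 0;0 0 0 0 0 0.006 0;0 0 0 0 0 0.006 0'|grep -E 'pos|force'
```

```text
tool_pos: [0.561, -0.0077, 0.1861]
wrist_force: [-0.9, -0.2, -0.7]
grasp_force: 0.0
tool_pos: [0.5602, -0.0076, 0.1599]
wrist_force: [0.7, -0.1, -0.6]
gripper_width: 0.0001
grasp_force: 0.0
tool_pos: [0.5611, -0.0078, 0.1563]
wrist_force: [0.4, 1.1, 0.3]
grasp_force: 0.0
```

```bash
python3 inch.py '0 0 0 0 0 0.001 0;0 0 0 0 0 0.002 0;0 0 0 0 0 0.002 0'|grep -E 'pos|force';python3 inch.py '0 0 0 0 0 0.001 0;0 0 0 0 0 0.002 0;0 0 0 0 0 0.002 0'|grep -E 'pos|force'
```

```text
tool_pos: [0.5614, -0.0079, 0.156]
wrist_force: [-3.4, -0.2, 9.2]
grasp_force: 4.6
tool_pos: [0.5615, -0.008, 0.1558]
wrist_force: [-7.7, 0.3, 23.2]
grasp_force: 11.3
```

```bash
python3 inch.py '0 0 0 0 0 -0.03 0;0 0 0 0.03 -0.018 -0.034 0;0 0 0 0.063 -0.036 -0.034 0;0 0 0 0.063 -0.036 -0.034 0'|grep -E 'pos|force'; python3 inch.py '0 0 0 0 0 0.03 0;0 0 0 0 0 0.06 0;0 0 0 0 0 0.075 0;0 0 0 0 0 0.079 0;0 0 0 0 0 0.08 0'|grep -E 'pos|force';python3 inch.py '0 0 0 0 0 0.001 0;0 0 0 0 0 0.002 0;0 0 0 0 0 0.002 0'|grep -E 'pos|force'
```

```text
tool_pos: [0.6267, 0.0325, 0.1867]
wrist_force: [-0.3, -0.1, -0.8]
grasp_force: 0.0
tool_pos: [0.6228, 0.03, 0.106]
wrist_force: [0.1, -0.1, -0.4]
grasp_force: 0.0
tool_pos: [0.6235, 0.03, 0.1056]
wrist_force: [-0.4, -0.2, -0.2]
grasp_force: 0.0
```

```bash
python3 inch.py '0 0 0 0 0 0.001 0;0 0 0 0 0 0.002 0;0 0 0 0 0 0.002 0'|grep -E 'pos|force';python3 inch.py '0 0 0 0 0 0.0005 0;0 0 0 0 0 0.001 0;0 0 0 0 0 0.001 0'|grep -E 'pos|force'; python3 inch.py '0 0 0 0 0 0.0005 0;0 0 0 0 0 0.001 0;0 0 0 0 0 0.001 0'|grep -E 'pos|force'
```

```text
tool_pos: [0.6234, 0.03, 0.104]
wrist_force: [-1.8, -0.5, 6.7]
grasp_force: 3.7
tool_pos: [0.6235, 0.03, 0.104]
wrist_force: [-4.1, 0.2, 13.6]
grasp_force: 6.7
tool_pos: [0.6236, 0.03, 0.1039]
wrist_force: [-6.5, 1.2, 19.7]
grasp_force: 9.8
```

```bash
python3 inch.py '0 0 0 0 0 -0.04 0;0 0 0 0 0 -0.083 0;0 0 0 -0.03 0.02 -0.083 0;0 0 0 -0.063 0.036 -0.083 0'>/dev/null; python3 inch.py '0 0 0 -0.03 0.018 0 0;0 0 0 -0.063 0.036 0 0;0 0 0 -0.063 0.036 0 0;0 0 0 -0.063 0.036 0 0'|grep -E 'pos|force'; python3 inch.py '0 0 0 0 0 0.03 0;0 0 0 0 0 0.06 0;0 0 0 0 0 0.075 0;0 0 0 0 0 0.079 0;0 0 0 0 0 0.08 0'|grep -E 'pos|force';python3 inch.py '0 0 0 0 0 0.001 0;0 0 0 0 0 0.002 0;0 0 0 0 0 0.002 0'|grep -E 'pos|force'
```

```text
tool_pos: [0.4984, -0.0463, 0.1843]
wrist_force: [0.2, 0.6, -0.1]
grasp_force: 0.0
tool_pos: [0.4993, -0.0451, 0.1039]
wrist_force: [-8.7, 0.5, 14.7]
grasp_force: 7.2
tool_pos: [0.4994, -0.0451, 0.1037]
wrist_force: [-12.6, 1.3, 23.3]
grasp_force: 11.7
```

```bash
python3 inch.py '0 0 0 0 0 -0.04 0;0 0 0 0 0 -0.083 0;0 0 0 0 -0.036 -0.083 0;0 0 0 0 -0.072 -0.083 0;0 0 0 0 -0.072 -0.083 0'|grep pos; python3 inch.py '0 0 0 0 0 0.03 0;0 0 0 0 0 0.06 0;0 0 0 0 0 0.073 0;0 0 0 0 0 0.077 0;0 0 0 0 0 0.078 0'|grep -E 'pos|force';python3 inch.py '0 0 0 0 0 0.001 0;0 0 0 0 0 0.002 0;0 0 0 0 0 0.002 0'|grep -E 'pos|force'; python3 inch.py '0 0 0 0 0 0.001 0;0 0 0 0 0 0.002 0;0 0 0 0 0 0.002 0'|grep -E 'pos|force'
```

```text
tool_pos: [0.4975, 0.0311, 0.1858]
tool_pos: [0.4977, 0.0266, 0.1062]
wrist_force: [-0.6, -0.2, 0.5]
grasp_force: 0.0
tool_pos: [0.4976, 0.0263, 0.1053]
wrist_force: [-0.5, 0.0, 0.6]
grasp_force: 0.0
tool_pos: [0.4976, 0.0262, 0.104]
wrist_force: [-3.2, 0.1, 11.0]
grasp_force: 5.5
```

```bash
python3 inch.py '0 0 0 0 0 -0.04 0;0 0 0 0 0 -0.083 0;0 0 0 0.02 0.018 -0.085 0;0 0 0 0.05 0.036 -0.085 0;0 0 0 0.08 0.036 -0.085 0'|grep pos; python3 inch.py '0 0 0 0.04 0 0 0;0 0 0 0.08 0 0 0;0 0 0 0.108 0 0 0;0 0 0 0.108 0 0 0;0 0 0 0.108 0 0 0'|grep pos; python3 - <<'E'
from plan import *
u,v=cell(.124,0); plan([(u,v,.100,.029)])
E
```

```text
tool_pos: [0.5794, -0.0097, 0.1892]
tool_pos: [0.6866, -0.004, 0.1864]
3 rows: rz 0.001 d -0.0023 -0.0010 0.0864
```

```bash
python3 inch.py '0 0 0 0 0 0.03 0;0 0 0 0 0 0.06 0;0 0 0 0 0 0.075 0;0 0 0 0 0 0.084 0;0 0 0 0 0 0.085 0'|grep -E 'pos|force';python3 inch.py '0 0 0 0 0 0.001 0;0 0 0 0 0 0.002 0;0 0 0 0 0 0.002 0'|grep -E 'pos|force'; python3 inch.py '0 0 0 0 0 0.001 0;0 0 0 0 0 0.002 0;0 0 0 0 0 0.002 0'|grep -E 'pos|force'; python3 inch.py '0 0 0 0 0 0.001 0;0 0 0 0 0 0.002 0;0 0 0 0 0 0.002 0'|grep -E 'pos|force'
```

```text
tool_pos: [0.6849, -0.004, 0.1015]
wrist_force: [-0.1, -0.0, -0.1]
grasp_force: 0.0
tool_pos: [0.6864, -0.0041, 0.1019]
wrist_force: [-0.6, 0.6, -0.7]
grasp_force: 0.0
tool_pos: [0.6861, -0.004, 0.0987]
wrist_force: [-0.0, 1.4, 0.3]
grasp_force: 0.0
tool_pos: [0.686, -0.004, 0.0963]
wrist_force: [-0.5, 0.8, 0.2]
grasp_force: 0.0
```

```bash
python3 inch.py '0 0 0 0 0 0.0007 0;0 0 0 0 0 0.0015 0;0 0 0 0 0 0.0015 0'|grep -E 'pos|force'; python3 inch.py '0 0 0 0 0 0.0007 0;0 0 0 0 0 0.0015 0;0 0 0 0 0 0.0015 0'|grep -E 'pos|force'
```

```text
tool_pos: [0.6865, -0.0041, 0.0961]
wrist_force: [-1.5, 0.9, 6.2]
grasp_force: 3.1
tool_pos: [0.6871, -0.0041, 0.0961]
wrist_force: [-1.3, -0.0, 12.6]
grasp_force: 6.5
```

```bash
python3 inch.py '0 0 0 0 0 -0.04 0;0 0 0 0 0 -0.08 0.02;0 0 0 -0.03 0 -0.1 0.06;0 0 0 -0.07 0 -0.1 0.06;0 0 0 -0.11 0 -0.1 0.06'>/dev/null;python3 inch.py '0 0 0 -0.015 0 0 0.06;0 0 0 -0.015 0 0 0.06;0 0 0 -0.015 0 0 0.06'|grep -E 'pos|time'; python3 - <<'E'
from plan import *
plan([(.5613,-.0079,.129,.029)]); s=manip.observe(); print(s["tool_rot"].round(3).tolist()); check("ACFBDE")
f=manip.grab_frame("wrist"); p=[.5613,-.0079,.029]; c,s=np.cos(p[2]),np.sin(p[2]); g=f["img"].mean(2)
for X in(.035,.02):
    q=[proj(f,[(p[0]+c*X-s*Y,p[1]+s*X+c*Y,.156)])[0] for Y in(.006,-.006)]; y=int(round(q[0][1])); print(X,np.round(q,1).tolist(),int(q[0][0])-10,g[y,int(q[0][0])-10:int(q[1][0])+11].astype(int).tolist())
q=[proj(f,[(p[0]+c*X,p[1]+s*X,.156)])[0] for X in(.045,.039,.033)]; x=int(q[1][0]);print(np.round(q,1).tolist(),int(q[0][1])-5,[int(v) for v in g[int(q[0][1])-5:int(q[2][1])+6,x]])
E
```

```text
time: 53.5
tool_pos: [0.5612, -0.0078, 0.1942]
2 rows: rz 0.001 d 0.0001 0.0001 0.0652
[[1.0, 0.03, 0.001], [0.03, -1.0, -0.0], [0.001, 0.0, -1.0]]
U -10 -9 0.05 | 
0.035 [[247.7, 175.1], [265.1, 175.1]] 237 [63, 64, 64, 64, 64, 67, 64, 63, 65, 66, 65, 64, 59, 38, 54, 63, 64, 63, 62, 62, 61, 61, 63, 62, 63, 63, 63, 59, 44, 44, 64, 63, 62, 63, 64, 63, 64, 63, 60]
0.02 [[248.0, 195.6], [264.9, 195.6]] 237 [71, 69, 70, 70, 67, 58, 57, 58, 58, 59, 58, 58, 55, 40, 50, 60, 62, 60, 62, 59, 61, 60, 61, 60, 62, 59, 57, 55, 43, 42, 58, 57, 59, 59, 60, 58, 59, 54]
[[256.4, 160.8], [256.4, 169.4], [256.4, 177.9]] 155 [46, 41, 30, 30, 22, 24, 26, 24, 22, 30, 35, 27, 24, 27, 36, 50, 57, 63, 63, 62, 62, 61, 63, 61, 62, 63, 61, 63]
```

```bash
python3 inch.py '0 0 0 0 0 0.02 0.06;0 0 0 0 0 0.045 0.06;0 0 0 0 0 0.06 0.06;0 0 0 0 0 0.0645 0.06;0 0 0 0 0 0.0645 0.06'|grep -E 'pos|force'; python3 inch.py '0 0 0 0 0 0 0.0;0 0 0 0 0 0 0.0;0 0 0 0 0 0 0;0 0 0 0 0 0 0;0 0 0 0 0 0 0' 90 | grep -E 'pos|force|width'; python3 inch.py '0 0 0 0 0 -0.01 0;0 0 0 0 0 -0.02 0;0 0 0 0 0 -0.04 0;0 0 0 0 0 -0.07 0;0 0 0 0 0 -0.08 0';python3 - <<'E'
from plan import *
plan([(.48,.33,.21,.03),(.48,.33,.06,.03)])
E
```

```text
tool_pos: [0.5615, -0.0077, 0.1277]
wrist_force: [-0.5, -0.3, 0.1]
grasp_force: 0.0
tool_pos: [0.5616, -0.0077, 0.13]
wrist_force: [-0.3, 1.5, 5.9]
gripper_width: 0.0104
grasp_force: 88.3
time: 54.85
tool_pos: [0.5622, -0.008, 0.2133]
tool_rot: [[1.0, 0.03, 0.006], [0.03, -1.0, -0.001], [0.006, 0.002, -1.0]]
wrist_force: [0.5, -0.2, -2.3]
gripper_width: 0.0103
grasp_force: 88.2
5 rows: rz -0.000 d -0.0360 -0.1702 0.0017
5 rows: rz -0.000 d -0.0360 -0.1702 0.0017
4 rows: rz -0.000 d 0.0000 0.0000 0.1500
```

```bash
python3 inch.py '0 0 0 -0.004 -0.02 0 0;0 0 0 -0.012 -0.055 0 0;0 0 0 -0.02 -0.093 0 0;0 0 0 -0.028 -0.132 0 0;0 0 0 -0.036 -0.17 0 0'>/dev/null; python3 inch.py '0 0 0 -0.008 -0.038 0 0;0 0 0 -0.016 -0.077 0 0;0 0 0 -0.024 -0.115 0 0;0 0 0 -0.032 -0.15 0 0;0 0 0 -0.036 -0.17 0 0'>/dev/null; python3 inch.py '0 0 0 0 0 0.03 0;0 0 0 0 0 0.065 0;0 0 0 0 0 0.1 0;0 0 0 0 0 0.13 0;0 0 0 0 0 0.145 0'|grep -E 'pos|force'; python3 inch.py '0 0 0 0 0 0.006 0;0 0 0 0 0 0.012 0;0 0 0 0 0 0.014 0;0 0 0 0 0 0.016 0'|grep -E 'pos|force'
```

```text
tool_pos: [0.4772, 0.3292, 0.0601]
wrist_force: [-0.5, -0.1, -4.5]
grasp_force: 88.1
tool_pos: [0.4796, 0.3302, 0.0489]
wrist_force: [-0.1, 0.5, -3.7]
grasp_force: 88.2
```

```bash
python3 inch.py '0 0 0 0 0 0.002 0;0 0 0 0 0 0.003 0;0 0 0 0 0 0.003 0'|grep -E 'pos|force'; python3 inch.py '0 0 0 0 0 0 0.03;0 0 0 0 0 0 0.05;0 0 0 0 0 0 0.05;0 0 0 0 0 -0.04 0.05;0 0 0 0 0 -0.08 0.05' 40|grep -E 'width'; python3 inch.py '0 0 0 0 0 -0.04 0.05;0 0 0 0 0 -0.04 0.05;0 0 0 0 0 -0.04 0.05'; python3 - <<'E'
from plan import *
grab("wrist","w12"); grab("top","t12"); plan([(.4972,.0278,.15,TP),(.4972,.0278,.0575,TP)])
E
```

```text
tool_pos: [0.4795, 0.3301, 0.0461]
wrist_force: [-1.8, -0.2, 1.7]
grasp_force: 89.0
gripper_width: 0.0496
time: 57.35
tool_pos: [0.4799, 0.3303, 0.1674]
tool_rot: [[1.0, 0.03, 0.005], [0.03, -1.0, 0.002], [0.005, -0.002, -1.0]]
wrist_force: [-0.2, 0.8, -1.3]
gripper_width: 0.0499
grasp_force: 0.0
5 rows: rz -0.523 d 0.0032 0.1008 0.0048
5 rows: rz -0.523 d -0.0476 0.0889 0.0048
5 rows: rz -0.523 d -0.0856 0.0533 0.0048
3 rows: rz -0.000 d 0.0000 0.0000 0.0925
```

```bash
python3 inch.py '0 0 -0.523 0.0032 0.1008 0.0048 0.045;0 0 -0.523 0.0032 0.1008 0.0048 0.045;0 0 -0.523 0.0032 0.1008 0.0048 0.045;0 0 -0.523 0.0032 0.1008 0.0048 0.045;0 0 -0.523 0.0032 0.1008 0.0048 0.045'>/dev/null; python3 inch.py '0 0 -0.523 -0.0476 0.0889 0.0048 0.045;0 0 -0.523 -0.0476 0.0889 0.0048 0.045;0 0 -0.523 -0.0476 0.0889 0.0048 0.045;0 0 -0.523 -0.0476 0.0889 0.0048 0.045;0 0 -0.523 -0.0476 0.0889 0.0048 0.045'>/dev/null; python3 inch.py '0 0 -0.523 -0.0856 0.0533 0 0.04;0 0 -0.523 -0.0856 0.0533 0 0.04;0 0 -0.523 -0.0856 0.0533 0 0.04;0 0 -0.523 -0.0856 0.0533 0 0.04;0 0 -0.523 -0.0856 0.0533 0 0.04'>/dev/null; python3 inch.py '0 0 0 0 0 0 0.04;0 0 0 0 0 0 0.04;0 0 0 0 0 0 0.04' | grep -E 'pos|rot'; python3 - <<'E'
from plan import *
f=grab("wrist","w13"); plan([(.4972,.0278,.058,TP)])
g=cv2.medianBlur(cv2.cvtColor(f["img"],cv2.COLOR_BGR2GRAY),3)
# predicted stem tops and dark-hole centroids nearby
for n,X,Y in(('F',-.0613,.0371),('A',.0644,.0368),('E',-.0606,-.0362),('B',.0646,-.0332)):
    u,v=cell(X,Y); q=proj(f,[(u,v,.084)])[0]; x,y=np.round(q).astype(int)
    if not(12<x<500 and 12<y<372): print(n,"out",q); continue
    w=g[y-9:y+10,x-9:x+10]; m=(w<70).astype(np.uint8); l,lab,st,ce=cv2.connectedComponentsWithStats(m)
    print(n,q.round(1),[(st[i][4],(ce[i]+[x-9,y-9]).round(1).tolist()) for i in range(1,l)])
E
```

```text
tool_pos: [0.4973, 0.0283, 0.1547]
tool_rot: [[-0.027, 1.0, -0.001], [1.0, 0.027, 0.0], [0.0, -0.001, -1.0]]
3 rows: rz -0.001 d -0.0005 -0.0002 0.0969
F [258.9 201.4] [(np.int32(109), [258.1, 201.4])]
A [405.4 201.4] [(np.int32(151), [410.4, 200.4]), (np.int32(15), [398.1, 209.1])]
E [259.7 274.3] [(np.int32(74), [258.0, 274.6]), (np.int32(25), [262.1, 282.4])]
B [392.  270.3] [(np.int32(63), [391.0, 270.4]), (np.int32(31), [395.3, 277.6])]
```

```bash
python3 inch.py '0 0 0 0 0 0.035 0.04;0 0 0 0 0 0.065 0.04;0 0 0 0 0 0.085 0.04;0 0 0 0 0 0.093 0.04;0 0 0 0 0 0.0965 0.04'|grep -E 'pos|force'; python3 inch.py '0 0 0 0 0 0 0.01;0 0 0 0 0 0 0.01;0 0 0 0 0 0 0.01;0 0 0 0 0 0 0.01' 40| grep -E 'pos|force|width'; python3 inch.py '0 0 0 0 0 -0.003 0.01;0 0 0 -0.004 0 -0.004 0.01;0 0 0 -0.0085 0 -0.004 0.01;0 0 0 -0.0085 0 -0.004 0.01' | grep -E 'pos|force'; python3 inch.py '0 0 0 0 0 0.0015 0.01;0 0 0 0 0 0.003 0.01;0 0 0 0 0 0.0045 0.01;0 0 0 0 0 0.0045 0.01' | grep -E 'pos|force'
```

```text
tool_pos: [0.4972, 0.0283, 0.0578]
wrist_force: [-1.1, 0.0, -0.1]
grasp_force: 0.0
tool_pos: [0.4982, 0.0279, 0.0599]
wrist_force: [0.3, 0.8, 3.4]
gripper_width: 0.0193
grasp_force: 41.2
tool_pos: [0.4981, 0.0186, 0.0631]
wrist_force: [0.4, -0.4, -0.8]
grasp_force: 40.7
tool_pos: [0.4979, 0.0194, 0.0598]
wrist_force: [-5.7, -0.9, 18.2]
grasp_force: 43.3
```

```bash
python3 inch.py '0 0 0 0 0 0 0.04;0 0 0 0 0 0 0.04;0 0 0 0 0 0 0.04;0 0 0 0 0 -0.03 0.04;0 0 0 0 0 -0.07 0.04'>/dev/null; python3 inch.py '0 0 0 0 0 -0.025 0.04;0 0 0 0.003 0.04 -0.025 0.04;0 0 0 0.006 0.08 -0.025 0.04;0 0 0 0.0088 0.12 -0.025 0.04;0 0 0 0.0088 0.1253 -0.025 0.04'>/dev/null;  python3 inch.py '0 0 0 0 0 0 0.04;0 0 0 0 0 0 0.04;0 0 0 0 0 0 0.04' | grep -E 'pos'; python3 - <<'E'
from plan import *
plan([(.6229,.0317,.058,TP)])
E
```

```text
tool_pos: [0.6218, 0.0318, 0.1532]
3 rows: rz -0.000 d -0.0001 0.0011 0.0952
```

```bash
python3 inch.py '0 0 0 0 0.001 0.035 0.04;0 0 0 0 0.001 0.065 0.04;0 0 0 0 0.001 0.085 0.04;0 0 0 0 0.001 0.093 0.04;0 0 0 0 0.001 0.095 0.04'|grep -E 'pos|force'; python3 inch.py '0 0 0 0 0 0 0.01;0 0 0 0 0 0 0.01;0 0 0 0 0 0 0.01;0 0 0 0 0 0 0.01' 40| grep -E 'pos|force|width'; python3 inch.py '0 0 0 0 0 -0.003 0.01;0 0 0 -0.004 0 -0.004 0.01;0 0 0 -0.0085 0 -0.004 0.01;0 0 0 -0.0085 0 -0.004 0.01' | grep -E 'pos|force'; python3 inch.py '0 0 0 0 0 0.0015 0.01;0 0 0 0 0 0.003 0.01;0 0 0 0 0 0.0045 0.01;0 0 0 0 0 0.0045 0.01' | grep -E 'pos|force'
python3 inch.py '0 0 0 0 0 0 0.04;0 0 0 0 0 0 0.04;0 0 0 0 0 0 0.04;0 0 0 0 0 -0.03 0.04;0 0 0 0 0 -0.07 0.04'>/dev/null; python3 inch.py '0 0 0 0 0 -0.025 0.04;0 0 0 -0.03 0 -0.025 0.04;0 0 0 -0.06 0 -0.025 0.04;0 0 0 -0.06 0 -0.025 0.04'>/dev/null;  python3 inch.py '0 0 0 0 0 0 0.04;0 0 0 0 0 0 0.04;0 0 0 0 0 0 0.04' | grep -E 'pos'; python3 - <<'E'
from plan import *
plan([(.625,-.0395,.059,TP)])
E
```

```text
tool_pos: [0.6226, 0.0318, 0.0575]
wrist_force: [-0.6, -0.1, 0.3]
grasp_force: 0.0
tool_pos: [0.6245, 0.0318, 0.0601]
wrist_force: [-1.6, 1.1, 6.5]
gripper_width: 0.019
grasp_force: 40.1
tool_pos: [0.6245, 0.0252, 0.0633]
wrist_force: [1.1, 11.8, 3.0]
grasp_force: 39.9
tool_pos: [0.6247, 0.0256, 0.0605]
wrist_force: [-4.6, 12.7, 15.9]
grasp_force: 41.6
tool_pos: [0.6257, -0.036, 0.1526]
3 rows: rz 0.001 d -0.0035 -0.0008 0.0936
```

```bash
python3 inch.py '0 0 0 -0.002 -0.0005 0.035 0.04;0 0 0 -0.002 -0.0005 0.065 0.04;0 0 0 -0.002 -0.0005 0.083 0.04;0 0 0 -0.002 -0.0005 0.091 0.04;0 0 0 -0.002 -0.0005 0.0936 0.04'|grep -E 'pos|force'; python3 inch.py '0 0 0 0 0 0 0.01;0 0 0 0 0 0 0.01;0 0 0 0 0 0 0.01;0 0 0 0 0 0 0.01' 40| grep -E 'pos|force|width'; python3 inch.py '0 0 0 0 0 -0.003 0.01;0 0 0 0.003 0 -0.004 0.01;0 0 0 0.0045 0 -0.004 0.01;0 0 0 0.0045 0 -0.004 0.01' | grep -E 'pos|force'; python3 inch.py '0 0 0 0 0 0.0015 0.01;0 0 0 0 0 0.003 0.01;0 0 0 0 0 0.0045 0.01;0 0 0 0 0 0.0045 0.01' | grep -E 'pos|force'
python3 inch.py '0 0 0 0 0 0 0.04;0 0 0 0 0 0 0.04;0 0 0 0 0 0 0.04;0 0 0 0 0 -0.03 0.04;0 0 0 0 0 -0.07 0.04'>/dev/null; python3 inch.py '0 0 0 0 0 -0.025 0.04;0 0 0 -0.003 -0.04 -0.025 0.04;0 0 0 -0.006 -0.08 -0.025 0.04;0 0 0 -0.008 -0.12 -0.025 0.04;0 0 0 -0.008 -0.126 -0.025 0.04'>/dev/null;  python3 inch.py '0 0 0 0 0 0 0.04;0 0 0 0 0 0 0.04;0 0 0 0 0 0 0.04' | grep -E 'pos'; python3 - <<'E'
from plan import *
plan([(.4995,-.0443,.058,TP)]); f=grab("wrist","w14")
E
```

```text
tool_pos: [0.6249, -0.0379, 0.058]
wrist_force: [0.8, 0.5, -0.1]
grasp_force: 0.0
tool_pos: [0.626, -0.0387, 0.0606]
wrist_force: [-0.2, 0.2, 3.1]
gripper_width: 0.0192
grasp_force: 41.1
tool_pos: [0.6252, -0.0337, 0.0634]
wrist_force: [0.4, 0.2, -1.1]
grasp_force: 40.6
tool_pos: [0.6252, -0.0341, 0.0606]
wrist_force: [-6.3, 1.1, 14.2]
grasp_force: 42.6
tool_pos: [0.501, -0.046, 0.1539]
3 rows: rz 0.000 d 0.0017 -0.0014 0.0959
```

Now E, shifting +8 mm in y, then measure all four from a raised view.

```bash
python3 inch.py '0 0 0 0.0017 -0.0014 0.035 0.04;0 0 0 0.0017 -0.0014 0.065 0.04;0 0 0 0.0017 -0.0014 0.085 0.04;0 0 0 0.0017 -0.0014 0.093 0.04;0 0 0 0.0017 -0.0014 0.0955 0.04'|grep -E 'pos|force'; python3 inch.py '0 0 0 0 0 0 0.01;0 0 0 0 0 0 0.01;0 0 0 0 0 0 0.01;0 0 0 0 0 0 0.01' 40| grep -E 'pos|force|width'; python3 inch.py '0 0 0 0 0 -0.003 0.01;0 0 0 0.004 0 -0.004 0.01;0 0 0 0.008 0 -0.004 0.01;0 0 0 0.008 0 -0.004 0.01' | grep -E 'pos|force'; python3 inch.py '0 0 0 0 0 0.0015 0.01;0 0 0 0 0 0.003 0.01;0 0 0 0 0 0.0045 0.01;0 0 0 0 0 0.0045 0.01' | grep -E 'pos|force'
python3 inch.py '0 0 0 0 0 0 0.04;0 0 0 0 0 0 0.04;0 0 0 0 0 0 0.04;0 0 0 0 0 -0.03 0.04;0 0 0 0 0 -0.07 0.04'>/dev/null; python3 inch.py '0 0 0 0 0 -0.04 0.04;0 0 0 -0.01 0.03 -0.06 0.04;0 0 0 -0.02 0.06 -0.08 0.04;0 0 0 -0.03 0.09 -0.1 0.04;0 0 0 -0.04 0.1 -0.12 0.04'>/dev/null;  python3 inch.py '0 0 0 0 0 0 0.04;0 0 0 0 0 0 0.04;0 0 0 0 0 0 0.04' | grep -E 'pos|time'; cat > stems.py <<'E'
from plan import *
def stems(f,guess):
    g=cv2.cvtColor(f["img"],cv2.COLOR_BGR2GRAY); c,s=np.cos(PL[2]),np.sin(PL[2])
    for n,X,Y in guess:
        u,v=cell(X,Y); q=proj(f,[(u,v,.084)])[0]; x,y=np.round(q).astype(int)
        if not(14<x<498 and 14<y<370): print(n,"out",q); continue
        l,lab,st,ce=cv2.connectedComponentsWithStats((g[y-10:y+11,x-10:x+11]<70).astype(np.uint8)); o=[]
        for i in range(1,l):
            if st[i][4]>8: W=px(f,[ce[i]+[x-10,y-10]],.084)[0,:2]; o.append((int(st[i][4]),(((W-PL[:2])@np.array([[c,-s],[s,c]]))*1000).round(1).tolist()))
        print(n,o)
E
python3 - <<'E'
from stems import *
f=grab("wrist","w15"); stems(f,[('F',-.0613,.0286),('C',.002,.0377),('A',.0644,.030),('E',-.0606,-.0282),('D',.002,-.0352),('B',.0646,-.029)])
E
```

```text
tool_pos: [0.4983, -0.0439, 0.0569]
wrist_force: [0.1, -0.7, 1.2]
grasp_force: 0.0
tool_pos: [0.4986, -0.0442, 0.0592]
wrist_force: [0.3, 0.2, 2.0]
gripper_width: 0.0192
grasp_force: 39.7
tool_pos: [0.4977, -0.0353, 0.0625]
wrist_force: [0.7, 0.5, -1.8]
grasp_force: 39.3
tool_pos: [0.4978, -0.0359, 0.0592]
wrist_force: [-6.0, 3.4, 19.4]
grasp_force: 41.7
time: 68.97
tool_pos: [0.5981, -0.0729, 0.2465]
F [(67, [-59.5, 26.3])]
C [(49, [2.1, 33.4])]
A []
E [(61, [-62.8, -30.2])]
D [(55, [0.8, -39.2])]
B []
```

```bash
cat > prof.py <<'E'
from plan import *
def samp(f,X,Y,z):
    P=np.array([[*(cell(a,b)),z] for a,b in zip(np.broadcast_to(X,np.broadcast(X,Y).shape),np.broadcast_to(Y,np.broadcast(X,Y).shape))])
    q=proj(f,P).astype(np.float32); g=f["img"].mean(2).astype(np.float32)
    return cv2.remap(g,q[:,0].reshape(1,-1),q[:,1].reshape(1,-1),cv2.INTER_LINEAR,borderValue=-1)[0]
E
python3 - <<'E'
from prof import *
for n in("w6","w15"):
    f=load(n); print(n, f["world_from_camera"][:3,3].round(3))
    for x in(-.035,.03,.075):
        for s in(1,-1):
            Y=np.arange(.060,.0951,.001)*s; print(x,s,np.mean([samp(f,x+d,Y,.054) for d in(-.003,0,.003)],0).astype(int).tolist())
    X=np.arange(.09,.185,.002); print("x@y=0.035,z.018",samp(f,X,.035,.018).astype(int).tolist()); print("x@y=-.035",samp(f,X,-.035,.018).astype(int).tolist())
E
```

```text
w6 [0.679 0.021 0.412]
-0.035 1 [69, 68, 69, 69, 68, 63, 56, 46, 24, 18, 43, 63, 69, 96, 156, 204, 211, 211, 211, 211, 211, 214, 212, 186, 121, 119, 118, 118, 118, 118, 119, 119, 119, 119, 119, 118]
-0.035 -1 [55, 56, 56, 55, 55, 55, 54, 49, 28, 22, 23, 28, 46, 59, 70, 116, 161, 196, 199, 199, 178, 113, 105, 103, 99, 80, 66, 56, 56, 56, 55, 56, 56, 56, 56, 56]
0.03 1 [83, 83, 83, 83, 83, 77, 72, 60, 38, 29, 52, 84, 84, 100, 155, 199, 213, 213, 213, 213, 213, 216, 217, 175, 134, 119, 119, 119, 119, 119, 119, 118, 118, 119, 119, 119]
0.03 -1 [40, 38, 37, 37, 34, 32, 30, 28, 24, 22, 22, 23, 26, 31, 37, 64, 92, 116, 119, 117, 107, 67, 56, 57, 57, 56, 56, 56, 57, 57, 56, 57, 56, 56, 56, 57]
0.075 1 [110, 89, 82, 82, 81, 73, 52, 34, 26, 18, 31, 46, 51, 51, 44, 32, 38, 37, 39, 39, 39, 38, 43, 59, 89, 113, 118, 119, 119, 119, 119, 119, 119, 119, 120, 118]
0.075 -1 [38, 36, 35, 34, 30, 28, 28, 26, 23, 21, 21, 24, 27, 30, 37, 61, 90, 112, 109, 93, 67, 38, 29, 29, 27, 27, 27, 27, 26, 25, 24, 54, 81, 104, 105, 105]
x@y=0.035,z.018 [60, 54, 93, 105, 114, 218, 219, 218, 218, 218, 218, 218, 218, 21
[... 1265 characters left out ...]
18, 118, 118, 118, 119, 118, 118, 118, 118]
0.075 -1 [92, 88, 76, 70, 61, 48, 40, 39, 39, 39, 40, 39, 35, 29, 23, 26, 40, 55, 63, 49, 64, 90, 113, 113, 112, 110, 104, 98, 98, 102, 102, 102, 102, 103, 103, 104]
x@y=0.035,z.018 [194, 133, 125, 108, 50, 45, 20, 83, 126, 172, 218, 217, 217, 217, 217, 218, 218, 217, 218, 217, 218, 215, 179, 169, 169, 116, 68, 68, 67, 68, 178, 215, 218, 217, 217, 217, 216, 216, 216, 216, 216, 214, 217, 218, 189, 126, 119, 118]
x@y=-.035 [218, 215, 163, 93, 37, 20, 74, 108, 160, 211, 218, 218, 218, 218, 218, 205, 200, 200, 200, 201, 200, 153, 123, 126, 126, 97, 75, 76, 78, 79, 106, 199, 202, 202, 203, 202, 204, 215, 214, 215, 211, 201, 218, 218, 190, 128, 120, 119]
```

```bash
python3 inch.py '0 0 0 0.012 0.04 -0.012 0.08;0 0 0 0.012 0.081 -0.024 0.08;0 0 0 0.012 0.081 -0.024 0.08;0 0 0 0.012 0.081 -0.024 0.08;0 0 0 0.012 0.081 -0.024 0.08'>/dev/null; python3 inch.py '0 0 0 0 0 0 0.08;0 0 0 0 0 0 0.08;0 0 0 0 0 0 0.08' | grep -E 'pos|time'; cat > reg.py <<'E'
from prof import *
def ortho(f,z,x0=-.12,x1=.12,y0=-.09,y1=.09):
    X,Y=np.meshgrid(np.arange(x0,x1,.001),np.arange(y0,y1,.001)); return samp(f,X.ravel(),Y.ravel(),z).reshape(X.shape)
def reg(a,b,z):
    A,B=ortho(a,z),ortho(b,z); M=np.eye(2,3,dtype=np.float32)
    cc,M=cv2.findTransformECC(np.clip(A,0,90),np.clip(B,0,90),M,cv2.MOTION_EUCLIDEAN,(3,300,1e-6),None,5)
    # M maps A coords->B coords ; tray center in A at (120,90)
    c=M@np.array([120,90,1]); return cc,c-[120,90],np.arctan2(M[1,0],M[0,0])
E
python3 - <<'E'
from reg import *
f=grab("wrist","w16"); a=load("w6"); print(f["world_from_camera"][:3,3]-a["world_from_camera"][:3,3])
for z in(.054,.082): print(z,reg(a,f,z))
for x in(-.035,.03,.075):
    for s in(1,-1):
        Y=np.arange(.060,.0821,.001)*s; print(x,s,np.mean([samp(f,x+d,Y,.054) for d in(-.003,0,.003)],0).astype(int).tolist())
X=np.arange(.09,.185,.002); print("x@y=0.035,z.018",samp(f,X,.035,.018).astype(int).tolist()); print("x@y=-.035",samp(f,X,-.035,.018).astype(int).tolist())
from stems import stems
stems(f,[('F',-.0613,.027),('C',.002,.0337),('A',.0644,.027),('E',-.0606,-.0302),('D',.002,-.0392),('B',.0646,-.033)])
E
```

```text
time: 69.68
tool_pos: [0.6787, -0.059, 0.2721]
[-0.0019516   0.00392912  0.00182596]Traceback (most recent call last):
  File "<stdin>", line 3, in <module>
  File "reg.py", line 5, in reg
    A,B=ortho(a,z),ortho(b,z); M=np.eye(2,3,dtype=np.float32)
        ~~~~~^^^^^
  File "reg.py", line 3, in ortho
    X,Y=np.meshgrid(np.arange(x0,x1,.001),np.arange(y0,y1,.001)); return samp(f,X.ravel(),Y.ravel(),z).reshape(X.shape)
                                                                         ~~~~^^^^^^^^^^^^^^^^^^^^^^^^^
  File "prof.py", line 5, in samp
    return cv2.remap(g,q[:,0].reshape(1,-1),q[:,1].reshape(1,-1),cv2.INTER_LINEAR,borderValue=-1)[0]
           ~~~~~~~~~^^^^^^^^^^^^^^^^^^^^^^^^^^^^^^^^^^^^^^^^^^^^^^^^^^^^^^^^^^^^^^^^^^^^^^^^^^^^^
cv2.error: OpenCV(4.12.0) /io/opencv/modules/imgproc/src/imgwarp.cpp:1713: error: (-215:Assertion failed) dst.cols < SHRT_MAX && dst.rows < SHRT_MAX && src.cols < SHRT_MAX && src.rows < SHRT_MAX in function 'remap'
```

```bash
sed -i 's/return cv2.remap.*/from scipy.ndimage import map_coordinates; return map_coordinates(g,[q[:,1],q[:,0]],order=1,cval=-1)/' prof.py
python3 - <<'E'
from reg import *
f=load("w16"); a=load("w6")
for z in(.054,.082):
    A=ortho(a,z).astype(np.float32); B=ortho(f,z).astype(np.float32)
    import reg as r
    r.ortho=lambda q,zz,A=A,B=B: A if q is a else B
    print(z,r.reg(a,f,z))
for x in(-.035,.03,.075):
    for s in(1,-1):
        Y=np.arange(.060,.0821,.001)*s; print(x,s,np.mean([samp(f,x+d,Y,.054) for d in(-.003,0,.003)],0).astype(int).tolist())
X=np.arange(.09,.185,.002); print("x@y=0.035,z.018",samp(f,X,.035,.018).astype(int).tolist()); print("x@y=-.035",samp(f,X,-.035,.018).astype(int).tolist())
from stems import stems
stems(f,[('F',-.0613,.027),('C',.002,.0337),('A',.0644,.027),('E',-.0606,-.0302),('D',.002,-.0392),('B',.0646,-.033)])
E
```

```text
0.054 (0.8761833292964267, array([ 0.72835731, -2.93935788]), np.float32(-0.024615014))
0.082 (0.8845974417888456, array([ 0.50349598, -2.26501058]), np.float32(-0.023970459))
-0.035 1 [68, 69, 69, 64, 58, 52, 26, 22, 53, 67, 77, 93, 107, 123, 181, 206, 211, 211, 211, 210, 211, 214, 216]
-0.035 -1 [56, 56, 56, 56, 56, 55, 56, 55, 54, 49, 36, 24, 23, 27, 37, 52, 59, 92, 145, 179, 150, 97, 87]
0.03 1 [83, 75, 70, 53, 34, 26, 42, 83, 85, 91, 153, 196, 162, 121, 176, 213, 213, 213, 213, 213, 214, 215, 217]
0.03 -1 [38, 37, 35, 33, 31, 29, 29, 28, 28, 27, 27, 27, 23, 22, 21, 22, 27, 32, 36, 46, 53, 57, 56]
0.075 1 [84, 74, 60, 29, 23, 34, 47, 49, 56, 78, 99, 101, 78, 62, 68, 87, 105, 141, 206, 217, 216, 216, 217]
0.075 -1 [30, 29, 28, 28, 28, 29, 28, 27, 27, 28, 29, 28, 24, 21, 19, 19, 22, 25, 28, 39, 56, 82, 96]
x@y=0.035,z.018 [104, 93, 54, 95, 104, 102, 201, 218, 218, 218, 218, 218, 218, 218, 218, 218, 218, 218, 218, 218, 218, 217, 188, 171, 166, 114, 176, 216, 218, 218, 218, 218, 218, 218, 218, 218, 216, 217, 218, 218, 218, 218, 218, 218, 192, 130, 118, 119]
x@y=-.035 [89, 79, 74, 90, 117, 194, 214, 214, 214, 214, 214, 215, 214, 214, 214, 214, 214, 214, 214, 215, 215, 209, 206, 206, 206, 205, 203, 213, 216, 216, 216, 216, 216, 216, 216, 216, 216, 217, 218, 218, 218, 218, 218, 218, 200, 132, 120, 119]
F [(92, [-70.6, 26.6]), (51, [-59.7, 26.6])]
C [(23, [-10.3, 29.6]), (49, [2.9, 33.4])]
A [(50, [65.8, 20.8])]
E [(45, [-70.4, -38.7]), (47, [-62.9, -30.4])]
D [(46, [1.3, -38.9]), (42, [-8.0, -48.4])]
B [(49, [64.4, -34.1])]
```

```bash
python3 - <<'E'
from prof import *
f=load("w16"); q=proj(f,[[*cell(.063,.027),.05]])[0].round().astype(int); print(q)
g=f["img"].mean(2)
ch=" .:-=+*#%@"
for y in range(q[1]-38,q[1]+26): print(y,"".join(ch[int(min(v,219)/22)] for v in g[y,q[0]-45:q[0]+45]))
for n,X,Y,z in(("seat++",.091,.064,.082),("A old top",.0644,.0368,.084),("hole",.0658,.0208,.084)): print(n,proj(f,[[*cell(X,Y),z]])[0].round(1))
print("x0",q[0]-45)
E
```

```text
[216  98]
60 +++++++++++++==========------===+########*********#*-.......................:=%@@@@@@@@@@@
61 %%%%%%%%@@@@@@@@@@@@************%@@@@@@@@@@@@@@@@@@@*........................=%@@@@@@@@@@@
62 %%########%%%%####%%%%%%%%%%@@@@@@@@@@@@@@@@@@@@@@@@*:......................:=%@@@@@@@@@@@
63 ====================----==============+++++++++**+++=:.......:...............=%@@@@@@@@@@@
64 -----------------------=========================-:::::.:.:::-----------......=%@@@@@@@@@@@
65 ----------------------------------==--==========-:::::::::::===========:....:=%@@@@@@@@@@@
66 .........    ..........:::::::::::::::::::-------:..........-==========:....:=%@@@@@@@@@@@
67 .............. ..  ....  . .. ........... . ....   ..... . .-==========:....:=%@@@@@@@@@@@
68 ::::--:...........::---..::::::::::::::.....................-==========:....:=%@@@@@@@@@@@
69 :-:::----:------------- :--------------::::-:-----------:...-==========:....:=%@@@@@@@@@@@
70 -----------------------..-------------------------------:...-==========:.....=%@@@@@@@@@@@
71 -----------------------.:-=-=====------==============
[... 4320 characters left out ...]
---+#@@@@@@@@@@@@*@@@@@@@@@@@@#-====::::.:.+@@@@@@@@@@@@@@@
118 -------------------------..--------=#@@@@@@@@@%@%@@@@@@@@@@@#--=====::.:..+@@@@@@@@@@@@@@@
119 :::::::::::::::::::::::--..::-------=*@@@@@@@@@@@@@@@@@@@@@+--======.::.::+@@@@@@@@@@@@@@@
120 ......::........:.............:------=*@@@@@@@@@@@@@@@@@@%--========:..:.:+@@@@@@@@@@@@@@@
121 ...................... ...  ..:-------==*#@@@@@@@@@@@@@#----========:.::::+@@@@@@@@@@@@@@@
122 ::::::::::::::::::::. ....   ..::::::::::--+%@@@@@@@%*----=========-:.:::.+@@@@@@@@@@@@@@@
123 ---------------------:.... . ::-------------::::...:::::::::::::::::......+@@@@@@@@@@@@@@@
seat++ [235.2  64.4]
A old top [212.5  89.7]
hole [214.4 104.1]
x0 171
```

```bash
python3 - <<'E'
from prof import *
f=load("w16"); N=np.array([*cell(.0006,-.0025),PL[2]-.0243]); print("new PL",N.round(4))
c,s=np.cos(N[2]),np.sin(N[2]); T=lambda W:((W-N[:2])@np.array([[c,-s],[s,c]])*1000).round(1)
g=f["img"].mean(2)
B=px(f,[(207.6,91.6),(229.4,91.6),(208,115),(229.5,115)],.050)[:,:2]; print("A bolts",T(B).tolist(),T(B.mean(0)))
print("A top",T(px(f,[(214.6,104)],.084)[:,:2]))
for n,X,Y in(('F',-59.7,26.6),('C',2.9,33.4),('E',-62.9,-30.4),('D',1.3,-38.9),('B',64.4,-34.1)): print(n,T(cell(X/1000,Y/1000)))
# block region ascii
q=proj(f,[[*cell(.12,0),.096]])[0].round().astype(int); print(q); ch=" .:-=+*#%@"
for y in range(q[1]-35,q[1]+40,2): print(y,"".join(ch[int(min(v,219)/22)] for v in g[y,q[0]-45:q[0]+45]))
E
```

```text
new PL [ 0.561  -0.0091  0.0037]
A bolts [[51.0, 39.2], [78.8, 39.7], [50.6, 10.1], [78.7, 10.6]] [64.8 24.9]
A top [[64.9 25. ]]
F [-61.   27.6]
C [ 1.4 35.9]
E [-62.8 -29.4]
D [  1.6 -36.4]
B [ 64.5 -30. ]
[261 123]
88 @@%@@@@@@@@@@@#==========::====%@@@@@@@@@@@@@@@@@@@@@######=*@@@@@@@@@@@@@@@@@@@@@@@@@@#++
90 @@#%@@@@@@@@%##@%*=======::====%@@@@@@@@@@@@@@@@@@@@@@%####+#@@@@@@@@@@@@@@@@@@@@@@@@@@#++
92 %@%%@@@@@@@@+--%@@*======::====%@@@@@@@@@@@@@@@@@@@@@@@####=#@@@@@@@@@@@@@@@@@@@@@@@@@@#++
94 @@%@@@@@@@@@@@@@@@@#=====::===+@@@@@@@@@@@@@@@@@@@@@@@@####=#@@@@@@@@@@@@@@@@@@@@@@@@@@#++
96 @@@@@@@*+#@@@@@@@@@@#====::===+@@@@@@@@@@@@@@@@@@@@@@@#####=#@@@@@@@@@@@@@@@@@@@@@@@@@@#++
98 @@@@@@@+==@@%@@@@@@@@====::===+@@@@@@@@@@@@@@@@@@@@@@%#####=#@@@@@@@@@@@@@@@@@@@@@@@@@%*++
100 *%@@@@@===@@%@@@@@@@@*===::==*@@@@@@@@@@@@@@@@@@@@@@@@@@@@@@@%@@@@@@@@@@@@@@@@@@@@@@@@%*++
102 ::=@@@@===%@#@@@@@@@@%:::::::*@@@@@@@@@@@@@@@@@@@@@@@@@@@@@@@%@@@@@@@@@@@@@@@@@@@@@@@@%*++
104 :::%@@@==*@@@@@@@%@@@@:::::::+@@@@@@@@@@@@@@@@@@@@@@@@@@@@@@@%@@@@@@@@@@@@@@@@@@@@@@@@%*++
106 ::=@@@@===%@#@@@@@@@@#:::::::
[... 2021 characters left out ...]
###+*@@@@@@@@@@@@@@@@@@@@@@@@%+++++
150    :+##*--+%@%@@@@@@@%---.:===*@@@@@@@@@@@@@@@@@@@@@@#####+*@@@@@@@@@@@@@@@@@@@@@@@@%+++++
152   .:+##*--+%@%@@@@@@@=---.:=--*@@@@@@@@@@@@@@@@@@@@@@#####+*@@@@@@@@@@@@@@@@@@@@@@@@%+++++
154 .:-*####-=%@@%@@@@@@+----.:---*@@@@@@@@@@@@@@@@@@@@@@#####=*@@@@@@@@@@@@@@@@@@@@@@@@%+++++
156 #######*+#%%%+:-#@%+-----.:--=*@@@@@@@@@@@@@@@@@@@@@@#####=*@@@@@@@@@@@@@@%@@@@@@@@@%+++++
158 ###******@@@@#+*#*.....:-.:---=**#%@@@@###%%%%%#####*++++=-*@@@@@@@@@@@@@@######%@@@#+++++
160 ####+*########*=..........:---=**#######*   .::::::::   ..:*@@@@@@@@@@@@@@-:::::*@@@#+++++
162 ##########**--............:---=**########***#@@@@@@@@%****=*@@%***##%@@@@@%@@@@@@@@@*+++++
```

```bash
python3 - <<'E'
from plan import *
plan([(.592,-.0095,.17,.02)])
E
```

```text
5 rows: rz 0.526 d 0.0173 -0.0285 0.0341
5 rows: rz 0.526 d 0.0007 -0.0333 0.0341
5 rows: rz 0.526 d -0.0162 -0.0291 0.0341
```

```bash
python3 inch.py '0 0 0.526 0.0173 -0.0285 0.0341 0.035;0 0 0.526 0.0173 -0.0285 0.0341 0.035;0 0 0.526 0.0173 -0.0285 0.0341 0.035;0 0 0.526 0.0173 -0.0285 0.0341 0.035;0 0 0.526 0.0173 -0.0285 0.0341 0.035'>/dev/null; python3 inch.py '0 0 0.526 0.0007 -0.0333 0.0341 0.035;0 0 0.526 0.0007 -0.0333 0.0341 0.035;0 0 0.526 0.0007 -0.0333 0.0341 0.035;0 0 0.526 0.0007 -0.0333 0.0341 0.035;0 0 0.526 0.0007 -0.0333 0.0341 0.035'>/dev/null; python3 inch.py '0 0 0.526 -0.0162 -0.0291 0.0341 0.035;0 0 0.526 -0.0162 -0.0291 0.0341 0.035;0 0 0.526 -0.0162 -0.0291 0.0341 0.035;0 0 0.526 -0.0162 -0.0291 0.0341 0.035;0 0 0.526 -0.0162 -0.0291 0.0341 0.035'>/dev/null; python3 inch.py '0 0 0 0 0 0 0.035;0 0 0 0 0 0 0.035;0 0 0 0 0 0 0.035';python3 - <<'E'
from prof import *
f=grab("wrist","w17"); plan([(.592,-.0095,.064,.02)])
g=f["img"].mean(2); q=proj(f,[[.592,-.0095,.09]])[0].round().astype(int); print(q); ch=" .:-=+*#%@"
for y in range(q[1]-70,min(q[1]+10,383),2): print(y,"".join(ch[int(min(v,119)/12)] for v in g[y,q[0]-60:q[0]+60]))
E
```

```text
time: 71.23
tool_pos: [0.5925, -0.0096, 0.1696]
tool_rot: [[1.0, 0.022, 0.0], [0.022, -1.0, 0.0], [0.0, 0.0, -1.0]]
wrist_force: [0.8, -0.1, -0.6]
gripper_width: 0.0349
grasp_force: 0.0
3 rows: rz 0.002 d -0.0006 -0.0001 0.1056
[257 200]
130 :----#####%#%###%#%%%#@@@@@@@@@@@@@@@@@@@@@@@@@#######%#%%%%#%%#####%#####****#%@@@@@@@@@@@@@@@@@@@@@@%***********++=:::
132 :----#########%###%@@@@@@@@@@@@@@@@@@@@@@@@@@@@@@@%#*###%%%###%###########*#%@@@@@@@@@@@@@@@@@@@@@@@@@@@@@**+***++++++++
134 ::-==###########%@@@@@@@@@@@@@@@@@@@@@@@@@@@@@@@@@@@%***########*#########%@@@@@@@@@@@@@@@@@@@@@@@@@@@@@@@@@#+++++++++++
136 -=---##########@@@@@@@@@@@@@@@@@@@@@@@@@@@@@@@@@@@@@@@#**#######*######%@@@@@@@@@@@@@@@@@@@@@@@@@@@@@@@@@@@@@@#+*+++++++
138 =-==-########%@@@%=+*@@@@@@@@@@@@@@@@@@@@@@@@@@@==+@@@@@#**#####*#####%@@@@*-=@@@@@@@@@@@@@@@@@@@@@@@@@@@@--@@@@*+++++++
140 =====#######@@@@@@%#@@@@@@@@@@@@@@@@@@@@@@@@@@@@@*@@@@@@@#*#####*####@@@@@@*-+@@@@@@@@@@@@@@@@@@@@@@@@@@@+--@@@@@*++++++
142 ###########%@@@@@@@@@@@@@@@@@@@@@@@@@@@@@@@@@@@@@@@@@@@@@@***###*###@@@@@@@@@@@@@@@@@@@@@@@@@@@@@@@@@@@@@@@@
[... 3437 characters left out ...]
#+=+*++*+=-===========-:====+*%@@@@@@@@@@@@@@@@@@@@@@@@@@@@@@@@@@@@@+=+++++
200 +++*#@@@@%--@@@@@@@@@@@@@@@@@@@@@@@@@---@@@@@%*-:-=+++=-===========-:===+#%@@@@%::*@@@@@@@@@@@@@@@@@@@@@@@@@::@@@@+=++++
202 +++#@@@@@@@@@@@@@@@@@@@@@@@@@@@@@@@@@@@@@@@@@@#*-:-+++=-===========-:::-*#@@@@@@#@@@@@@@@@@@@@@@@@@@@@@@@@@@+*@@@@@#=+++
204 ++#@@@@@@@@@@@@@@@@@@@@@@@@@@@@@@@@@@@@@@@@@@@@*=:-+++==+==========-:::=#@@@@@@@@@@@@@@@@@@@@@@@@@@@@@@@@@@@@@@@@@@@%+++
206 ++%@@@@@@@@@@@@@@@@@@@@@@@@@@@@@@@@@@@@@@@@@@@@@*::--:-=+==========-::-*@@@@@@@@@@@@@@%%%%@@@%@@@@@@@@@@@@@@@@@@@@@@@+++
208 +*@@@@@@@@@@@@@@@@@@@@@@@@@@@@@@@%@@@@@@@@@@@@@@*=:----=+=========--::=#@@@@@@@@@@@@@@##%%%%#%%#%%@@@@@@@@@@@@@@@@@@@#++
```

```bash
python3 inch.py '0 0 0 -0.0006 0.002 0.035 0.035;0 0 0 -0.0006 0.002 0.07 0.035;0 0 0 -0.0006 0.002 0.09 0.035;0 0 0 -0.0006 0.002 0.1 0.035;0 0 0 -0.0006 0.002 0.105 0.035'|grep -E 'pos|force'; python3 inch.py '0 0 0 0 0 0 0;0 0 0 0 0 0 0;0 0 0 0 0 0 0;0 0 0 0 0 0 0;0 0 0 0 0 0 0' 70
```

```text
tool_pos: [0.5917, -0.0115, 0.0633]
wrist_force: [0.2, -0.3, 0.2]
grasp_force: 0.0
time: 72.12
tool_pos: [0.5929, -0.0108, 0.0657]
tool_rot: [[1.0, 0.02, 0.003], [0.02, -1.0, 0.001], [0.003, -0.001, -1.0]]
wrist_force: [2.0, 5.1, -3.7]
gripper_width: 0.0103
grasp_force: 68.5
```

```bash
python3 inch.py '0 0 -0.003 0 -0.001 0 0;0 0 -0.005 0 -0.002 0 0;0 0 -0.008 0 -0.003 0 0;0 0 -0.008 0 -0.004 0 0;0 0 -0.008 0 -0.005 0 0'; python3 inch.py '0 0 0 0 0 0 0;0 0 0 0 0 0 0;0 0 0 0 0 0 0'
```

```text
time: 72.53
tool_pos: [0.5928, -0.0087, 0.0657]
tool_rot: [[1.0, 0.028, 0.002], [0.028, -1.0, -0.004], [0.002, 0.004, -1.0]]
wrist_force: [1.2, -10.0, -1.1]
gripper_width: 0.0106
grasp_force: 68.9
time: 72.78
tool_pos: [0.5928, -0.0085, 0.0657]
tool_rot: [[1.0, 0.029, 0.002], [0.029, -1.0, -0.004], [0.002, 0.004, -1.0]]
wrist_force: [0.4, -7.7, -1.7]
gripper_width: 0.0099
grasp_force: 69.0
```

```bash
python3 inch.py '0 0 0 0 -0.001 0 0;0 0 0 0 -0.002 0 0;0 0 0 0 -0.003 0 0;0 0 0 0 -0.003 0 0'|grep -E 'pos|force'; python3 inch.py '0 0 0 0 0 0 0.03;0 0 0 0 0 0 0.035;0 0 0 0 0 0 0.035'|grep -E 'pos|width'; python3 inch.py '0 0 0 0 0 -0.03 0.035;0 0 0 0 0 -0.07 0.035;0 0 0 0 0 -0.11 0.035;0 0 0 -0.03 0 -0.14 0.06;0 0 0 -0.06 0 -0.18 0.06'>/dev/null; python3 - <<'E'
from plan import *
plan([(.6787,-.059,.272,TP)])
E
```

```text
tool_pos: [0.5927, -0.0058, 0.0657]
wrist_force: [0.8, -9.9, -1.3]
grasp_force: 69.0
tool_pos: [0.5922, -0.0034, 0.0653]
gripper_width: 0.0347
5 rows: rz -0.523 d 0.0468 0.0195 -0.0111
5 rows: rz -0.523 d 0.0309 0.0403 -0.0111
5 rows: rz -0.523 d 0.0066 0.0503 -0.0111
```

```bash
python3 inch.py '0 0 -0.523 0.0468 0.0195 -0.0111 0.08;0 0 -0.523 0.0468 0.0195 -0.0111 0.08;0 0 -0.523 0.0468 0.0195 -0.0111 0.08;0 0 -0.523 0.0468 0.0195 -0.0111 0.08;0 0 -0.523 0.0468 0.0195 -0.0111 0.08'>/dev/null;python3 inch.py '0 0 -0.523 0.0309 0.0403 -0.0111 0.08;0 0 -0.523 0.0309 0.0403 -0.0111 0.08;0 0 -0.523 0.0309 0.0403 -0.0111 0.08;0 0 -0.523 0.0309 0.0403 -0.0111 0.08;0 0 -0.523 0.0309 0.0403 -0.0111 0.08'>/dev/null;python3 inch.py '0 0 -0.523 0.0066 0.0503 -0.0111 0.08;0 0 -0.523 0.0066 0.0503 -0.0111 0.08;0 0 -0.523 0.0066 0.0503 -0.0111 0.08;0 0 -0.523 0.0066 0.0503 -0.0111 0.08;0 0 -0.523 0.0066 0.0503 -0.0111 0.08'>/dev/null;python3 inch.py '0 0 0 0 0 0 0.08;0 0 0 0 0 0 0.08;0 0 0 0 0 0 0.08'|grep -E 'pos|time'; python3 - <<'E'
from reg import *
f=grab("wrist","w18")
for x in(-.035,.03,.075):
    for s in(1,-1):
        Y=np.arange(.060,.0821,.001)*s; print(x,s,np.mean([samp(f,x+d,Y,.054) for d in(-.003,0,.003)],0).astype(int).tolist())
X=np.arange(.09,.145,.002); print("x@y=0.04,z.018",samp(f,X,.040,.018).astype(int).tolist()); print("x@y=-.035",samp(f,X,-.035,.018).astype(int).tolist())
from stems import stems
stems(f,[('F',-.0613,.029),('C',.002,.0377),('A',.0644,.029),('E',-.0606,-.0282),('D',.002,-.0352),('B',.0646,-.029)])
g=f["img"].mean(2); ch=" .:-=+*#%@"; q=proj(f,[[*cell(.12,0),.096]])[0].round().astype(int); print(q)
for y in range(q[1]-45,q[1]+50,4): print(y,"".join(ch[int(max(0,min(v-60,159))/16)] for v in g[y,q[0]-40:q[0]+40]))
check("ACFBDE"); T=load("t12")
u=manip.grab_frame("top")["img"]; O=(124,225); r=cv2.matchTemplate(u[175:275,74:174],T["img"][195:255,94:154],cv2.TM_CCOEFF_NORMED); print(cv2.minMaxLoc(r))
E
```

```text
time: 75.28
tool_pos: [0.6795, -0.0593, 0.2708]
-0.035 1 [69, 70, 69, 69, 68, 58, 56, 37, 25, 29, 50, 70, 71, 92, 164, 202, 211, 211, 211, 211, 211, 215, 216]
-0.035 -1 [56, 56, 56, 55, 55, 56, 55, 52, 32, 19, 19, 26, 40, 57, 65, 101, 146, 188, 193, 182, 160, 119, 85]
0.03 1 [77, 79, 80, 80, 79, 75, 70, 63, 30, 28, 74, 85, 91, 126, 180, 214, 213, 214, 214, 214, 214, 216, 217]
0.03 -1 [38, 36, 31, 31, 30, 27, 28, 26, 24, 22, 21, 21, 23, 26, 32, 45, 75, 102, 116, 110, 85, 67, 57]
0.075 1 [82, 83, 83, 81, 77, 69, 55, 35, 22, 32, 48, 53, 49, 41, 66, 83, 84, 83, 84, 80, 75, 85, 137]
0.075 -1 [31, 31, 30, 29, 28, 28, 29, 28, 27, 23, 20, 19, 22, 25, 30, 38, 67, 104, 143, 152, 122, 74, 48]
x@y=0.04,z.018 [104, 98, 59, 107, 106, 123, 218, 218, 218, 218, 218, 218, 218, 219, 218, 218, 218, 219, 218, 218, 209, 175, 175, 173, 169, 131, 175, 217]
x@y=-.035 [83, 67, 56, 93, 137, 204, 214, 214, 214, 214, 214, 214, 213, 214, 213, 213, 213, 213, 213, 212, 212, 209, 193, 191, 191, 185, 190, 216]
F [(93, [-70.8, 28.5]), (47, [-59.8, 28.4])]
C [(56, [2.1, 36.5]), (12, [-10.9, 30.1])]
A [(47, [65.6, 24.8]
[... 1536 characters left out ...]
@@@@@@@@@@@@@@@@@@@@@@@@@@@@@@
146 *#*+..=@@@@@@@@@@%...  ...+@@@@@@@@@@@@@@@@@@@@@@++++=:*@@@@@@@@@@@@@@%@@@@@@@@@
150 ***+ .+@@%@@@@@@#....  ...+@@@@@@@@@@@@@@@@@@@@@@****+:#@@@@@@@@@@@@@@@@@@@@@@@@
154 *****@@@@= :#%+......  ...+@@@@@@@@@@@@@@@@@@@@@*****+:#@@@@@@@@@@@@@@@@@@@@@@@%
158 =**#@@@@%%-            ....=+#@@@@%*--=*********-----.-#@@@@@@@@@@@@@%=====+%@@%
162                           .=+*******+++*##%%%%%%%****==@@%%=-+*#%@@@@@@@@@@@@@@%
166                            =======******#@@@@@@@@****==@@+*@@@@@@@%@@@@@@@@@@@@#
170                             :=====+*****#@@@@@@@@@@%%#+@@@@@%@@@@@@@@%@@@@@@@@@*
U 2 -7 0.69 | 
(-0.5406665802001953, 0.4188454747200012, (4, 35), (20, 0))
```

```bash
python3 - <<'E'
from plan import *
plan([(.4194,.3294,.2895,.03)])
E
```

```text
5 rows: rz 0.522 d 0.1318 -0.0834 -0.0063
5 rows: rz 0.522 d 0.0726 -0.1380 -0.0063
5 rows: rz 0.522 d -0.0059 -0.1558 -0.0063
```

```bash
python3 inch.py '0 0 0.522 0.1318 -0.0834 -0.0063 0.085;0 0 0.522 0.1318 -0.0834 -0.0063 0.085;0 0 0.522 0.1318 -0.0834 -0.0063 0.085;0 0 0.522 0.1318 -0.0834 -0.0063 0.085;0 0 0.522 0.1318 -0.0834 -0.0063 0.085'>/dev/null;python3 inch.py '0 0 0.522 0.0726 -0.138 -0.0063 0.085;0 0 0.522 0.0726 -0.138 -0.0063 0.085;0 0 0.522 0.0726 -0.138 -0.0063 0.085;0 0 0.522 0.0726 -0.138 -0.0063 0.085;0 0 0.522 0.0726 -0.138 -0.0063 0.085'>/dev/null;python3 inch.py '0 0 0.522 -0.0059 -0.1558 -0.0063 0.085;0 0 0.522 -0.0059 -0.1558 -0.0063 0.085;0 0 0.522 -0.0059 -0.1558 -0.0063 0.085;0 0 0.522 -0.0059 -0.1558 -0.0063 0.085;0 0 0.522 -0.0059 -0.1558 -0.0063 0.085'>/dev/null;python3 inch.py '0 0 0 0 0 0 0.085;0 0 0 0 0 0 0.085;0 0 0 0 0 0 0.085'|grep -E 'pos|time'; python3 - <<'E'
from prof import *
f=grab("wrist","w19"); a=load("w8")
def orth(f):
    X,Y=np.meshgrid(np.arange(.36,.62,.001),np.arange(.22,.45,.001)); q=proj(f,np.c_[X.ravel(),Y.ravel(),np.full(X.size,.064)])
    from scipy.ndimage import map_coordinates
    return map_coordinates(f["img"].mean(2).astype(np.float32),[q[:,1],q[:,0]],order=1,cval=100).reshape(X.shape).astype(np.float32)
A,B=orth(a),orth(f); A[A>70]=70; B[B>70]=70
M=np.eye(2,3,dtype=np.float32); M[0,2]=-2
cc,M=cv2.findTransformECC(A,B,M,cv2.MOTION_EUCLIDEAN,(3,500,1e-6),None,5); c0=np.array([482.1-360,334.1-220,1]); n=M@c0+[360,220]; dy=np.arctan2(M[1,0],M[0,0])
print(cc,n,dy); p=[n[0]/1000,n[1]/1000,.0522+dy]; c,s=np.cos(p[2]),np.sin(p[2]); g=f["img"].mean(2)
for X in(.035,0,-.03):
    q=[proj(f,[(p[0]+c*X-s*Y,p[1]+s*X+c*Y,.072)])[0] for Y in(.006,-.006)]; y=int(round(q[0][1])); print(X,np.round(q,1).tolist(),int(q[0][0])-8,g[y,int(q[0][0])-8:int(q[1][0])+9].astype(int).tolist())
for e in(.039,-.039):
    q=proj(f,[(p[0]+c*e,p[1]+s*e,.072)])[0]; x,y=np.round(q).astype(int); print(q.round(1),y-6,[int(v) for v in g[y-6:y+7,x]])
E
```

```text
time: 76.93
tool_pos: [0.4194, 0.3281, 0.2894]
0.9602208618763565 [479.04249645 327.84762731] -0.023548355
0.035 [[254.2, 89.7], [263.8, 89.7]] 246 [129, 129, 129, 128, 129, 130, 129, 120, 78, 125, 128, 126, 125, 123, 121, 113, 87, 79, 113, 113, 113, 112, 113, 112, 118, 124]
0 [[254.2, 118.3], [263.5, 118.3]] 246 [114, 115, 114, 115, 114, 114, 116, 106, 78, 111, 114, 113, 110, 108, 108, 98, 64, 31, 62, 99, 99, 98, 97, 102, 111, 112]
-0.03 [[254.2, 141.5], [263.3, 141.5]] 246 [102, 102, 102, 101, 102, 103, 101, 94, 63, 79, 83, 81, 83, 81, 81, 81, 56, 54, 86, 85, 86, 86, 85, 84, 85, 84]
[259.   86.3] 80 [119, 119, 122, 129, 129, 126, 104, 92, 118, 123, 123, 123, 122]
[258.7 148.3] 142 [81, 81, 80, 79, 78, 66, 54, 81, 81, 75, 74, 72, 73]
```

```bash
python3 inch.py '0 0 0 0.0598 0 0.139 0.06;0 0 0 0.0598 0 0.139 0.06;0 0 0 0.0598 0 0.139 0.06;0 0 0 0.0598 0 0.139 0.06;0 0 0 0.0598 0 0.139 0.06'>/dev/null;python3 inch.py '0 0 0 0 0 0 0.06;0 0 0 0 0 0 0.06;0 0 0 0 0 0 0.06';python3 - <<'E'
from plan import *
plan([(.4793,.3285,.046,.0287)])
f=grab("wrist","w20"); p=[.4792,.3283,.0287]; c,s=np.cos(p[2]),np.sin(p[2]); g=f["img"].mean(2)
for X in(.035,.02):
    q=[proj(f,[(p[0]+c*X-s*Y,p[1]+s*X+c*Y,.072)])[0] for Y in(.006,-.006)]; y=int(round(q[0][1])); print(X,np.round(q,1).tolist(),int(q[0][0])-10,g[y,int(q[0][0])-10:int(q[1][0])+11].astype(int).tolist())
q=proj(f,[(p[0]+c*.039,p[1]+s*.039,.072)])[0]; x,y=np.round(q).astype(int); print(q.round(1),y-10,[int(v) for v in g[y-10:y+11,x]])
E
```

```text
time: 77.65
tool_pos: [0.4789, 0.3309, 0.1528]
tool_rot: [[0.999, 0.032, 0.003], [0.032, -0.999, 0.002], [0.003, -0.001, -1.0]]
wrist_force: [0.2, 0.4, -0.5]
gripper_width: 0.06
grasp_force: 0.0
3 rows: rz 0.003 d 0.0003 0.0025 0.1068
0.035 [[253.0, 160.4], [267.4, 160.4]] 243 [102, 101, 102, 101, 102, 100, 101, 102, 101, 95, 74, 104, 119, 120, 119, 112, 98, 97, 96, 96, 97, 94, 80, 69, 87, 98, 100, 97, 99, 98, 98, 100, 99, 97, 97]
0.02 [[253.1, 177.6], [267.1, 177.6]] 243 [91, 92, 91, 92, 97, 99, 96, 100, 109, 99, 68, 85, 97, 95, 93, 94, 94, 93, 92, 92, 93, 91, 71, 54, 60, 91, 90, 91, 91, 91, 92, 90, 89, 90, 87]
[260.2 155.7] 146 [95, 72, 43, 40, 38, 42, 52, 64, 42, 51, 73, 88, 95, 96, 97, 97, 96, 96, 95, 97, 96]
```

```bash
python3 inch.py '0 0 0.003 0.0003 0.002 0.035 0.06;0 0 0.003 0.0003 0.002 0.07 0.06;0 0 0.003 0.0003 0.002 0.09 0.06;0 0 0.003 0.0003 0.002 0.102 0.06;0 0 0.003 0.0003 0.002 0.106 0.06'| grep -E 'pos|force'; python3 inch.py '0 0 0 0 0 0 0.0;0 0 0 0 0 0 0.0;0 0 0 0 0 0 0;0 0 0 0 0 0 0;0 0 0 0 0 0 0' 90| grep -E 'pos|force|width';  python3 inch.py '0 0 0 0 0 -0.01 0;0 0 0 0 0 -0.03 0;0 0 0 0 0 -0.06 0;0 0 0 0 0 -0.1 0;0 0 0 0 0 -0.135 0'>/dev/null; python3 inch.py '0 0 0 0 0 -0.02 0;0 0 0 0 0 -0.02 0;0 0 0 0 0 -0.02 0'; python3 - <<'E'
from plan import *
plan([(.5608,-.0076,.20,.024)])
E
```

```text
tool_pos: [0.4782, 0.3287, 0.0438]
wrist_force: [0.1, 0.8, 0.4]
grasp_force: 0.0
tool_pos: [0.4795, 0.3292, 0.0461]
wrist_force: [-1.7, 0.1, 6.2]
gripper_width: 0.0101
grasp_force: 88.4
time: 79.2
tool_pos: [0.4786, 0.3287, 0.1998]
tool_rot: [[1.0, 0.029, 0.001], [0.029, -1.0, 0.0], [0.001, -0.0, -1.0]]
wrist_force: [0.0, -0.3, -5.1]
gripper_width: 0.01
grasp_force: 88.2
5 rows: rz 0.002 d 0.0362 0.1692 -0.0001
5 rows: rz 0.002 d 0.0366 0.1692 -0.0001
```

```bash
python3 inch.py '0 0 0 0.004 0.02 0 0;0 0 0 0.012 0.055 0 0;0 0 0 0.02 0.093 0 0;0 0 0 0.028 0.132 0 0;0 0 0.002 0.0362 0.1692 0 0'>/dev/null; python3 inch.py '0 0 0.002 0.008 0.038 0 0;0 0 0.002 0.016 0.077 0 0;0 0 0.002 0.025 0.117 0 0;0 0 0.002 0.033 0.152 0 0;0 0 0.002 0.0366 0.1692 0 0'>/dev/null; python3 inch.py '0 0 0 0 0 0 0;0 0 0 0 0 0 0;0 0 0 0 0 0 0;0 0 0 0 0 0 0'; python3 - <<'E'
from plan import *
plan([(.5608,-.0076,.14,.024)])
E
```

```text
time: 80.37
tool_pos: [0.5605, -0.0063, 0.1987]
tool_rot: [[1.0, 0.026, -0.002], [0.026, -1.0, 0.001], [-0.002, -0.001, -1.0]]
wrist_force: [0.2, -0.8, -3.9]
gripper_width: 0.0104
grasp_force: 88.4
2 rows: rz 0.002 d 0.0003 0.0013 0.0587
```

```bash
python3 inch.py '0 0 0.001 0.0003 0.001 0.02 0;0 0 0.001 0.0003 0.001 0.038 0;0 0 0.001 0.0003 0.001 0.046 0;0 0 0.001 0.0003 0.001 0.046 0;0 0 0.001 0.0003 0.001 0.046 0'|grep -E 'pos|force'; python3 inch.py '0 0 0 0 0 0.004 0;0 0 0 0 0 0.008 0;0 0 0 0 0 0.012 0;0 0 0 0 0 0.015 0;0 0 0 0 0 0.018 0'|grep -E 'pos|force';  python3 inch.py '0 0 0 0 0 0.001 0;0 0 0 0 0 0.002 0;0 0 0 0 0 0.003 0;0 0 0 0 0 0.004 0;0 0 0 0 0 0.004 0'|grep -E 'pos|force'
```

```text
tool_pos: [0.5614, -0.0079, 0.1537]
wrist_force: [1.0, -0.4, -3.9]
grasp_force: 88.2
tool_pos: [0.5614, -0.0085, 0.1352]
wrist_force: [-0.1, 0.6, -3.9]
grasp_force: 88.4
tool_pos: [0.5614, -0.0085, 0.1314]
wrist_force: [-0.2, -0.8, -3.7]
grasp_force: 88.4
```

```bash
python3 inch.py '0 0 0 0 0 0.0007 0;0 0 0 0 0 0.0015 0;0 0 0 0 0 0.0015 0'|grep -E 'pos|wrist'; python3 inch.py '0 0 0 0 0 0.0007 0;0 0 0 0 0 0.0015 0;0 0 0 0 0 0.0015 0'|grep -E 'pos|wrist'; python3 inch.py '0 0 0 0 0 0.0007 0;0 0 0 0 0 0.0015 0;0 0 0 0 0 0.0015 0'|grep -E 'pos|wrist'
```

```text
tool_pos: [0.5614, -0.0085, 0.1299]
wrist_force: [-0.3, 0.0, -3.6]
tool_pos: [0.5617, -0.0086, 0.1289]
wrist_force: [0.6, -0.4, 1.2]
tool_pos: [0.5617, -0.0084, 0.128]
wrist_force: [-2.1, 0.9, 7.6]
```

```bash
python3 inch.py '0 0 0 0 0 0 0.02;0 0 0 0 0 0 0.03;0 0 0 0 0 0 0.04;0 0 0 0 0 0 0.04' 40|grep -E 'pos|wrist'; python3 inch.py '0 0 0 0 0 -0.02 0.045;0 0 0 0 0 -0.05 0.045;0 0 0 0 0 -0.057 0.0;0 0 0 0 0 -0.057 0;0 0 0 0 0 -0.057 0'>/dev/null; python3 inch.py '0 0 0 0 0 0 0;0 0 0 0.03 -0.018 0 0;0 0 0 0.063 -0.036 0 0;0 0 0 0.063 -0.036 0 0;0 0 0 0.063 -0.036 0 0'|grep -E 'pos|wrist|width'; python3 inch.py '0 0 0 0 0 0.03 0;0 0 0 0 0 0.06 0;0 0 0 0 0 0.075 0;0 0 0 0 0 0.079 0;0 0 0 0 0 0.08 0'|grep -E 'pos|wrist'; python3 inch.py '0 0 0 0 0 0.001 0;0 0 0 0 0 0.002 0;0 0 0 0 0 0.002 0'|grep -E 'pos|wrist'
```

```text
tool_pos: [0.5614, -0.0085, 0.1268]
wrist_force: [0.6, 0.5, 0.0]
tool_pos: [0.6238, 0.0298, 0.1817]
wrist_force: [-0.8, 0.9, 0.0]
gripper_width: 0.0003
tool_pos: [0.6222, 0.0286, 0.1029]
wrist_force: [0.4, 0.4, 0.7]
tool_pos: [0.6235, 0.0288, 0.1024]
wrist_force: [-0.3, 0.5, 0.2]
```

```bash
python3 inch.py '0 0 0 0 0 0.0007 0;0 0 0 0 0 0.0015 0;0 0 0 0 0 0.0015 0'|grep -E 'pos|wrist'; python3 inch.py '0 0 0 0 0 -0.04 0;0 0 0 0 0 -0.083 0;0 0 0 -0.03 0.02 -0.083 0;0 0 0 -0.063 0.036 -0.083 0'>/dev/null; python3 inch.py '0 0 0 -0.03 0.018 0 0;0 0 0 -0.063 0.036 0 0;0 0 0 -0.063 0.036 0 0;0 0 0 -0.063 0.036 0 0'|grep -E 'pos'; python3 inch.py '0 0 0 0 0 0.03 0;0 0 0 0 0 0.06 0;0 0 0 0 0 0.075 0;0 0 0 0 0 0.08 0;0 0 0 0 0 0.081 0'|grep -E 'pos|wrist';python3 inch.py '0 0 0 0 0 0.0007 0;0 0 0 0 0 0.0015 0;0 0 0 0 0 0.0015 0'|grep -E 'pos|wrist'
```

```text
tool_pos: [0.6237, 0.0289, 0.102]
wrist_force: [-3.0, 0.7, 8.4]
tool_pos: [0.4984, -0.0466, 0.1842]
tool_pos: [0.4998, -0.0455, 0.1024]
wrist_force: [-0.4, 0.2, 0.6]
tool_pos: [0.5004, -0.0458, 0.102]
wrist_force: [-1.3, 0.9, 4.5]
```

```bash
python3 inch.py '0 0 0 0 0 -0.04 0;0 0 0 0 0 -0.083 0;0 0 0 0 -0.036 -0.083 0;0 0 0 0 -0.072 -0.083 0;0 0 0 0 -0.072 -0.083 0'|grep pos; python3 inch.py '0 0 0 0 0 0.03 0;0 0 0 0 0 0.06 0;0 0 0 0 0 0.075 0;0 0 0 0 0 0.08 0;0 0 0 0 0 0.081 0'|grep -E 'pos|wrist';python3 inch.py '0 0 0 0 0 0.0007 0;0 0 0 0 0 0.0015 0;0 0 0 0 0 0.0015 0'|grep -E 'pos|wrist'; python3 inch.py '0 0 0 0 0 0.0007 0;0 0 0 0 0 0.0015 0;0 0 0 0 0 0.0015 0'|grep -E 'pos|wrist'
```

```text
tool_pos: [0.4976, 0.0305, 0.1854]
tool_pos: [0.4977, 0.0261, 0.1027]
wrist_force: [0.3, 0.1, -0.2]
tool_pos: [0.4981, 0.0259, 0.1023]
wrist_force: [-0.0, 0.5, 0.1]
tool_pos: [0.4981, 0.0259, 0.1019]
wrist_force: [-4.3, 0.9, 15.1]
```

```bash
python3 inch.py '0 0 0 0 0 -0.04 0;0 0 0 0 0 -0.08 0;0 0 0 0 0 -0.12 0;0 0 0 -0.03 0 -0.15 0;0 0 0 -0.06 0 -0.18 0'>/dev/null; python3 inch.py '0 0 0 -0.02 0 -0.02 0;0 0 0 -0.03 0 -0.02 0;0 0 0 -0.03 0 -0.02 0;0 0 0 -0.03 0 -0.02 0'; python3 - <<'E'
from prof import *
f=manip.grab_frame("scene"); g=f["img"].mean(2); ch=" .:-=+*#%@"
c=[proj(f,[[*cell(.1197+a*.018,b*.025),z]])[0].round(1).tolist() for z in(.018,.096) for a in(1,-1) for b in(1,-1)]; print(c)
q=proj(f,[[*cell(.1197,0),.06]])[0].round().astype(int); print(q)
for y in range(q[1]-36,q[1]+34,2): print(y,"".join(ch[int(min(v,239)/24)] for v in g[y,q[0]-60:q[0]+50]))
E
```

```text
time: 87.87
tool_pos: [0.4086, 0.0239, 0.2986]
tool_rot: [[1.0, 0.023, 0.0], [0.023, -1.0, 0.0], [0.0, -0.0, -1.0]]
wrist_force: [-0.1, -0.4, 0.1]
gripper_width: -0.0002
grasp_force: 0.0
[[312.0, 238.5], [293.1, 244.1], [305.9, 228.2], [287.4, 233.6], [314.3, 216.4], [294.5, 222.1], [307.8, 206.2], [288.4, 211.5]]
[301 224]
188 +##+=-..........:::::::::::::::::::::...............::::::::::::::::::::::::...........-======================
190 *+**+=-.......  .:::::::::::::...................::::::::::::::::::::::::::::.........:-======================
192 %*+*#+=-..........:::..............::::::::::::...::::::::::::::::::::::::::::........:=======================
194 *%*+**+=-....... ..::........:::::::::::::::::::...:::::::::::::::::::::::::..........:=======================
196 -*%*+#*+=-..........::::...::::::::::::::::::::::...::::::::::::::::::::::::.:........-=======================
198 :=#%*+*+==-...........::...:::.......::::::::::::::...:::::::::::::::::.:.............-=======================
200 --=#%*+##*=-..........::...........:::::::::::::::::...::::::::::...............
[... 2550 characters left out ...]
%#*+======
246 ==============-------=-:=#@@@@@@@@#==%@@%##**++=+===++==+=+=+=====+++*##%@@@@@@@@@@@@@@@@@@@@%#**++===========
248 ==============-------=--:=#@@@@@@@*--==+========+=++=======+++*##%@@@@@@@@@@@@@@@@@@@@@%#**+==--::::-=========
250 ===============----=--==-:=#@@@@@@*--==+======+======++*###@@@@@@@@@@@@@@@@@@@@@%%#*++==--::::---=============
252 =================-=======-:=#@@@@@%+-===+=====+++*##%@@@@@@@@@@@@@@@@@@@@@%#**++=--::----=====================
254 ==========================-:=#@@@@@%+==+++=-+%@@@@@@@@@@@@@@@@@@@@@%%#*++==--::::--===========================
256 ===========================-:-#@@@@@%%#%@@@+-#@@@@@@@@@@@@@@%%#**+==---::---==================================
```

The block stands upright where predicted, on the deck in the gap. The upper tray is level at its home height and the arm is clear, so I'm handing in.

```bash
python3 -c "
from plant import manip
print(manip.close_job())"
```

```text
the job is handed in; nothing more can be done
None
```

The job is handed in after about 88 s of robot time: six castings are stem up in the lower tray, the 36 mm block stands on the deck in the roughly 41 mm gap (gap read from the images; the 42 mm block was not tried), and the empty tray sits level at home height. It took two stackings: the corner stems held the feet 2 mm up, so I took the tray off and moved those four castings inward, and I also set the lower tray straight after it had slid sideways.

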